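Count the fuses: free the tube and weigh it

TASK

Get the stoppered glass tube of fuses counted on the bench scale. With the pan still empty, press the scale's smallest key to wake it and then its middle-sized key to zero it, each fully down and one at a time; then lift the tube from the receiver's lid, turn it right over in the air, stopper down, and keep it so for a good second so that the wedged fuses slide free, turn it back and stand it upright in the middle of the pan, set down softly. With the tube let go there, press the biggest key fully down to count, let it spring up, and leave the tube standing there and everything else on the bench undisturbed.

Things in the scene. Friction and masses are not known exactly. Their poses are not given: they have to be found in the camera images.
- tube: the fuse tube: stout purple glass cylinder 38 mm in diameter (a 41 mm lip at 106-112 mm is drawn only) and 112 mm tall with a black rubber stopper 33 mm in diameter on top, 135 mm in all, 0.16 kg, glass fuses seen inside; stands on the receiver's lid. Origin: centre of its underside; z runs up to the stopper
- scale: counting scale, fixed: grey case 260 mm (its x) by 190 mm (its y), top face 40 mm above the bench, keys along its -x edge, a round steel pan 120 mm in diameter on it. Origin: centre of its underside on the bench; z up
- pan (a point): centre of the upper face of the scale's pan (60 mm above the bench), 45 mm to +x of the scale's origin; axes as the scale's
- key_small_top (a point): centre of the top of the smallest key: white, round, 14 mm in diameter, in a black collar 30 mm in diameter; 62 mm above the bench when up, 10 mm above its collar. The three keys stand in a row 56 mm apart, 90 mm to -x of the scale's origin, in any order
- key_middle_top (a point): centre of the top of the middle-sized key: white, round, 25 mm in diameter, black collar 41 mm; otherwise as the smallest
- key_big_top (a point): centre of the top of the biggest key: white, round, 38 mm in diameter, black collar 54 mm; otherwise as the smallest
- key_small (a joint): travel of the smallest key in m: 0 up, 0.006 fully down (5 N); springs back
- key_middle (a joint): travel of the middle-sized key, likewise
- key_big (a joint): travel of the biggest key, likewise
- receiver: satellite receiver, fixed: flat steel case 200 mm (its x) by 280 mm (its y), its dusty lid 50 mm above the bench. Origin: centre of its underside on the bench; z up
- jar: bystander: squat clear jar with a steel screw lid, 58 mm in diameter, 70 mm tall, stands on the receiver. Origin: centre of its underside
- can: bystander: tall closed metal can, 52 mm in diameter, 155 mm tall, stands on the receiver. Origin: centre of its underside
- adaptor_a: bystander: F-connector adaptor standing on the receiver, 18 mm in diameter, 26 mm tall. Origin: centre of its underside
- adaptor_b: bystander: a like adaptor, standing on the bench. Origin: centre of its underside
- fan: bystander: tan plastic fan housing lying flat on the bench, 92 by 92 by 25 mm. Origin: centre of its underside
- screwdriver: bystander: screwdriver lying on the bench on the far side, about 200 mm long along its x. Origin: under its middle
- lnb: bystander: grey satellite-dish head lying on the bench, about 120 by 50 by 45 mm. Origin: centre of its underside

How it is judged:
By the outcome, as a careful person would: the job done as asked, in the order asked, and still so for the second after the job is handed in, with the robot touching nothing.
It also fails if it takes over 72 s, if anything falls off the work surface, if the arm or the gripper's body presses on something with over 40 N, if the wrist force passes 120 N, or if a joint passes its speed limit or range.

ROBOT

A 7-joint arm with a two-finger parallel gripper is mounted at the origin on the work surface. World frame = base frame: x ahead of the robot, y to its left, z up, the work surface at z = 0. Lengths are in m, angles in rad, forces in N, time in s.
With the tool pointing down it reaches from about 0.4 to 0.875 m from the base axis. Payload 19.3 kg.
Tool frame: the origin (TCP) lies on the centre line of the jaws, within the pads' length; the fingertips stand 14 mm ahead of it and the grasp point (between the pads) lies 5 mm behind it; y points along the fingers, x is the direction in which the jaws open and shut, and the axes are right-handed (so a half turn about y gives the same grasp; the last joint's range is limited). The gripper opens to 85 mm and grips with 20 to 120 N. Pads are 22 mm wide; open, the fingers measure 114 mm over their backs; the gripper's body (76 mm by 85 mm) begins 54 mm behind the grasp point. The pads swing forward as they close: fully open they stand 13 mm farther back than shut.
Start: joints at [-1.363, 0.521, -0.036, 1.599, 0.021, 1.021, -0.113], TCP at [0.171, 0.601, 0.245] pointing down, gripper open.
Joint ranges: [-2.91, 2.91], [-0.3, 2.13], [-1.5, 1.42], [0.17, 2.43], [-1.26, 4.41], [0.16, 1.93], [-2.52, 2.52]. Speed limits (rad/s): [1.89, 1.89, 2.39, 2.39, 3.01, 3.01, 3.01].

INTERFACE

Orientations are given as [roll, pitch, yaw] about the fixed x, y, z axes, in that order (R = Rz(yaw) Ry(pitch) Rx(roll)).
In Python, from workcell import monitor, grab_frame, workorder gives the robot as it stands.
- The arm moves only by the tool drive_tool, never from a script. Its argument "steps" is one flat list of numbers, 5 for each row, row after row: the finger opening in mm, from 0 to 85.4, then the shift along the world's x, y, z in mm, then the turn about the world's z in degrees. In form: [fingers, tx, ty, tz, twist, fingers, tx, ty, tz, twist, ...]. A call has exactly 5 rows; each row shifts and turns the commanded pose from where the row before left it; what a row does not reach is not made up. A row lasts 1/12 s, in which the tool goes at most 41.7 mm and 7.16 degrees, less where a joint would pass 70% of its speed; a pose out of reach is approached as far as the arm can. A call is refused whole if a number of a shift passes 41.7 or a number of a turn 7.16, either way. A call with a gripper value outside its range is refused whole. The fingers move at their own pace and stop on an object; "grip_force" is the grip in N (left out, the last holds). Time passes only in rows, so rows that do not move let the fingers close, or fill a call up. It gives the time, the measured TCP pose, the force and the opening at its end, in the units of the state.
- monitor.observe(): the state, without advancing time (a new reading comes with each control period).
- grab_frame(name): name is "scene" or "top"; returns a dict with "frame" (420x560x3 uint8, red, green, blue), "vertical_fov" (degrees; the focal length in pixels is half the picture's height over the tangent of half this angle, whatever the lens; pixels are square), "cx", "cy" (the principal point, pixels), "xyz" and "orientation" of the camera in the world. Camera axes: x right, y down, z forward; pixel columns grow to the right and rows downward; lengths in m; the calibration is good to about 2 mm. A picture is of the moment at which its call begins. There is no depth.
- workorder.job_done(): hands the job in, once; it reports no verdict.
The state is a dict: "clock": time; "qpos": joint angles; "qd": joint speeds; "joint_efforts": joint torques, N m; "position": TCP position; "tool_rot": TCP orientation; "force": force on the tool from outside, world axes, zero at the start; "moment": the same for the moment, N m; "grip_width": finger opening in m.
Only numpy, scipy, OpenCV 4.12 (cv2) and the standard library are available. Lean on these libraries where they do the work, as an engineer would, in place of code of your own. Each camera call takes 0.05 s, during which the arm holds its last target. There are 200 camera calls.

## Working session

There is one attempt and no reset: what is moved stays moved. The work goes in short steps, Python scripts to look and compute and a tool call to move; the robot and the scene stay as the last step left them, time stands still between calls to the robot, and variables do not carry over. Pictures are saved under pics/ and viewed, about 8 in all and at most 12, crops included, and the job is handed in when it is done.

Besides the shell and the picture viewer there is one more tool, called as a command line: name --argument value ..., lists and objects as JSON in quotes. drive_tool: Moves the arm, as the interface text tells. Its arguments: {"type":"object","properties":{"steps":{"type":"array"},"grip_force":{"type":"number"}},"required":["steps"]}

```bash
ls -la; mkdir -p pics; python3 - <<'E'
from workcell import monitor, grab_frame, workorder
import cv2
print(monitor.observe())
for n in("scene","top"):
    f=grab_frame(n); cv2.imwrite(f"pics/{n}0.png",f["frame"][:,:,::-1]); print({k:v for k,v in f.items() if k!="frame"})
E
```

```text
total 12
drwxr-xr-x  3 agent agent 4096 Dec  4 20:07 .
drwxr-xr-x 23 root  root  4096 Dec  4 20:07 ..
drwxr-xr-x  2 agent agent 4096 Dec  4 20:07 pics
{'clock': 0.0, 'qpos': array([-1.36319261,  0.52199777, -0.03631835,  1.60000663,  0.02121426,
        1.02111165, -0.1128186 ]), 'qd': array([ 0.00222774, -0.00019142, -0.0012302 ,  0.0026053 , -0.00029136,
        0.00027553,  0.00083978]), 'joint_efforts': array([ 5.58777883e-04, -9.27102613e+01,  1.98003665e+00, -3.69913960e+01,
        1.79074123e-02,  8.46064853e-03,  5.66755347e-06]), 'position': array([0.17135704, 0.60071171, 0.24473645]), 'tool_rot': array([-1.57089496e+00,  1.13373902e-03,  1.29296357e+00]), 'force': array([ 0.30372574, -0.63752859,  0.44382445]), 'moment': array([-0.03263545, -0.0082517 , -0.00698391]), 'grip_width': 0.08524088619120507}
{'vertical_fov': 53.411671304318354, 'cx': 282.0696209609567, 'cy': 200.22210350954677, 'xyz': array([1.30426423, 0.70756641, 0.89041116]), 'orientation': array([-2.24446888, -0.02291662,  2.36874621])}
{'vertical_fov': 47.167233134737955, 'cx': 274.3780821440998, 'cy': 214.8185313995641, 'xyz': array([ 0.46644784, -0.00682333,  1.36612221]), 'orientation': array([-3.03223088,  0.00491684, -1.5554611 ])}
```

View pics/scene0.png

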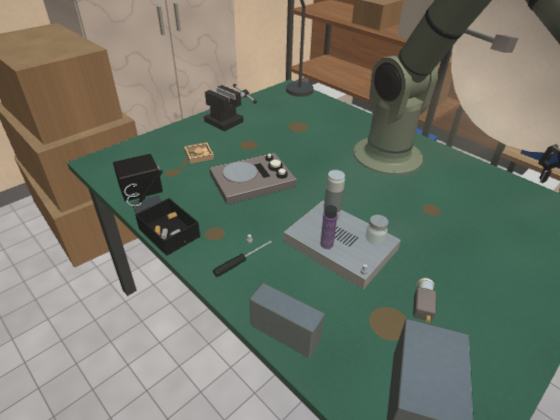

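View pics/top0.png

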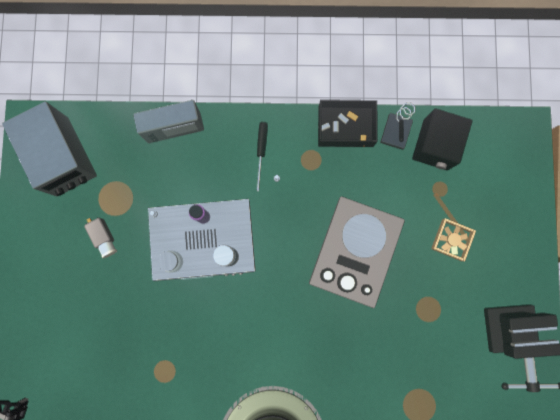

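```bash
cat > h.py <<'E'
import numpy as np, cv2
from scipy.spatial.transform import Rotation as Rn
from workcell import monitor, grab_frame, workorder
def ray(f,u,v):
    h=f["frame"].shape[0]; F=h/2/np.tan(np.radians(f["vertical_fov"]/2))
    d=Rn.from_euler("xyz",f["orientation"]).apply([(u-f["cx"])/F,(v-f["cy"])/F,1]); return f["xyz"],d
def onz(f,u,v,z):
    o,d=ray(f,u,v); return o+d*(z-o[2])/d[2]
def proj(f,p):
    h=f["frame"].shape[0]; F=h/2/np.tan(np.radians(f["vertical_fov"]/2))
    c=Rn.from_euler("xyz",f["orientation"]).inv().apply(np.array(p)-f["xyz"]); return c[:2]/c[2]*F+[f["cx"],f["cy"]]
def blobs(m,mn=5):
    n,l,s,c=cv2.connectedComponentsWithStats(m.astype(np.uint8)); return [(tuple(np.round(c[i],1)),s[i,4],tuple(s[i,:4])) for i in range(1,n) if s[i,4]>=mn]
def st():
    s=monitor.observe(); print("t%.2f"%s["clock"],"p",np.round(s["position"]*1e3,1),"rpy",np.round(np.degrees(s["tool_rot"]),1),"q",np.round(s["qpos"],2),"F",np.round(s["force"],1),"w%.1f"%(s["grip_width"]*1e3)); return s
E
python3 - <<'E'
from h import *
t=grab_frame("top"); s=grab_frame("scene")
im=t["frame"]; g=im.min(2)
roi=np.zeros(g.shape,bool); roi[262:305,312:382]=1
for thr in(150,190):
  print("keys",[(b,np.round(onz(t,*b[0],.062),4)) for b in blobs((g>thr)&roi)])
gs=s["frame"].min(2); roi=np.zeros(g.shape,bool); roi[145:185,255:295]=1
print("scene keys",[(b,np.round(onz(s,*b[0],.062),4)) for b in blobs((gs>150)&roi)])
a=cv2.resize(im[185:310,140:410],None,fx=2.9,fy=2.9,interpolation=cv2.INTER_CUBIC)
b=cv2.resize(s["frame"][140:290,200:410],None,fx=3.0,fy=3.0,interpolation=cv2.INTER_CUBIC)
cv2.imwrite("pics/a.png",a[:,:,::-1]);cv2.imwrite("pics/b.png",b[:,:,::-1])
E
```

```text
keys [(((np.float64(327.8), np.float64(275.1)), np.int32(67), (np.int32(324), np.int32(271), np.int32(9), np.int32(9))), array([ 0.4486, -0.1443,  0.062 ])), (((np.float64(347.2), np.float64(282.4)), np.int32(160), (np.int32(341), np.int32(276), np.int32(14), np.int32(14))), array([ 0.43  , -0.1964,  0.062 ])), (((np.float64(366.9), np.float64(289.9)), np.int32(22), (np.int32(365), np.int32(288), np.int32(5), np.int32(5))), array([ 0.4109, -0.2492,  0.062 ]))]
keys [(((np.float64(327.5), np.float64(274.9)), np.int32(57), (np.int32(324), np.int32(271), np.int32(8), np.int32(9))), array([ 0.4491, -0.1435,  0.062 ])), (((np.float64(347.1), np.float64(282.1)), np.int32(142), (np.int32(341), np.int32(276), np.int32(13), np.int32(13))), array([ 0.4308, -0.1962,  0.062 ])), (((np.float64(367.0), np.float64(289.5)), np.int32(16), (np.int32(365), np.int32(288), np.int32(5), np.int32(4))), array([ 0.4119, -0.2494,  0.062 ]))]
scene keys [(((np.float64(269.0), np.float64(154.5)), np.int32(6), (np.int32(268), np.int32(154), np.int32(3), np.int32(2))), array([ 0.4129, -0.2482,  0.062 ])), (((np.float64(275.2), np.float64(162.4)), np.int32(48), (np.int32(270), np.int32(160), np.int32(11), np.int32(6))), array([ 0.4322, -0.1947,  0.062 ])), (((np.float64(281.7), np.float64(170.5)), np.int32(22), (np.int32(279), np.int32(169), np.int32(6), np.int32(4))), array([ 0.4507, -0.1424,  0.062 ]))]
```

View pics/a.png

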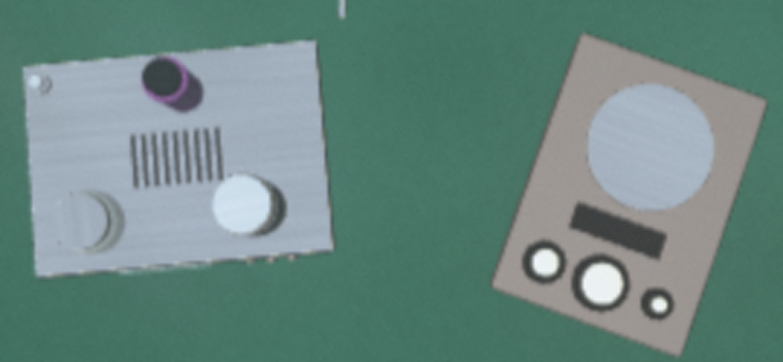

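View pics/b.png

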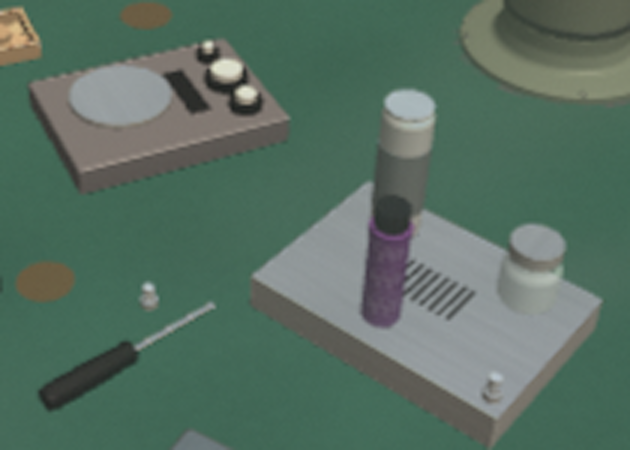

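```bash
python3 - <<'E'
from h import *
t=grab_frame("top"); s=grab_frame("scene")
hsv=cv2.cvtColor(t["frame"],cv2.COLOR_RGB2HSV)
m=np.zeros(hsv.shape[:2],bool); m[195:230,180:215]=1
k=(t["frame"].max(2)<75)&m
for b in blobs(k,20): print("stopper",b,np.round(onz(t,*b[0],.185),4))
m2=np.zeros(hsv.shape[:2],bool); m2[205:268,335:395]=1
ss=hsv[:,:,1].astype(int)
px=t["frame"].astype(int); k=(px[:,:,2]-px[:,:,0]>5)&m2
for b in blobs(k,200): print("pan",b,np.round(onz(t,*b[0],.06),4))
cr=lambda x,y,z:np.round(onz(t,x/2.9+140,y/2.9+185,z),3)
print("can",cr(242,204,.205),"jar",cr(88,220,.12),"adA",cr(37,82,.076),"rec corners",[cr(*c,.05) for c in((24,67),(316,41),(332,249),(36,275))])
# scene view: tube bottom/top
c2=lambda x,y,z:np.round(onz(s,x/3+200,y/3+140,z),3)
print("tube scene top",c2(393,212,.185),"bottom front",c2(381,318,.05),"can top",c2(409,105,.205))
E
```

```text
stopper ((np.float64(195.6), np.float64(211.4)), np.int32(108), (np.int32(190), np.int32(206), np.int32(12), np.int32(12))) [0.6017 0.196  0.185 ]
pan ((np.float64(363.8), np.float64(235.4)), np.int32(1516), (np.int32(342), np.int32(214), np.int32(44), np.int32(44))) [ 0.5571 -0.2419  0.06  ]
can [0.494 0.122 0.205] jar [0.48  0.268 0.12 ] adA [0.607 0.33  0.076] rec corners [array([0.624, 0.35 , 0.05 ]), array([0.653, 0.073, 0.05 ]), array([0.457, 0.054, 0.05 ]), array([0.428, 0.33 , 0.05 ])]
tube scene top [0.611 0.205 0.185] bottom front [0.607 0.203 0.05 ] can top [0.498 0.126 0.205]
```

drive_tool --steps '[0,23,-33,1,-5,0,23,-33,1,-5,0,23,-33,1,-5,0,23,-33,1,-5,0,23,-33,1,-5]'

```text
clock: 0.72
position: [0.2872, 0.4343, 0.2504]
tool_rot: [-1.571, -0.0, 0.852]
force: [1.5, 0.7, 1.1]
grip_width: 0.0259
```

drive_tool --steps '[0,23,-33,1,-5,0,23,-33,1,-5,0,23,-33,1,-5,0,23,-33,1,-5,0,23,-33,1,-5]'

```text
clock: 1.13
position: [0.4022, 0.2693, 0.2556]
tool_rot: [-1.57, -0.0, 0.416]
force: [1.6, 0.2, 0.6]
grip_width: -0.0002
```

drive_tool --steps '[0,23,-33,1,-5,0,23,-33,1,-5,0,-3,-38,0,-5,0,-3,-38,0,-5,0,-3,-38,0,-5]'

```text
clock: 1.55
position: [0.4381, 0.0892, 0.2573]
tool_rot: [-1.571, -0.0, -0.021]
force: [1.7, -0.2, 0.7]
grip_width: -0.0001
```

drive_tool --steps '[0,-3,-38,0,-5,0,-3,-38,0,-5,0,-3,-38,0,-5,0,-3,-38,0,-5,0,-3,-38,0,-5]'

```text
clock: 1.97
position: [0.4229, -0.1006, 0.2576]
tool_rot: [-1.57, -0.001, -0.456]
force: [2.5, 0.9, 0.1]
grip_width: 0.0001
```

drive_tool --steps '[0,-3,-38,0,-5,0,-3,-38,0,-5,0,-3,-38,0,-5,0,-3,-38,0,-5,0,0,0,0,0]'

```text
clock: 2.38
position: [0.4098, -0.2574, 0.2578]
tool_rot: [-1.573, -0.003, -0.814]
force: [-2.2, 0.3, -1.0]
grip_width: 0.0003
```

```bash
python3 -c "
from h import *;st()"
```

```text
t2.38 p [ 409.8 -257.4  257.8] rpy [-90.1  -0.2 -46.6] q [-0.13  0.35  0.74  1.97 -0.29  0.92 -0.06] F [-2.2  0.3 -1. ] w0.3
```

drive_tool --steps '[0,1,1,-40,0,0,0,0,-40,0,0,0,0,-40,0,0,0,0,-30,0,0,0,0,-20,0]'

```text
clock: 2.8
position: [0.4113, -0.2494, 0.0845]
tool_rot: [-1.572, 0.003, -0.801]
force: [-0.1, -0.8, 1.0]
grip_width: 0.0001
```

drive_tool --steps '[0,0,0,-6,0,0,0,0,-6,0,0,0,0,-4,0,0,0,0,-2,0,0,0,0,0,0]'

```text
clock: 3.22
position: [0.4127, -0.2502, 0.0702]
tool_rot: [-1.57, -0.001, -0.801]
force: [-3.5, 0.3, 5.1]
grip_width: -0.0001
```

```bash
python3 -c "
from h import *;st()"
```

```text
t3.22 p [ 412.7 -250.2   70.2] rpy [-90.   -0.1 -45.9] q [ 0.09  0.65  0.46  2.12 -0.59  0.5   0.18] F [-3.5  0.3  5.1] w-0.1
```

drive_tool --steps '[0,0,0,-1.5,0,0,0,0,0,0,0,0,0,0,0,0,0,0,0,0,0,0,0,0,0]'

```text
clock: 3.63
position: [0.4128, -0.2502, 0.0696]
tool_rot: [-1.569, -0.002, -0.802]
force: [-8.3, 3.2, 27.6]
grip_width: 0.0
```

drive_tool --steps '[0,0,0,14,0,0,0,0,14,0,0,12.5,35.5,4,0,0,12.5,35.5,0,0,0,12,35.5,0,0]'

```text
clock: 4.05
position: [0.4507, -0.1423, 0.1013]
tool_rot: [-1.569, -0.002, -0.803]
force: [1.4, -0.9, -0.3]
grip_width: 0.0001
```

drive_tool --steps '[0,0,0,-8,0,0,0,0,-10,0,0,0,0,-7,0,0,0,0,-5,0,0,0,0,-1.5,0]'

```text
clock: 4.47
position: [0.4496, -0.1445, 0.0689]
tool_rot: [-1.569, 0.0, -0.804]
force: [-10.1, 11.2, 69.9]
grip_width: -0.0001
```

drive_tool --steps '[0,0,0,-1.5,0,0,0,0,0,0,0,0,0,0,0,0,0,0,0,0,0,0,0,0,0]'

```text
clock: 4.88
position: [0.4496, -0.1445, 0.0688]
tool_rot: [-1.568, -0.0, -0.804]
force: [-13.3, 11.7, 73.2]
grip_width: -0.0001
```

drive_tool --steps '[0,0,0,15,0,0,0,0,40,0,0,10,0,40,0,0,20,0,35,0,0,25,0,33,0]'

```text
clock: 5.3
position: [0.5036, -0.1453, 0.2324]
tool_rot: [-1.571, -0.0, -0.805]
force: [1.3, -1.0, -0.4]
grip_width: -0.0001
```

drive_tool --steps '[0,40,-10,0,0,0,40,-10,0,0,0,40,-10,0,0,0,40,-10,0,0,0,40,-10,0,0]'

```text
clock: 5.72
position: [0.7055, -0.1958, 0.2294]
tool_rot: [-1.571, 0.0, -0.803]
force: [0.0, 0.9, 1.1]
grip_width: -0.0001
```

drive_tool --steps '[0,40,-10,0,0,0,40,-10,0,0,0,40,-10,0,0,0,40,-10,0,0,0,40,-10,0,0]'

```text
clock: 6.13
position: [0.8531, -0.2334, 0.2308]
tool_rot: [-1.57, -0.002, -0.807]
force: [0.7, -0.0, 0.5]
grip_width: -0.0
```

drive_tool --steps '[0,40,-10,0,0,0,40,-10,0,0,0,40,-10,0,0,0,40,-10,0,0,0,40,-10,0,0]'

```text
clock: 6.55
position: [0.919, -0.2554, 0.2124]
tool_rot: [-1.525, -0.07, -0.828]
force: [-0.9, -1.2, -0.0]
grip_width: 0.0
```

```bash
python3 -c "
from h import *;st()"
```

```text
t6.55 p [ 919.  -255.4  212.4] rpy [-87.4  -4.  -47.4] q [ 0.16  1.34  1.    0.17 -0.98  1.62 -0.52] F [-0.9 -1.2 -0. ] w0.0
```

drive_tool --steps '[0,36,-9,18,0,0,36,-9,18,0,0,36,-9,18,0,0,36,-9,18,0,0,36,-9,18,0]'

```text
clock: 6.97
position: [0.9529, -0.2549, 0.2696]
tool_rot: [-1.446, -0.193, -0.831]
force: [0.3, -0.5, -0.4]
grip_width: 0.0003
```

drive_tool --steps '[0,36,-9,18,0,0,36,-9,18,0,0,36,-9,18,0,0,36,-9,18,0,0,36,-9,18,0]'

```text
clock: 7.38
position: [0.9848, -0.26, 0.3124]
tool_rot: [-1.369, -0.308, -0.85]
force: [0.7, -0.6, -0.7]
grip_width: 0.0
```

```bash
python3 -c "
from h import *;st()"
```

```text
t7.38 p [ 984.8 -260.   312.4] rpy [-78.4 -17.6 -48.7] q [ 0.15  1.26  1.07  0.17 -1.04  1.43 -0.52] F [ 0.7 -0.6 -0.7] w0.0
```

```bash
cat > kin.py <<'E'
import numpy as np
from scipy.spatial.transform import Rotation as R
SG=np.array([-1,1,-1,1,-1,1,-1.]); 
def chain(q,L,off=(0,0,0),SG=SG):
    p=np.zeros(3);A=R.identity()
    Ls=[L[0],0,L[1],0,L[2],0,L[3]]
    for i in range(7):
        A=A*R.from_euler("z" if i%2==0 else "y",SG[i]*q[i]); 
        if i==2: p=p+A.apply([off[0],0,Ls[2]])
        elif i==3: p=p+A.apply([off[1],0,0])
        elif i==6 or i==4 or i==0: p=p+A.apply([off[2] if i==4 else 0,0,Ls[i]])
    return p,A
E
cat > fit.py <<'E'
from kin import *; import itertools
from scipy.optimize import least_squares
D=[([-1.36319,.52200,-.03632,1.60001,.02121,1.02111,-.11282],[.17136,.60071,.24474],[-90.006,.065,74.08]),
([-0.13,.35,.74,1.97,-.29,.92,-.06],[.4098,-.2574,.2578],[-90.1,-.2,-46.6]),
([.09,.65,.46,2.12,-.59,.5,.18],[.4127,-.2502,.0702],[-90,-.1,-45.9]),
([.16,1.34,1,.17,-.98,1.62,-.52],[.919,-.2554,.2124],[-87.4,-4,-47.4]),
([.15,1.26,1.07,.17,-1.04,1.43,-.52],[.9848,-.26,.3124],[-78.4,-17.6,-48.7])]
res=[]
for sg in itertools.product([1,-1],repeat=4):
    S=np.array([-1,1,sg[0],sg[1],sg[2],1,sg[3]])
    def f(x):
        r=[]
        Rt=R.from_rotvec(x[8:11])
        for q,p,e in D:
            pp,A=chain(np.array(q),x[:4],x[4:7],S)
            r+=list((pp-p)*10)+list(((A*Rt).inv()*R.from_euler("xyz",e,degrees=True)).as_rotvec()*3)
        return np.array(r)
    for rv in ([1.57,0,0],[-1.57,0,0],[1.2,1.2,1.2],[-1.2,1.2,1.2]):
        s=least_squares(f,np.r_[.33,.4,.4,.25,0,0,0,0,rv]); res.append((s.cost,sg,s.x,s.fun))
res.sort(key=lambda a:a[0])
for c,sg,x,_ in res[:3]: print(c,sg,np.round(x,3))
print(np.round(res[0][3],2).reshape(-1,6))
E
python3 fit.py
```

```text
0.24962232729690506 (-1, 1, -1, -1) [ 3.02000e-01  5.46000e-01  4.12000e-01  3.54000e-01 -2.00000e-02
  7.20000e-02 -1.15000e-01  1.02643e+02 -7.00000e-03 -2.22300e+00
 -2.22100e+00]
0.24962232729690537 (-1, 1, -1, -1) [ 0.302  0.546  0.412  0.354 -0.02   0.072 -0.115  5.657  0.007  2.221
  2.22 ]
0.2496223272969054 (-1, 1, -1, -1) [ 3.02000e-01  5.46000e-01  4.12000e-01  3.54000e-01 -2.00000e-02
  7.20000e-02 -1.15000e-01 -1.06555e+02  7.00000e-03  2.22100e+00
  2.22000e+00]
[[-0.58  0.17  0.07 -0.    0.01 -0.01]
 [ 0.08  0.3  -0.02 -0.    0.    0.01]
 [ 0.01  0.01 -0.12  0.01 -0.04 -0.02]
 [-0.03  0.04  0.03 -0.01  0.02  0.  ]
 [-0.02 -0.09  0.04  0.01  0.    0.01]]
```

```bash
cat > fit2.py <<'E'
from fit import D
from kin import *
S=np.array([-1,1,-1,1,-1,1,-1]); Rt=R.from_rotvec([.0,2.221,2.221])
def mats(q):
    A=R.identity();M=[]
    for i in range(7):
        A=A*R.from_euler("z" if i%2==0 else "y",S[i]*q[i]); M.append(A.as_matrix())
    return M,A
# unknowns: a1(x,y,z after q1), after q2 none, q3 (x,y,z), q4(x,y), q5 (x,y,z), q6(x,y), q7 (z)
rows=[];b=[]
for q,p,e in D:
    M,_=mats(q)
    rows.append(np.hstack([M[0],M[2],M[3][:,:2],M[4],M[5][:,:2],M[6][:,2:]])); b+=p
X=np.vstack(rows);b=np.array(b)
x0=np.array([0,0,.3,0,0,.45,0,0,0,0,.4,0,0,.3])
w=np.full(14,.02)
x=x0+np.linalg.solve(X.T@X+np.diag(w**2),X.T@(b-X@x0))
print(np.round(x,3)); print(np.round((X@x-b)*1e3,1).reshape(-1,3))
E
python3 fit2.py | tail -8
```

```text
[-0.02 -0.09  0.04  0.01  0.    0.01]]
[ 0.008 -0.021  0.319 -0.003 -0.019  0.528  0.002 -0.019 -0.003 -0.
  0.414 -0.001 -0.     0.318]
[[ 0.1  0.  -1.3]
 [ 0.9  0.4  1.6]
 [-1.2 -0.6 -0. ]
 [ 1.2  4.2  1.1]
 [-0.9 -3.7 -1.3]]
```

```bash
cat > sim.py <<'E'
import numpy as np
from scipy.spatial.transform import Rotation as R
from scipy.optimize import least_squares
S=np.array([-1,1,-1,1,-1,1,-1]); Rt=R.from_rotvec([0,2.2214,2.2214])
LO=np.array([-2.91,-.3,-1.5,.17,-1.26,.16,-2.52]);HI=np.array([2.91,2.13,1.42,2.43,4.41,1.93,2.52])
V=.7*np.array([1.89,1.89,2.39,2.39,3.01,3.01,3.01])/12
X=dict(zip(range(7),[np.array(v) for v in ([.008,-.021,.319],[0,0,0],[-.003,-.019,.528],[.002,-.019,0],[-.003,0,.414],[-.001,0,0],[0,0,.318])]))
def fk(q):
    A=R.identity();p=np.zeros(3)
    for i in range(7):
        A=A*R.from_euler("z" if i%2==0 else "y",S[i]*q[i]); p=p+A.apply(X[i])
    return p,A*Rt
def step(q,d,w=.3,lam=.02):
    p,A=fk(q); pt=p+np.array(d[:3])/1e3; At=R.from_euler("z",d[3],degrees=True)*A
    lo=np.maximum(LO,q-V)-1e-9; hi=np.minimum(HI,q+V)+1e-9
    def f(x):
        p2,A2=fk(x); return np.r_[p2-pt,w*(At*A2.inv()).as_rotvec(),lam*(x-q)]
    return least_squares(f,np.clip(q,lo+1e-9,hi-1e-9),bounds=(lo,hi),max_nfev=15).x
def run(q,rows,**k):
    for d in rows: q=step(q,d,**k)
    return q
def tilt(q):
    a=fk(q)[1].as_matrix()[:,1]; return np.degrees(np.arccos(-a[2])),np.degrees(np.arctan2(a[1],a[0]))
def show(q): 
    p,A=fk(q); t=tilt(q); print("p",np.round(p*1e3),"tilt %.0f az %.0f"%t,"q",np.round(q,2))
E
python3 - <<'E'
from sim import *
q0=np.array([.16,1.34,1,.17,-.98,1.62,-.52])
show(q0)
for w in(.1,.3,1):
  for l in (.003,.03): print(w,l,end=" "); show(run(q0,[(36,-9,18,0)]*10,w=w,lam=l))
print("actual"); show(np.array([.15,1.26,1.07,.17,-1.04,1.43,-.52]))
E
```

```text
p [ 920. -252.  214.] tilt 5 az -13 q [ 0.16  1.34  1.    0.17 -0.98  1.62 -0.52]
0.1 0.003 p [1212. -323.  382.] tilt 80 az -15 q [ 0.15  1.45  1.1   0.17 -1.26  0.23 -0.39]
0.1 0.03 p [1210. -323.  382.] tilt 78 az -16 q [ 0.15  1.43  1.    0.17 -1.07  0.25 -0.48]
0.3 0.003 p [1096. -292.  342.] tilt 44 az -15 q [ 0.15  1.29  0.96  0.17 -0.96  0.99 -0.53]
0.3 0.03 p [1095. -292.  343.] tilt 43 az -15 q [ 0.15  1.29  1.    0.17 -1.    1.   -0.52]
1 0.003 p [ 938. -249.  294.] tilt 12 az -14 q [ 0.15  1.26  0.97  0.17 -0.94  1.58 -0.53]
1 0.03 p [ 938. -249.  294.] tilt 12 az -14 q [ 0.15  1.26  1.    0.17 -0.97  1.58 -0.53]
actual
p [ 984. -264.  312.] tilt 21 az -16 q [ 0.15  1.26  1.07  0.17 -1.04  1.43 -0.52]
```

```bash
cat >> sim.py <<'E'
def met(q,s=""):
    p,A=fk(q); m=A.as_matrix(); t=tilt(q); print(s,"p",np.round(p*1e3),"tilt %.0f az %.0f xelev %.1f xaz %.0f"%(*t,np.degrees(np.arcsin(m[2,0])),np.degrees(np.arctan2(m[1,0],m[0,0]))),"q",np.round(q,2),flush=True)
K=dict(w=.6,lam=.01)
E
python3 - <<'E'
from sim import *
q=np.array([.15,1.26,1.07,.17,-1.04,1.43,-.52]); met(q,"now")
print("straight out-up pushes (test high tilt)")
a=q
for i in range(5): a=run(a,[(30,-8,27,0)]*10,**K); met(a)
print("then up")
b=a
for i in range(4): b=run(b,[(0,0,41,0)]*10,**K); met(b)
print("then inward from a")
b=a
for i in range(4): b=run(b,[(-39,10,-10,0)]*10,**K); met(b)
E
```

```text
now p [ 984. -264.  312.] tilt 21 az -16 xelev 17.8 xaz -49 q [ 0.15  1.26  1.07  0.17 -1.04  1.43 -0.52]
straight out-up pushes (test high tilt)
 p [1012. -271.  466.] tilt 36 az -15 xelev 30.2 xaz -53 q [ 0.14  1.12  0.98  0.17 -0.94  1.29 -0.53]
 p [1040. -279.  587.] tilt 52 az -15 xelev 41.8 xaz -60 q [ 0.14  1.05  0.97  0.17 -0.93  1.09 -0.53]
 p [1063. -285.  686.] tilt 66 az -15 xelev 51.1 xaz -72 q [ 0.14  1.01  0.97  0.17 -0.93  0.87 -0.52]
 p [1076. -288.  769.] tilt 80 az -15 xelev 56.7 xaz -89 q [ 0.14  0.99  0.96  0.17 -0.93  0.66 -0.51]
 p [1076. -288.  838.] tilt 91 az -15 xelev 58.1 xaz -106 q [ 0.14  0.98  0.96  0.17 -0.94  0.47 -0.5 ]
then up
 p [ 903. -242. 1081.] tilt 98 az -15 xelev 57.2 xaz -118 q [ 0.1   0.7   0.98  0.17 -0.9   0.62 -0.51]
 p [ 742. -199. 1243.] tilt 109 az -15 xelev 53.6 xaz -132 q [ 0.05  0.5   0.99  0.17 -0.83  0.64 -0.52]
 p [ 608. -163. 1352.] tilt 119 az -15 xelev 47.7 xaz -143 q [-0.02  0.36  1.    0.17 -0.77  0.58 -0.53]
 p [ 500. -134. 1427.] tilt 130 az -15 xelev 40.6 xaz -151 q [-0.11  0.27  1.02  0.17 -0.69  0.49 -0.54]
then inward from a
 p [ 777. -213.  828.] tilt 84 az -15 xelev 57.7 xaz -96 q [ 0.1   0.13  0.07  1.41  0.62  0.16 -1.19]
 p [ 556. -141.  719.] tilt 83 az -17 xelev 57.7 xaz -96 q [ 0.33 -0.3  -0.24  2.03  1.75  0.18 -2.4 ]
 p [454.   6. 581.] tilt 81 az -25 xelev 60.8 xaz -98 q [-0.54 -0.3  -0.3   2.35  1.5   1.18 -2.52]
 p [150. 164. 575.] tilt 76 az -28 xelev 66.6 xaz -83 q [-0.33 -0.3  -1.46  2.08  0.75  1.93 -2.52]
```

```bash
python3 - <<'E'
from sim import *
from scipy.optimize import minimize
# ideal: plane arm, tool tilt 80 outward, x horizontal
q=np.array([.2,.9,0,.4,0,.35,0.]); met(q,"ideal")
def go(q,tgt,n):
    for i in range(n):
        d=np.array(tgt)-fk(q)[0]*1e3; k=min(1,41/np.linalg.norm(d)); q=run(q,[(*(d*k),0)],**K)
    return q
for T in ([700,-150,500],[600,-150,400],[550,-130,300],[600,-150,200]):
    a=go(q,T,25); met(a,"go")
    for f in ([-41,8,0],[-29,6,-29],[0,0,-41]):
        b=a
        for i in range(3):
            b=run(b,[(*f,0)]*10,**K); met(b,str(f))
            if fk(b)[0][2]<.05: break
E
```

```text
ideal p [1101. -283.  737.] tilt 85 az -11 xelev 85.5 xaz -11 q [0.2  0.9  0.   0.4  0.   0.35 0.  ]
go p [ 700. -150.  500.] tilt 75 az -10 xelev 74.9 xaz -10 q [ 1.08  0.33 -1.2   2.04  2.42  0.53 -2.26]
[-41, 8, 0] p [516. -26. 452.] tilt 73 az -18 xelev 72.3 xaz -3 q [ 0.98 -0.19 -1.3   2.43  2.1   0.61 -2.52]
[-41, 8, 0] p [246. 127. 445.] tilt 72 az -24 xelev 70.5 xaz -4 q [-0.1  -0.3  -1.5   2.41  0.82  1.45 -2.23]
[-41, 8, 0] p [ 14. 128. 483.] tilt 61 az -19 xelev 60.4 xaz -10 q [-0.77 -0.3  -1.5   2.11  0.31  1.93 -2.41]
[-29, 6, -29] p [ 592. -145.  290.] tilt 68 az -9 xelev 67.9 xaz -10 q [ 1.18  0.89 -1.5   2.43  2.5   1.11 -2.01]
[-29, 6, -29] p [ 509. -177.   -8.] tilt 64 az -5 xelev 63.6 xaz -10 q [ 1.53  1.94 -1.25  2.43  3.06  1.13 -1.27]
[0, 0, -41] p [ 700. -150.   91.] tilt 75 az -10 xelev 74.8 xaz -10 q [ 0.76  1.25 -0.86  2.19  3.11  1.37 -2.3 ]
[0, 0, -41] p [ 700. -150. -319.] tilt 75 az -10 xelev 74.8 xaz -10 q [ 0.64  1.97 -0.55  1.5   3.58  1.35 -2.5 ]
go p [ 600. -150.  400.] tilt 74 az -10 xelev 74.2 xaz -10 q [ 1.26  0.47 -1.42  2.36  2.59  0.83 -2.35]

[... 1314 characters left out ...]
-0.84  2.18  3.36  1.34 -2.03]
go p [ 609. -153.  200.] tilt 71 az -9 xelev 71.3 xaz -10 q [ 1.14  1.39 -1.5   2.43  2.78  1.39 -1.71]
[-41, 8, 0] p [ 497. -260.  187.] tilt 66 az -1 xelev 65.9 xaz -9 q [ 1.71  1.33 -1.5   2.43  2.66  0.7  -1.49]
[-41, 8, 0] p [ 274. -332.  134.] tilt 64 az -1 xelev 64.1 xaz -11 q [ 2.39  1.37 -1.35  2.43  1.81  0.16 -0.3 ]
[-41, 8, 0] p [  46. -329.   99.] tilt 59 az -2 xelev 58.4 xaz -14 q [ 2.91  1.28 -1.23  2.29  0.31  0.57  1.46]
[-29, 6, -29] p [ 403. -126. -119.] tilt 71 az -8 xelev 71.2 xaz -10 q [ 1.72  2.13 -0.64  2.37  3.86  1.12 -1.54]
[0, 0, -41] p [ 609. -153. -210.] tilt 71 az -9 xelev 71.2 xaz -10 q [ 1.17  2.05 -0.86  1.91  3.7   1.15 -1.88]
```

```bash
python3 - <<'E'
from sim import *
q=np.array([.15,1.26,1.07,.17,-1.04,1.43,-.52]); met(q,"now")
import itertools
for n1,n2,n3 in ((2,2,1),(2,3,1),(3,1,2),(3,2,2)):
    a=run(q,[(-10,0,0,-7)]*(5*n1),**K); 
    a=run(a,[(40,-10,0,-7)]*0+[(40,-10,0,0)]*(5*n2),**K); met(a,f"{n1}{n2}{n3} pushed")
    b=run(a,[(38,-10,0,7)]*(5*n3),**K); met(b,"back")
    c=run(b,[(38,-10,14,0)]*20,**K);met(c,"out20")
E
```

```text
now p [ 984. -264.  312.] tilt 21 az -16 xelev 17.8 xaz -49 q [ 0.15  1.26  1.07  0.17 -1.04  1.43 -0.52]
221 pushed p [1000. -311.  237.] tilt 29 az -56 xelev 14.7 xaz -118 q [ 0.09  1.36  1.04  0.17 -0.67  1.31 -1.78]
back p [1070. -329.  214.] tilt 35 az -17 xelev 15.8 xaz -83 q [ 0.19  1.39  0.88  0.17 -0.88  1.03 -1.05]
out20 p [1165. -335.  361.] tilt 62 az -17 xelev 24.6 xaz -93 q [ 0.17  1.36  0.96  0.17 -0.96  0.59 -1.05]
231 pushed p [1045. -329.  208.] tilt 35 az -46 xelev 13.2 xaz -117 q [ 0.1   1.41  1.02  0.17 -0.66  1.12 -1.79]
back p [1101. -339.  190.] tilt 41 az -10 xelev 14.5 xaz -83 q [ 0.22  1.43  0.78  0.17 -0.91  0.88 -0.96]
out20 p [1180. -329.  359.] tilt 66 az -14 xelev 22.4 xaz -93 q [ 0.17  1.38  0.94  0.17 -1.06  0.51 -1.  ]
312 pushed p [ 884. -286.  267.] tilt 21 az -99 xelev 12.6 xaz -153 q [ 0.08  1.31  1.11  0.17 -0.71  1.71 -2.33]
back p [1041. -328.  216.] tilt 30 az -14 xelev 12.0 xaz -83 q [ 0.21  1.37  0.88  0.17 -0.91  1.14 -1.04]
out20 p [1153. -331.  354.] tilt 58 az -16 xelev 21.8 xaz -92 q [ 0.17  1.35  0.96  0.17 -0.98  0.67 -1.06]
322 pushed p [ 934. -306.  231.] tilt 23 az -78 xelev 7.3 xaz -151 q [ 0.09  1.35  1.04  0.17 -0.66  1.53 -2.35]
back p [1062. -331.  185.] tilt 34 az -2 xelev 7.2 xaz -81 q [ 0.25  1.42  0.83  0.17 -1.04  1.05 -0.95]
out20 p [1167. -318.  345.] tilt 61 az -11 xelev 16.8 xaz -91 q [ 0.18  1.37  0.94  0.17 -1.12  0.62 -1.01]
```

```bash
cat > s0.py <<'E'
from sim import *
from multiprocessing import Pool
q0=np.array([.15,1.26,1.07,.17,-1.04,1.43,-.52])
def ev(seed):
    r=np.random.default_rng(seed); q=q0; seq=[]
    n1=r.integers(1,4)
    tw=[r.choice([-7,-5]) for _ in range(n1)]+list(r.choice([-7,-4,0,4,7],5))+[0,0,0]
    az=np.radians(r.choice([-15,0,-30]))
    for i,t in enumerate(tw):
        z=0 if i<6 else 14
        d=(round(38*np.cos(az)),round(38*np.sin(az)),z,int(t)) 
        q=run(q,[d]*5,**K); seq.append(d)
    m=fk(q)[1].as_matrix(); e=np.degrees(np.arcsin(m[2,0]))
    return abs(e)-.5*min(tilt(q)[0],80),seed,seq,q
if __name__=="__main__":
    with Pool() as p: R_=sorted(p.map(ev,range(240)),key=lambda a:a[0])
    for c,s,seq,q in R_[:3]: print(round(c,1),seq); met(q)
E
time OMP_NUM_THREADS=1 python3 s0.py; nproc
```

```text
-35.9 [(33, -19, 0, -7), (33, -19, 0, -7), (33, -19, 0, -7), (33, -19, 0, 7), (33, -19, 0, -4), (33, -19, 0, -7), (33, -19, 14, 4), (33, -19, 14, -4), (33, -19, 14, 0), (33, -19, 14, 0), (33, -19, 14, 0)]
 p [1012. -675.  400.] tilt 72 az -52 xelev -0.2 xaz -142 q [ 0.38  1.38  1.08  0.17 -0.34  0.55 -2.33]
-35.8 [(37, -10, 0, -7), (37, -10, 0, -5), (37, -10, 0, -5), (37, -10, 0, -4), (37, -10, 0, 0), (37, -10, 0, 4), (37, -10, 14, -4), (37, -10, 14, 0), (37, -10, 14, 0), (37, -10, 14, 0), (37, -10, 14, 0)]
 p [1149. -429.  397.] tilt 73 az -35 xelev -0.8 xaz -125 q [ 0.17  1.39  1.06  0.17 -0.42  0.48 -2.23]
-35.5 [(38, 0, 0, -7), (38, 0, 0, -5), (38, 0, 0, -7), (38, 0, 0, 0), (38, 0, 0, 0), (38, 0, 0, 4), (38, 0, 14, -4), (38, 0, 14, 4), (38, 0, 14, 0), (38, 0, 14, 0), (38, 0, 14, 0)]
 p [1228. -135.  395.] tilt 73 az -13 xelev 1.0 xaz -103 q [-0.03  1.39  1.01  0.17 -0.7   0.4  -1.86]
4
real	0m45.507s
user	2m49.116s
sys	0m0.104s
```

drive_tool --steps '[0,38,0,0,-7,0,38,0,0,-7,0,38,0,0,-7,0,38,0,0,-7,0,38,0,0,-7]'

```text
clock: 7.8
position: [1.0223, -0.2308, 0.2693]
tool_rot: [-1.247, -0.377, -1.485]
force: [0.1, -0.5, -0.9]
grip_width: 0.0002
```

drive_tool --steps '[0,38,0,0,-5,0,38,0,0,-5,0,38,0,0,-5,0,38,0,0,-5,0,38,0,0,-5]'

```text
clock: 8.22
position: [1.0325, -0.2131, 0.2319]
tool_rot: [-1.094, -0.377, -1.919]
force: [-0.5, -0.5, 0.3]
grip_width: 0.0001
```

drive_tool --steps '[0,38,0,0,-7,0,38,0,0,-7,0,38,0,0,-7,0,38,0,0,-7,0,38,0,0,-7]'

```text
clock: 8.63
position: [0.9975, -0.2047, 0.1982]
tool_rot: [-0.95, -0.291, -2.473]
force: [0.2, -0.2, -1.1]
grip_width: 0.0003
```

drive_tool --steps '[0,38,0,0,0,0,38,0,0,0,0,38,0,0,0,0,38,0,0,0,0,38,0,0,0]'

```text
clock: 9.05
position: [1.0397, -0.2025, 0.1817]
tool_rot: [-0.875, -0.221, -2.412]
force: [0.2, -0.6, -0.4]
grip_width: -0.0002
```

```bash
python3 - <<'E'
from sim import *; from h import st
q=np.array([.15,1.26,1.07,.17,-1.04,1.43,-.52])
for t in(-7,-5,-7,0): q=run(q,[(38,0,0,t)]*5,**K); met(q,"sim")
s=st(); met(s["qpos"],"real")
E
```

```text
sim p [1022. -235.  269.] tilt 28 az -43 xelev 22.0 xaz -85 q [ 0.04  1.33  1.09  0.17 -0.8   1.32 -1.24]
sim p [1033. -218.  231.] tilt 35 az -56 xelev 22.0 xaz -110 q [-0.03  1.39  1.09  0.17 -0.61  1.28 -1.75]
sim p [ 998. -210.  197.] tilt 39 az -74 xelev 17.1 xaz -142 q [-0.09  1.44  1.11  0.17 -0.45  1.39 -2.35]
sim p [1041. -207.  180.] tilt 42 az -63 xelev 13.0 xaz -138 q [-0.09  1.47  1.08  0.17 -0.42  1.24 -2.37]
t9.05 p [1039.7 -202.5  181.7] rpy [ -50.1  -12.6 -138.2] q [-0.09  1.47  1.06  0.17 -0.41  1.24 -2.38] F [ 0.2 -0.6 -0.4] w-0.2
real p [1041. -201.  180.] tilt 42 az -63 xelev 12.6 xaz -138 q [-0.09  1.47  1.06  0.17 -0.41  1.24 -2.38]
```

```bash
cat >> sim.py <<'E'
def rep(q,d,n,s=""):
    q=run(q,[d]*(5*n),**K); met(q,s+str(d)+"x%d"%n); return q
def plan(q,tgt,tw,s=""):
    """straight travel to tgt (mm) with total twist tw, in calls of 5"""
    d=np.array(tgt)-fk(q)[0]*1e3; n=int(np.ceil(max(np.linalg.norm(d)/205,abs(tw)/35)))
    D=(*np.round(d/(5*n),1),round(tw/(5*n),2)); return rep(q,D,n,s)
E
cat > s1.py <<'E'
from sim import *
q=np.array([-.09,1.47,1.06,.17,-.41,1.24,-2.38])
for t,z,n in((0,0,1),(4,0,1),(-4,14,1),(4,14,1),(0,14,4)): q=rep(q,(38,0,z,t),n)
A=q
print("phi 90")
b=plan(A,(900,-200,350),25); b=plan(b,(620,-50,300),80); b=plan(b,(602,50,160),0); b=plan(b,(602,200,140),0)
print("phi -5")
b=plan(A,(800,0,350),0); b=plan(b,(500,200,300),8); b=plan(b,(602,198,140),0)
E
OMP_NUM_THREADS=2 python3 s1.py
```

```text
(38, 0, 0, 0)x1 p [1081. -196.  163.] tilt 45 az -53 xelev 8.4 xaz -135 q [-0.09  1.5   1.07  0.17 -0.41  1.09 -2.39]
(38, 0, 0, 4)x1 p [1154. -190.  156.] tilt 48 az -29 xelev 6.6 xaz -113 q [-0.02  1.51  0.96  0.17 -0.55  0.77 -1.98]
(38, 0, 14, -4)x1 p [1140. -182.  211.] tilt 54 az -41 xelev 3.4 xaz -129 q [-0.09  1.49  1.11  0.17 -0.41  0.88 -2.41]
(38, 0, 14, 4)x1 p [1195. -173.  267.] tilt 58 az -18 xelev 2.0 xaz -107 q [-0.01  1.44  0.92  0.17 -0.63  0.61 -1.86]
(38, 0, 14, 0)x4 p [1234. -118.  427.] tilt 77 az -11 xelev -0.2 xaz -101 q [-0.04  1.37  1.01  0.17 -0.71  0.35 -1.86]
phi 90
(np.float64(-33.4), np.float64(-8.2), np.float64(-7.7), 2.5)x2 p [1042. -187.  404.] tilt 69 az 8 xelev -0.1 xaz -82 q [ 0.4   0.85 -0.39  1.12 -1.1   0.16 -0.1 ]
(np.float64(-28.1), np.float64(9.1), np.float64(-7.0), 5.33)x3 p [621. -50. 299.] tilt 69 az 88 xelev -0.1 xaz -2 q [ 0.83  0.9  -0.71  1.46 -0.64  1.33  0.5 ]
(np.float64(-3.7), np.float64(20.0), np.float64(-27.9), 0.0)x1 p [602.  50. 160.] tilt 69 az 88 xelev -0.1 xaz -2 q [ 0.75  1.05 -0.73  1.66 -0.67  1.01  0.68]
(np.float64(-0.0), np.float64(30.0), np.float64(-4.0), 0.0)x1 p [602. 200. 140.] tilt 69 az 88 xelev -0.1 xaz -2 q [ 0.59  1.1  -0.83  1.77 -0.78  0.72  0.72]
phi -5
(np.float64(-28.9), np.float64(7.9), np.float64(-5.2), 0.0)x3 p [937.  24. 432.] tilt 65 az -17 xelev 1.6 xaz -107 q [-0.81  0.88  1.1   1.48 -1.26  0.16 -1.05]
(np.float64(-29.2), np.float64(11.7), np.float64(-8.8), 0.53)x3 p [575. 244. 307.] tilt 55 az -13 xelev 3.1 xaz -101 q [-1.73  0.93  1.42  2.16 -1.26  0.16 -1.3 ]
(np.float64(5.4), np.float64(-9.2), np.float64(-33.5), 0.0)x1 p [604. 251. 186.] tilt 52 az -21 xelev 6.5 xaz -106 q [-1.57  1.13  1.22  2.08 -1.26  0.16 -1.49]
```

```bash
cat > s2.py <<'E'
from sim import *
q=np.array([-.04,1.37,1.01,.17,-.71,.35,-1.86])
a=rep(q,(-38,0,0,0),3,"in ")
print("--");b=a
for i in range(5): b=rep(b,(-38,0,-10,0),1)
print("--");b=a
for i in range(6): b=rep(b,(-30,0,-25,0),1)
print("--");b=a
for i in range(6): b=rep(b,(-30,20,-10,0),1)
print("--");b=a
for i in range(6): b=rep(b,(-30,-20,-10,0),1)
print("pick phi90 ->");b=np.array([.59,1.1,-.83,1.77,-.78,.72,.72])
b=rep(b,(0,0,30,0),1); b=rep(b,(0,-30,20,-7),3)
c=b
for i in range(5): c=rep(c,(-38,0,-10,0),1)
E
OMP_NUM_THREADS=2 python3 s2.py
```

```text
in (-38, 0, 0, 0)x3 p [ 806. -120.  531.] tilt 64 az -15 xelev 0.6 xaz -105 q [-0.75  0.44  1.05  1.72 -1.26  0.16 -0.65]
--
(-38, 0, -10, 0)x1 p [ 668. -141.  497.] tilt 59 az -14 xelev 0.1 xaz -104 q [-1.13  0.23  1.42  2.   -1.26  0.16 -0.49]
(-38, 0, -10, 0)x1 p [ 585. -198.  429.] tilt 54 az -10 xelev -1.6 xaz -101 q [-1.07  0.03  1.42  2.16 -1.26  0.16 -0.27]
(-38, 0, -10, 0)x1 p [ 437. -240.  364.] tilt 52 az -6 xelev -3.4 xaz -99 q [-0.52 -0.25  1.02  2.4  -1.26  0.16  0.01]
(-38, 0, -10, 0)x1 p [ 272. -289.  345.] tilt 49 az -3 xelev -4.8 xaz -97 q [ 0.02 -0.3   1.06  2.43 -0.93  0.6   0.1 ]
(-38, 0, -10, 0)x1 p [  89. -282.  319.] tilt 48 az -4 xelev -4.5 xaz -98 q [ 0.32 -0.3   1.42  2.41 -0.67  0.98  0.42]
--
(-30, 0, -25, 0)x1 p [ 668. -114.  468.] tilt 57 az -16 xelev 1.1 xaz -106 q [-1.15  0.33  1.42  2.03 -1.26  0.16 -0.58]
(-30, 0, -25, 0)x1 p [ 586. -135.  382.] tilt 48 az -15 xelev 0.4 xaz -105 q [-1.15  0.23  1.42  2.2  -1.26  0.16 -0.47]
(-30, 0, -25, 0)x1 p [ 486. -162.  303.] tilt 40 az -13 xelev -0.7 xaz -104 q [-1.08  0.1   1.42  2.38 -1.26  0.16 -0.31]
(-30,
[... 1978 characters left out ...]
6.  595.] tilt 67 az -14 xelev -1.2 xaz -105 q [ 1.74 -0.02 -1.35  1.9  -1.11  0.16 -0.45]
(-38, 0, -10, 0)x1 p [ 462. -267.  574.] tilt 62 az -15 xelev -0.7 xaz -106 q [ 1.44 -0.28 -0.65  2.07 -1.26  0.59 -0.28]
(-38, 0, -10, 0)x1 p [ 291. -302.  516.] tilt 61 az -14 xelev -1.4 xaz -104 q [ 1.42 -0.3  -0.14  2.25 -1.26  0.96  0.11]
(-38, 0, -10, 0)x1 p [ 101. -302.  466.] tilt 61 az -14 xelev -1.4 xaz -104 q [ 1.62 -0.17  0.32  2.28 -1.03  1.39  0.5 ]
(-38, 0, -10, 0)x1 p [ -89. -302.  416.] tilt 61 az -14 xelev -1.4 xaz -104 q [ 1.95  0.23  0.57  2.09 -0.83  1.74  0.98]
(-38, 0, -10, 0)x1 p [-278. -302.  366.] tilt 61 az -14 xelev -1.4 xaz -104 q [ 2.27  0.59  0.55  1.74 -0.75  1.93  1.2 ]
```

```bash
cat > gr.py <<'E'
from sim import *
from multiprocessing import Pool
def xe(q): return np.degrees(np.arcsin(fk(q)[1].as_matrix()[2,0]))
def th(q,phi=None):
    return tilt(q)[0]
def cands(q):
    p=fk(q)[0]; r=np.array([p[0],p[1],0]);r/=np.linalg.norm(r); t=np.array([-r[1],r[0],0]);z=np.array([0,0,1])
    C=[]
    for e in range(-90,91,30):
        for b in (0,180,30,-30,150,-150):
            if abs(e)==90 and b: continue
            b_,e_=np.radians(b),np.radians(e)
            C.append(tuple(np.round(40*(np.cos(e_)*(np.cos(b_)*r+np.sin(b_)*t)+np.sin(e_)*z)))+(0,))
    return C
def ev(a):
    q,d,n=a; return run(q,[d]*(5*n),**K)
def greedy(q,cost,stop,N,zmin=.25,pool=None,look=2,zmax=1.3):
    rows=[]
    for i in range(N):
        C=cands(q); E=pool.map(ev,[(q,d,look) for d in C])
        best=min(((cost(x)+(1e3 if not zmin<fk(x)[0][2]<zmax else 0),k) for k,x in enumerate(E)))
        d=C[best[1]]; q=ev((q,d,1)); rows.append(d); met(q,f"{i} {tuple(map(int,d))}")
        if stop(q): break
    return q,rows
E
cat > s3.py <<'E'
from gr import *
if __name__=="__main__":
  pool=Pool(4)
  A=np.array([-.04,1.37,1.01,.17,-.71,.35,-1.86])
  b=plan(A,(850,60,400),0); b=plan(b,(620,200,330),0); b=plan(b,(560,200,250),0); b=plan(b,(602,197,140),0)
  print("P90 untilt"); q=np.array([.59,1.1,-.83,1.77,-.78,.72,.72]); q=rep(q,(0,0,30,0),1)
  greedy(q,lambda x:tilt(x)[0]+abs(xe(x))*.5,lambda x:tilt(x)[0]<30,7,pool=pool)
  print("P1 untilt"); q=rep(b,(0,0,30,0),1)
  greedy(q,lambda x:tilt(x)[0]+abs(xe(x))*.5,lambda x:tilt(x)[0]<25,6,pool=pool)
E
export OMP_NUM_THREADS=1; time python3 s3.py
```

```text
(np.float64(-25.5), np.float64(12.2), np.float64(-2.2), 0.0)x3 p [950.  79. 458.] tilt 69 az -16 xelev 1.0 xaz -106 q [-0.89  0.94  1.19  1.44 -1.26  0.16 -1.15]
(np.float64(-33.0), np.float64(12.1), np.float64(-12.8), 0.0)x2 p [660. 235. 349.] tilt 63 az -20 xelev 2.3 xaz -109 q [-1.59  1.02  1.42  1.98 -0.68  0.16 -1.97]
(np.float64(-20.0), np.float64(-6.9), np.float64(-19.8), 0.0)x1 p [566. 225. 259.] tilt 61 az -23 xelev 3.5 xaz -111 q [-1.73  1.18  1.4   2.19 -1.26  0.16 -1.58]
(np.float64(7.2), np.float64(-5.7), np.float64(-23.7), 0.0)x1 p [602. 232. 158.] tilt 60 az -27 xelev 5.3 xaz -114 q [-1.62  1.36  1.26  2.08 -1.26  0.16 -1.76]
P90 untilt
(0, 0, 30, 0)x1 p [597. 202. 288.] tilt 69 az 89 xelev -0.5 xaz -2 q [ 0.62  0.84 -0.88  1.76 -0.82  0.86  0.53]
0 (-39, 8, 0, 0) p [403. 242. 288.] tilt 69 az 89 xelev -0.5 xaz -2 q [ 0.83  0.75 -1.16  2.26 -1.11  0.57  0.82]
1 (-40, -1, 0, 0) p [287. 219. 320.] tilt 68 az 93 xelev -2.0 xaz 2 q [ 1.14  0.73 -1.5   2.43 -0.92  0.55  0.57]
2 (-40, -5, 0, 0) p [194. 156. 382.] tilt 66 az 99 xelev -3.9 xaz 7 q [ 1.6   0.24 -1.47  2.43 -0.9
[... 665 characters left out ...]
 4.2 xaz -111 q [-1.69  0.8   1.42  2.08  0.02  0.25 -2.52]
1 (-33, -11, 20, 0) p [563. 165. 357.] tilt 51 az -24 xelev 5.6 xaz -109 q [-1.72  0.65  1.42  2.12  0.14  0.31 -2.52]
2 (-28, -29, 0, 0) p [514.  56. 301.] tilt 45 az -27 xelev 7.7 xaz -110 q [-1.63  0.54  1.42  2.33  0.28  0.16 -2.52]
3 (-32, -24, 0, 0) p [460. -25. 267.] tilt 39 az -35 xelev 10.7 xaz -112 q [-1.53  0.43  1.42  2.43  0.42  0.17 -2.52]
4 (-31, -16, -20, 0) p [427. -80. 257.] tilt 33 az -43 xelev 12.8 xaz -113 q [-1.44  0.27  1.39  2.43  0.55  0.31 -2.52]
5 (-38, -13, 0, 0) p [ 380. -155.  253.] tilt 28 az -53 xelev 14.7 xaz -114 q [-1.38  0.04  1.42  2.43  0.75  0.5  -2.52]
real	0m20.838s
user	1m7.505s
sys	0m0.154s
```

```bash
cat > s4.py <<'E'
from gr import *
A=np.array([-.04,1.37,1.01,.17,-.71,.35,-1.86])
def leg(q,tgt,tw):
    d=np.array(tgt)-fk(q)[0]*1e3; n=int(np.ceil(max(np.linalg.norm(d)/205,abs(tw)/35,1)))
    D=(*np.round(d/(5*n)),round(tw/(5*n),1)); return run(q,[D]*(5*n),**K),(D,n)
def trial(s):
    r=np.random.default_rng(s); tw=r.uniform(-30,110); f=r.uniform(0,1)
    via=(r.uniform(600,900),r.uniform(-200,200),r.uniform(300,500)); L=[]
    q,l=leg(A,via,tw*f);L.append(l)
    ph=np.radians(tilt(q)[1]+tw*(1-f)); pre=np.array([602-90*np.cos(ph),197-90*np.sin(ph),215])
    q,l=leg(q,pre,tw*(1-f));L.append(l)
    q,l=leg(q,pre,0);L.append(l)
    m=fk(q)[1].as_matrix()[:,1]; tgt=np.array([602,197,140])+5*m
    q,l=leg(q,tgt,0);L.append(l)
    m=fk(q)[1].as_matrix()[:,1]; tgt=np.array([602,197,140])+5*m
    q,l=leg(q,tgt,0);L.append(l)
    err=np.linalg.norm(fk(q)[0]*1e3-tgt)
    return err+3*abs(xe(q)),s,err,q,L
if __name__=="__main__":
    pool=Pool(4); T=[t for t in pool.map(trial,range(160)) if t[2]<6 and abs(xe(t[3]))<4]
    print(len(T)); T.sort(key=lambda t:sum(n for _,n in t[4]))
    for t in T[:25]:
        met(t[3],f"s{t[1]} err{t[2]:.1f} calls{sum(n for _,n in t[4])}")
E
time python3 s4.py
```

```text
59
s4 err3.1 calls8 p [603. 200. 136.] tilt 71 az 84 xelev -1.3 xaz -6 q [ 0.53  1.06 -0.7   1.81 -1.06  0.77  0.93]
s10 err2.2 calls8 p [603. 201. 137.] tilt 68 az 89 xelev -0.6 xaz -1 q [ 0.53  1.06 -0.74  1.75 -0.84  0.78  0.76]
s34 err4.0 calls8 p [608. 192. 136.] tilt 68 az -35 xelev -0.6 xaz -125 q [-1.61  1.55  1.27  2.05 -0.81  0.19 -2.51]
s44 err4.3 calls8 p [606. 199. 139.] tilt 69 az -31 xelev 1.7 xaz -121 q [-1.64  1.59  1.29  2.09 -1.26  0.16 -2.03]
s74 err2.9 calls8 p [604. 203. 141.] tilt 71 az 80 xelev -0.3 xaz -10 q [ 0.67  1.14 -0.92  1.87 -0.96  0.55  0.87]
s79 err2.9 calls8 p [601. 202. 135.] tilt 61 az 85 xelev -0.3 xaz -5 q [ 0.45  0.94 -0.63  1.83 -0.99  0.7   0.82]
s93 err1.4 calls8 p [601. 203. 139.] tilt 71 az 92 xelev -0.7 xaz 2 q [ 0.52  1.09 -0.72  1.71 -0.85  0.86  0.79]
s108 err1.5 calls8 p [602. 201. 138.] tilt 68 az 71 xelev -0.3 xaz -19 q [ 0.73  1.15 -1.03  1.99 -1.22  0.3   1.07]
s110 err2.3 calls8 p [604. 201. 137.] tilt 71 az 83 xelev -0.2 xaz -7 q [ 0.67  1.16 -0.93  1.82 -0.8   0.59  0.75]
s118 err2.8 calls8 p [600. 201. 137.] tilt 70 az 81 xel
[... 1146 characters left out ...]
tilt 72 az 75 xelev -1.2 xaz -16 q [ 0.65  1.12 -0.88  1.94 -1.26  0.52  1.11]
s14 err2.3 calls9 p [602. 200. 136.] tilt 64 az 75 xelev -0.6 xaz -16 q [ 0.63  1.03 -0.89  1.95 -1.13  0.42  0.93]
s17 err1.1 calls9 p [602. 201. 138.] tilt 58 az 73 xelev 0.1 xaz -17 q [ 0.53  0.92 -0.79  1.97 -1.21  0.4   0.9 ]
s28 err2.6 calls9 p [604. 200. 140.] tilt 72 az 73 xelev -1.5 xaz -18 q [ 0.79  1.26 -1.12  1.96 -0.92  0.28  0.83]
s29 err2.0 calls9 p [604. 193. 137.] tilt 64 az -38 xelev 1.9 xaz -127 q [-1.59  1.5   1.28  2.02 -0.75  0.27 -2.5 ]
s31 err3.0 calls9 p [605. 200. 139.] tilt 57 az 78 xelev 1.7 xaz -11 q [ 0.33  0.83 -0.47  1.91 -1.26  0.66  0.97]
real	0m25.128s
user	1m36.099s
sys	0m0.175s
```

```bash
cat > s5.py <<'E'
from gr import *
from s4 import trial
import sys,pickle,gr
base=gr.cands
def cT(q): return [c[:3]+(t,) for c in base(q) for t in (0,5,-5)]
def sang(st,q,tgt): return np.degrees(np.arccos(np.clip(fk(q)[1].apply(st)[2]*tgt,-1,1)))
if __name__=="__main__":
  pool=Pool(4); seed=int(sys.argv[1]); twd=float(sys.argv[2]); Nu=int(sys.argv[3])
  t=trial(seed); q=t[3]; met(q,"pick"); print([( *map(float,d),n) for d,n in t[4]])
  st=fk(q)[1].inv().apply([0,0,1]); log=[]
  q=rep(q,(0,0,33,0),1,"lift "); 
  q,r=greedy(q,lambda x:tilt(x)[0]+abs(xe(x))*.3+(30 if fk(x)[0][2]<.3 and fk(x)[0][1]>-.05 else 0),lambda x:tilt(x)[0]<33,Nu,pool=pool,zmin=.22)
  q1=run(q,[(15,-15,5,twd)]*25,**K); met(q1,"yaw")
  gr.cands=cT
  q2,r=greedy(q1,lambda x:sang(st,x,-1),lambda x:sang(st,x,-1)<12,24,pool=pool,zmin=.22); print("inv err",sang(st,q2,-1))
  pickle.dump((q2,st),open(f"c{seed}.pkl","wb"))
E
(time timeout 200 python3 s5.py 150 7.1 8) 2>&1 | cut -c1-190
```

```text
pick p [604. 194. 138.] tilt 69 az -35 xelev 0.0 xaz -125 q [-1.63  1.59  1.29  2.05 -0.82  0.2  -2.52]
[(-40.0, 6.0, 0.0, -2.7, 2), (-26.0, 21.0, -16.0, -0.1, 3), (-3.0, 8.0, 7.0, 0.0, 1), (14.0, -7.0, -12.0, 0.0, 1), (0.0, 0.0, 0.0, 0.0, 1)]
lift (0, 0, 33, 0)x1 p [610. 177. 278.] tilt 68 az -33 xelev -0.3 xaz -123 q [-1.62  1.29  1.42  2.1  -0.5   0.18 -2.52]
0 (-14, -14, 35, 0) p [616. 117. 326.] tilt 62 az -33 xelev 1.2 xaz -123 q [-1.54  1.    1.42  2.12 -0.22  0.16 -2.52]
1 (-26, -23, 20, 0) p [592.  28. 337.] tilt 55 az -36 xelev 3.4 xaz -124 q [-1.47  0.77  1.42  2.18  0.02  0.16 -2.52]
2 (-34, -22, 0, 0) p [519. -42. 298.] tilt 48 az -43 xelev 6.9 xaz -127 q [-1.43  0.66  1.42  2.32  0.13  0.16 -2.52]
3 (-36, -17, 0, 0) p [446. -92. 262.] tilt 43 az -52 xelev 10.8 xaz -130 q [-1.39  0.6   1.42  2.43  0.2   0.18 -2.52]
4 (-38, -13, 0, 0) p [ 407. -148.  259.] tilt 38 az -61 xelev 14.3 xaz -132 q [-1.29  0.47  1.42  2.43  0.35  0.28 -2.52]
5 (-34, -6, -20, 0) p [ 367. -177.  246.] tilt 33 az -71 xelev 17.0 xaz -134 q [-1.19  0.37  1.36  2.43  0.42  0.4  -2.52]
6 (-35, -3, -20
[... 1117 characters left out ...]
58  0.71 -1.5   0.56 -0.13  1.93  2.52]
8 (19, -7, 35, 5) p [537. 163. 828.] tilt 66 az 112 xelev 0.3 xaz -158 q [ 0.44  0.71 -1.5   0.51 -0.3   1.93  2.52]
9 (34, -8, 20, 5) p [541. 222. 827.] tilt 76 az 123 xelev 1.3 xaz -147 q [ 0.27  0.81 -1.5   0.46 -0.41  1.93  2.52]
10 (34, -5, 20, 5) p [526. 265. 828.] tilt 86 az 135 xelev 1.8 xaz -135 q [ 0.16  0.88 -1.5   0.46 -0.56  1.93  2.52]
11 (20, -1, 35, 5) p [455. 295. 912.] tilt 96 az 150 xelev 1.9 xaz -120 q [ 0.    0.85 -1.5   0.4  -0.81  1.93  2.38]
12 (20, 1, 35, 0) p [ 449.  290. 1005.] tilt 102 az 145 xelev 2.6 xaz -124 q [-0.13  0.78 -1.08  0.17 -1.22  1.89  2.23]
inv err 9.084569720709364

real	1m19.424s
user	4m11.652s
sys	0m0.219s
```

```bash
(timeout 150 python3 s5.py 137 -7.1 6) 2>&1 | cut -c1-170 | head -22
```

```text
pick p [604. 199. 137.] tilt 59 az 78 xelev -0.6 xaz -12 q [ 0.43  0.89 -0.61  1.91 -1.18  0.6   0.9 ]
[(-34.0, 12.0, -3.0, 1.7, 3), (-29.0, 6.0, -27.0, 6.5, 2), (-3.0, -2.0, -6.0, 0.0, 1), (4.0, 18.0, -16.0, 0.0, 1), (-0.0, 0.0, 0.0, 0.0, 1)]
lift (0, 0, 33, 0)x1 p [604. 199. 302.] tilt 59 az 78 xelev -0.6 xaz -12 q [ 0.41  0.58 -0.56  1.86 -1.08  0.81  0.55]
0 (-39, 8, 0, 0) p [418. 230. 307.] tilt 58 az 80 xelev -1.2 xaz -11 q [ 0.74  0.42 -1.01  2.27 -1.26  0.62  0.7 ]
1 (-40, 1, 0, 0) p [287. 228. 342.] tilt 56 az 85 xelev -3.4 xaz -8 q [ 1.29  0.17 -1.49  2.43 -1.22  0.83  0.6 ]
2 (-34, -5, -20, 0) p [228. 180. 346.] tilt 53 az 91 xelev -6.4 xaz -4 q [ 1.73 -0.16 -1.5   2.43 -1.07  1.34  0.75]
3 (13, 32, -20, 0) p [256. 289. 341.] tilt 49 az 90 xelev -5.6 xaz -5 q [ 1.18 -0.07 -1.5   2.39 -1.26  0.93  0.45]
4 (-33, -11, -20, 0) p [206. 245. 323.] tilt 46 az 98 xelev -9.2 xaz -1 q [ 1.43 -0.3  -1.45  2.43 -1.17  1.3   0.61]
5 (33, 12, -20, 0) p [264. 283. 336.] tilt 42 az 91 xelev -4.9 xaz -5 q [ 1.34 -0.3  -1.5   2.32 -1.22  1.14  0.44]
yaw p [ 491. -267.  531.] tilt 39 az -53 
[... 828 characters left out ...]
. -639.  632.] tilt 71 az -77 xelev -63.9 xaz 59 q [ 2.89 -0.3  -1.5   1.84 -1.2   0.16 -2.52]
7 (0, 0, 40, -5) p [  83. -665.  746.] tilt 80 az -87 xelev -67.8 xaz 28 q [ 2.91 -0.3  -1.3   1.74 -1.24  0.16 -2.52]
8 (0, 0, 40, -5) p [ -43. -646.  865.] tilt 90 az -97 xelev -70.2 xaz -6 q [ 2.91 -0.3  -1.08  1.63 -1.24  0.16 -2.52]
9 (-1, -20, 35, 0) p [ -75. -671.  969.] tilt 97 az -92 xelev -70.2 xaz -21 q [ 2.91 -0.12 -1.15  1.41 -1.08  0.16 -2.52]
10 (-21, -28, 20, 5) p [-169. -772. 1033.] tilt 98 az -68 xelev -69.6 xaz -1 q [ 2.36  0.38 -0.71  0.8  -0.93  0.67 -2.47]
11 (-23, -26, 20, 5) p [-217. -807. 1018.] tilt 104 az -49 xelev -66.2 xaz 8 q [ 2.15  0.76 -0.35  0.17 -1.26  1.16 -2.52]
```

```bash
cat > s6.py <<'E'
from gr import *
from s5 import sang,base
import gr,pickle,sys
gr.cands=lambda q:[c[:3]+(t,) for c in base(q) for t in (0,6,-6)]
if __name__=="__main__":
    pool=Pool(4); q,st=pickle.load(open("c150.pkl","rb"))
    q,r=greedy(q,lambda x:sang(st,x,1),lambda x:sang(st,x,1)<8,26,pool=pool,zmin=.25); print(sang(st,q,1))
    pickle.dump((q,st),open("r150.pkl","wb"))
E
date; timeout 150 python3 s6.py | cut -c1-170
```

```text
Fri Dec  4 20:25:32 UTC 2026
0 (-20, -1, -35, -6) p [464. 299. 953.] tilt 95 az 120 xelev 4.7 xaz -149 q [ 0.41  0.67 -1.5   0.8  -0.81  1.48  2.52]
1 (-17, -11, -35, -6) p [467. 247. 916.] tilt 87 az 94 xelev 12.7 xaz -177 q [ 0.94  0.4  -1.5   1.14 -0.96  1.28  2.52]
2 (-18, -9, -35, -6) p [500. 210. 860.] tilt 78 az 69 xelev 19.1 xaz 155 q [ 1.49  0.06 -1.5   1.37 -1.23  1.26  2.52]
3 (-20, 3, -35, 0) p [499. 231. 760.] tilt 73 az 73 xelev 23.7 xaz 155 q [ 1.34  0.13 -1.5   1.52 -1.09  1.16  2.52]
4 (-12, -16, -35, -6) p [573. 155. 635.] tilt 67 az 49 xelev 28.0 xaz 125 q [ 1.53  0.01 -1.5   1.77 -1.2   0.86  2.52]
5 (-19, 5, -35, -6) p [569. 185. 494.] tilt 59 az 21 xelev 27.1 xaz 93 q [ 1.05 -0.15 -1.33  2.09 -1.26  0.16  2.18]
6 (-20, 4, -35, -6) p [521. 111. 399.] tilt 49 az 5 xelev 29.2 xaz 66 q [ 1.24 -0.3  -1.43  2.23 -0.88  0.16  1.45]
7 (-33, 11, -20, -6) p [437.  41. 323.] tilt 40 az -6 xelev 31.0 xaz 39 q [ 1.1  -0.3  -1.29  2.4  -0.32  0.16  0.57]
8 (16, 12, -35, -6) p [423.   7. 295.] tilt 36 az -20 xelev 31.8 xaz 11 q [ 1.32 -0.3  -1.5   2.39  0.16  0.25 -0.3 ]
9 (30
[... 765 characters left out ...]
az -86 xelev 11.2 xaz -159 q [ 2.16 -0.3  -1.5   1.39  0.17  1.37 -2.12]
16 (27, -21, 20, 0) p [ 397. -358.  729.] tilt 39 az -76 xelev 7.5 xaz -157 q [ 2.35 -0.3  -1.5   1.23  0.05  1.33 -1.93]
17 (26, -23, 20, 0) p [ 401. -403.  785.] tilt 45 az -68 xelev 4.5 xaz -154 q [ 2.5  -0.3  -1.5   1.13 -0.09  1.27 -1.78]
18 (24, -25, 20, 0) p [ 402. -443.  831.] tilt 51 az -63 xelev 2.3 xaz -152 q [ 2.63 -0.3  -1.5   1.08 -0.22  1.18 -1.65]
19 (13, -15, 35, 0) p [ 376. -443.  941.] tilt 57 az -61 xelev 1.1 xaz -150 q [ 2.85 -0.3  -1.5   0.81 -0.42  1.32 -1.54]
20 (22, -26, 20, 0) p [ 386. -478.  957.] tilt 64 az -59 xelev 0.2 xaz -148 q [ 2.88 -0.3  -1.5   0.87 -0.5   1.15 -1.48]
5.579750593839514
```

drive_tool --steps '[60,38,0,0,0,60,38,0,0,0,60,38,0,0,0,60,38,0,0,0,60,38,0,0,0]'

```text
clock: 9.47
position: [1.0781, -0.1993, 0.1689]
tool_rot: [-0.799, -0.155, -2.351]
force: [0.7, -0.5, -0.2]
grip_width: 0.0594
```

drive_tool --steps '[60,38,0,0,4,60,38,0,0,4,60,38,0,0,4,60,38,0,0,4,60,38,0,0,4]'

```text
clock: 9.88
position: [1.1507, -0.1923, 0.1622]
tool_rot: [-0.732, -0.124, -1.967]
force: [0.7, 0.3, 0.4]
grip_width: 0.0598
```

drive_tool --steps '[60,38,0,14,-4,60,38,0,14,-4,60,38,0,14,-4,60,38,0,14,-4,60,38,0,14,-4]'

```text
clock: 10.3
position: [1.1355, -0.1835, 0.218]
tool_rot: [-0.629, -0.068, -2.252]
force: [0.4, -0.7, -0.1]
grip_width: 0.0602
```

drive_tool --steps '[60,38,0,14,4,60,38,0,14,4,60,38,0,14,4,60,38,0,14,4,60,38,0,14,4]'

```text
clock: 10.72
position: [1.1908, -0.1752, 0.2734]
tool_rot: [-0.557, -0.046, -1.864]
force: [0.2, 1.0, 0.6]
grip_width: 0.0599
```

drive_tool --steps '[60,38,0,14,0,60,38,0,14,0,60,38,0,14,0,60,38,0,14,0,60,38,0,14,0]'

```text
clock: 11.13
position: [1.205, -0.1579, 0.3187]
tool_rot: [-0.468, -0.032, -1.842]
force: [0.9, -0.5, -0.0]
grip_width: 0.0599
```

drive_tool --steps '[60,38,0,14,0,60,38,0,14,0,60,38,0,14,0,60,38,0,14,0,60,38,0,14,0]'

```text
clock: 11.55
position: [1.2157, -0.1447, 0.3601]
tool_rot: [-0.384, -0.021, -1.818]
force: [0.4, 0.3, -0.3]
grip_width: 0.0599
```

drive_tool --steps '[60,38,0,14,0,60,38,0,14,0,60,38,0,14,0,60,38,0,14,0,60,38,0,14,0]'

```text
clock: 11.97
position: [1.2235, -0.1316, 0.3979]
tool_rot: [-0.306, -0.012, -1.795]
force: [0.2, -0.1, -0.6]
grip_width: 0.06
```

drive_tool --steps '[60,38,0,14,0,60,38,0,14,0,60,38,0,14,0,60,38,0,14,0,60,38,0,14,0]'

```text
clock: 12.38
position: [1.2287, -0.1196, 0.4324]
tool_rot: [-0.236, -0.006, -1.773]
force: [-0.4, -0.0, -0.5]
grip_width: 0.0601
```

```bash
cat > s7.py <<'E'
from gr import *
from h import monitor
import s4
from s4 import *
s4.A=monitor.observe()["qpos"]
if __name__=="__main__":
    met(s4.A,"real"); pool=Pool(4); T=[t for t in pool.map(trial,range(240)) if t[2]<5 and abs(xe(t[3]))<2.5 and -60<tilt(t[3])[1]<-15]
    T.sort(key=lambda t:sum(n for _,n in t[4])+abs(xe(t[3])))
    for t in T[:4]:
        met(t[3],f"s{t[1]} err{t[2]:.1f} calls{sum(n for _,n in t[4])}"); print([(*map(float,d),n) for d,n in t[4]])
E
python3 s7.py
```

```text
real p [1232. -117.  434.] tilt 77 az -12 xelev 0.4 xaz -102 q [-0.05  1.37  1.06  0.17 -0.76  0.37 -1.85]
s34 err3.2 calls8 p [608. 194. 136.] tilt 68 az -35 xelev 0.0 xaz -125 q [-1.61  1.55  1.27  2.05 -0.8   0.19 -2.51]
[(-37.0, 12.0, -2.0, -1.7, 3), (-25.0, 21.0, -19.0, -0.4, 2), (-4.0, 5.0, 6.0, 0.0, 1), (15.0, -8.0, -13.0, 0.0, 1), (-0.0, 0.0, 0.0, 0.0, 1)]
s150 err1.6 calls8 p [606. 194. 137.] tilt 69 az -35 xelev 0.6 xaz -125 q [-1.63  1.59  1.28  2.05 -0.82  0.2  -2.51]
[(-40.0, 5.0, 0.0, -2.7, 2), (-26.0, 22.0, -16.0, -0.1, 3), (-2.0, 7.0, 7.0, 0.0, 1), (14.0, -8.0, -12.0, 0.0, 1), (0.0, 0.0, 0.0, 0.0, 1)]
s126 err2.5 calls9 p [604. 195. 139.] tilt 68 az -34 xelev -0.1 xaz -124 q [-1.63  1.55  1.26  2.07 -0.81  0.16 -2.51]
[(-31.0, 15.0, -5.0, -1.4, 4), (-17.0, 11.0, -9.0, -0.2, 2), (-0.0, 4.0, 3.0, 0.0, 1), (14.0, -9.0, -13.0, 0.0, 1), (0.0, -0.0, -0.0, 0.0, 1)]
s230 err2.7 calls9 p [604. 194. 141.] tilt 71 az -34 xelev 0.2 xaz -124 q [-1.64  1.61  1.28  2.07 -0.85  0.16 -2.5 ]
[(-24.0, 21.0, -4.0, -1.0, 3), (-25.0, 4.0, -11.0, -0.9, 3), (-1.0, 8.0, 5.0, 0.0, 1), (14.0, -8.0, -12.0, 0.0, 1), (0.0, 0.0, -0.0, 0.0, 1)]
```

drive_tool --steps '[60,-40,5,0,-2.7,60,-40,5,0,-2.7,60,-40,5,0,-2.7,60,-40,5,0,-2.7,60,-40,5,0,-2.7]'

```text
clock: 12.8
position: [1.138, -0.1052, 0.4448]
tool_rot: [-0.237, -0.002, -1.89]
force: [1.3, 0.3, -0.2]
grip_width: 0.0603
```

drive_tool --steps '[60,-40,5,0,-2.7,60,-40,5,0,-2.7,60,-40,5,0,-2.7,60,-40,5,0,-2.7,60,-40,5,0,-2.7]'

```text
clock: 13.22
position: [0.9472, -0.0731, 0.4532]
tool_rot: [-0.253, -0.005, -2.139]
force: [1.4, 0.8, -0.9]
grip_width: 0.0599
```

drive_tool --steps '[60,-26,22,-16,0,60,-26,22,-16,0,60,-26,22,-16,0,60,-26,22,-16,0,60,-26,22,-16,0]'

```text
clock: 13.63
position: [0.8472, 0.0306, 0.3722]
tool_rot: [-0.351, -0.001, -2.121]
force: [-0.1, 0.1, -0.4]
grip_width: 0.0599
```

drive_tool --steps '[60,-26,22,-16,0,60,-26,22,-16,0,60,-26,22,-16,0,60,-26,22,-16,0,60,-26,22,-16,0]'

```text
clock: 14.05
position: [0.7284, 0.1412, 0.2861]
tool_rot: [-0.386, -0.001, -2.119]
force: [0.6, 0.8, 0.1]
grip_width: 0.0598
```

```bash
python3 - <<'E'
from sim import *; from h import monitor
q=np.array([-.05,1.37,1.06,.17,-.76,.37,-1.85])
q=rep(q,(-40,5,0,-2.7),2);q=rep(q,(-26,22,-16,0),2,"sim")
s=monitor.observe(); met(s["qpos"],"real"); print(s["position"])
b=s["qpos"]
for n in(1,2): c=rep(b,(-26,22,-16,0),n)
def tgt(q):
    m=fk(q)[1].as_matrix()[:,1]; return np.array([602,197,140])+5*m, m
for back in (100,):
    t,m=tgt(b); h=m*[1,1,0]/np.linalg.norm(m[:2]); 
    for z in(215,):
        x=plan(b,(*(t-h*back)[:2],z),0,"pre "); x=plan(x,(*(t-h*back)[:2],z),0,"pre ")
        t,m=tgt(x); x=plan(x,t,0,"tgt "); t,m=tgt(x); x=plan(x,t,0); print(t)
E
```

```text
(-40, 5, 0, -2.7)x2 p [919. -66. 453.] tilt 74 az -40 xelev 0.5 xaz -130 q [-0.85  1.14  1.42  1.44 -0.47  0.25 -2.24]
sim(-26, 22, -16, 0)x2 p [673. 137. 273.] tilt 71 az -38 xelev 0.5 xaz -127 q [-1.46  1.36  1.42  1.99 -0.52  0.19 -2.52]
real p [725. 148. 288.] tilt 68 az -31 xelev 0.0 xaz -121 q [-1.38  1.3   1.42  1.92 -1.02  0.17 -1.92]
[0.7284198  0.14124861 0.2860609 ]
(-26, 22, -16, 0)x1 p [595. 258. 208.] tilt 68 az -31 xelev 0.0 xaz -121 q [-1.71  1.5   1.42  2.01 -0.78  0.32 -2.43]
(-26, 22, -16, 0)x2 p [470. 337. 116.] tilt 66 az -29 xelev 0.1 xaz -119 q [-2.    1.75  1.42  2.03 -0.95  0.56 -2.52]
pre (np.float64(-20.4), np.float64(9.9), np.float64(-7.3), 0.0)x2 p [521. 246. 215.] tilt 68 az -31 xelev 0.0 xaz -121 q [-1.85  1.48  1.42  2.15 -0.75  0.32 -2.47]
pre (np.float64(-0.0), np.float64(0.1), np.float64(0.1), 0.0)x1 p [521. 247. 215.] tilt 68 az -31 xelev 0.0 xaz -121 q [-1.85  1.48  1.42  2.15 -0.75  0.32 -2.47]
tgt (np.float64(17.0), np.float64(-10.5), np.float64(-15.4), 0.0)x1 p [606. 200. 139.] tilt 68 az -32 xelev 0.2 xaz -122 q [-1.63  1.57  1.28  2.08 -1.15  0.16 -2.15]
(np.float64(0.1), np.float64(-1.1), np.float64(-0.2), 0.0)x1 p [606. 195. 138.] tilt 68 az -32 xelev 0.2 xaz -122 q [-1.63  1.57  1.29  2.09 -1.24  0.16 -2.06]
[605.92931326 194.54854906 138.11562063]
```

drive_tool --steps '[60,-21,10.5,-5,0,60,-21,10.5,-5,0,60,-21,10.5,-5,0,60,-21,10.5,-5,0,60,-21,10.5,-6,0]'

```text
clock: 14.47
position: [0.6236, 0.1933, 0.2605]
tool_rot: [-0.386, -0.001, -2.119]
force: [0.5, 0.8, -0.5]
grip_width: 0.0599
```

drive_tool --steps '[60,-21,10.5,-9,0,60,-21,10.5,-9,0,60,-21,10.5,-9,0,60,-21,10.5,-9,0,60,-21,10.5,-9,0]'

```text
clock: 14.88
position: [0.5185, 0.2459, 0.2151]
tool_rot: [-0.387, -0.001, -2.119]
force: [0.0, 0.4, 0.0]
grip_width: 0.0599
```

```bash
python3 - <<'E'
from h import *
s=st(); m=Rn.from_euler("xyz",s["tool_rot"]).as_matrix(); print(np.round(m,3)); a=m[:,1]; print("to go",np.round((np.array([.602,.197,.14])+.005*a-s["position"])*1e3,1))
f=grab_frame("scene"); cv2.imwrite("pics/c.png",cv2.resize(f["frame"][100:300,240:500],None,fx=3,fy=3,interpolation=cv2.INTER_CUBIC)[:,:,::-1])
E
date
```

```text
t14.88 p [518.5 245.9 215.1] rpy [-2.220e+01 -1.000e-01 -1.214e+02] q [-1.87  1.48  1.42  2.15 -0.71  0.34 -2.52] F [0.  0.4 0. ] w59.9
[[-0.521  0.79   0.322]
 [-0.853 -0.483 -0.196]
 [ 0.001 -0.377  0.926]]
to go [ 87.4 -51.3 -77. ]
Fri Dec  4 20:28:55 UTC 2026
```

View pics/c.png

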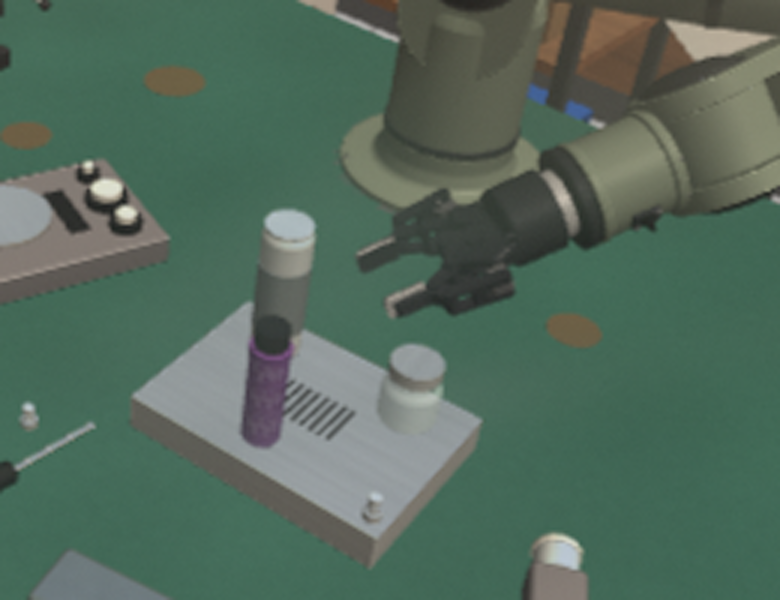

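drive_tool --steps '[60,9,-5.3,-7.5,0,60,9,-5.3,-7.5,0,60,9,-5.3,-7.5,0,60,9,-5.3,-7.5,0,60,9,-5.3,-7.5,0]'

```text
clock: 15.35
position: [0.565, 0.2188, 0.1775]
tool_rot: [-0.387, -0.001, -2.119]
force: [1.3, 0.5, 0.5]
grip_width: 0.0599
```

drive_tool --steps '[60,9,-5.3,-7.5,0,60,9,-5.3,-7.5,0,60,9,-5.3,-7.5,0,60,9,-5,-7.5,0,60,7,-4,-7.5,0]'

```text
clock: 15.77
position: [0.6084, 0.1931, 0.1399]
tool_rot: [-0.386, -0.001, -2.12]
force: [-0.1, 0.8, 0.6]
grip_width: 0.0604
```

```bash
cat > tg.py <<'E'
from h import *
s=st(); m=Rn.from_euler("xyz",s["tool_rot"]).as_matrix(); a=m[:,1]; d=np.array([.602,.197,.14])+.005*a-s["position"]; print("xelev",np.degrees(np.arcsin(m[2,0])),"to go",np.round(d*1e3,1),"lateral(x_tool)",round(d@m[:,0]*1e3,1))
E
python3 tg.py
```

```text
t15.77 p [608.4 193.1 139.9] rpy [-2.210e+01 -1.000e-01 -1.215e+02] q [-1.64  1.57  1.3   2.09 -1.25  0.17 -2.05] F [-0.1  0.8  0.6] w60.4
xelev 0.07369818752631878 to go [-2.5  1.5 -1.8] lateral(x_tool) -0.0
```

drive_tool --steps '[45,-1,1,0,0,40,0,0,0,0,30,0,0,0,0,30,0,0,0,0,30,0,0,0,0]' --grip_force 60

```text
clock: 16.18
position: [0.6062, 0.1952, 0.1406]
tool_rot: [-0.387, -0.001, -2.119]
force: [-0.4, -0.5, -2.4]
grip_width: 0.0364
```

```bash
python3 tg.py
```

```text
t16.18 p [606.2 195.2 140.6] rpy [-2.220e+01 -1.000e-01 -1.214e+02] q [-1.64  1.57  1.3   2.09 -1.24  0.17 -2.07] F [-0.4 -0.5 -2.4] w36.4
xelev 0.06424683798472848 to go [-0.2 -0.7 -2.5] lateral(x_tool) 0.7
```

```bash
python3 -c "
from h import *;import pickle
s=monitor.observe(); pickle.dump((s['qpos'],s['tool_rot']),open('pick.pkl','wb'))"
```

drive_tool --steps '[30,0,0,10,0,30,0,0,25,0,30,0,0,35,0,30,0,0,38,0,30,0,0,38,0]'

```text
clock: 16.6
position: [0.6054, 0.1943, 0.2519]
tool_rot: [-0.387, -0.002, -2.124]
force: [-0.7, 0.4, -1.6]
grip_width: 0.0363
```

```bash
cat > s8.py <<'E'
from gr import *
from h import monitor,st as S_
from s5 import sang,base
import gr,pickle,sys
qp=pickle.load(open("pick.pkl","rb"))[0]; ST=fk(qp)[1].inv().apply([0,0,1])
can=np.array([.495,.124])
def pen(x):
    p,A=fk(x); h=1e2 if p[2]<.40 and np.linalg.norm(p[:2]-can)<.15 else 0
    return h+(100 if p[2]<.3 and p[1]>.0 else 0)+(100 if np.linalg.norm(p[:2])<.3 and p[2]<.6 else 0)
def c3(q): return [c[:3]+(t,) for c in base(q) for t in (0,6,-6)]
E
cat > s9.py <<'E'
from s8 import *
if __name__=="__main__":
    pool=Pool(4); S_(); q=monitor.observe()["qpos"]; met(q,"real")
    q,r=greedy(q,lambda x:tilt(x)[0]+abs(xe(x))*.3+pen(x),lambda x:tilt(x)[0]<33,8,pool=pool,zmin=.22)
    q=run(q,[(15,-15,5,7)]*25,**K); met(q,"yaw")
    gr.cands=c3
    q,r=greedy(q,lambda x:sang(ST,x,-1)+pen(x),lambda x:sang(ST,x,-1)<8,18,pool=pool,zmin=.22); print("inv err",sang(ST,q,-1))
E
timeout 150 python3 s9.py | cut -c1-170
```

```text
t16.60 p [605.4 194.3 251.9] rpy [-2.220e+01 -1.000e-01 -1.217e+02] q [-1.66  1.36  1.42  2.1  -0.76  0.21 -2.31] F [-0.7  0.4 -1.6] w36.3
real p [600. 201. 254.] tilt 68 az -32 xelev 0.1 xaz -122 q [-1.66  1.36  1.42  2.1  -0.76  0.21 -2.31]
0 (-13, -15, 35, 0) p [596. 142. 311.] tilt 62 az -32 xelev 1.5 xaz -122 q [-1.61  1.05  1.42  2.15 -0.27  0.16 -2.52]
1 (-25, -24, 20, 0) p [564.  64. 310.] tilt 56 az -37 xelev 4.2 xaz -124 q [-1.56  0.87  1.42  2.23 -0.09  0.16 -2.52]
2 (-28, -21, 20, 0) p [535. -12. 304.] tilt 51 az -41 xelev 6.8 xaz -125 q [-1.47  0.72  1.42  2.29  0.08  0.16 -2.52]
3 (-30, -17, 20, 0) p [504. -89. 297.] tilt 46 az -45 xelev 9.0 xaz -126 q [-1.35  0.57  1.42  2.34  0.27  0.16 -2.52]
4 (-38, -14, 0, 0) p [ 434. -147.  266.] tilt 40 az -53 xelev 12.1 xaz -128 q [-1.27  0.47  1.42  2.43  0.4   0.18 -2.52]
5 (-34, -7, -20, 0) p [ 391. -185.  253.] tilt 35 az -62 xelev 14.5 xaz -130 q [-1.16  0.35  1.37  2.43  0.5   0.3  -2.52]
6 (-35, -3, -20, 0) p [ 340. -223.  246.] tilt 29 az -72 xelev 16.1 xaz -131 q [-1.03  0.18  1.29  2.43  0.62  0.46 -2.52]
yaw p [ 407. 
[... 1445 characters left out ...]
 7.9 xaz -109 q [-2.36 -0.3   0.84  0.17 -1.26  1.68  1.47]
12 (31, -16, 20, -6) p [   4.   39. 1277.] tilt 101 az 130 xelev 7.8 xaz -138 q [-2.01 -0.3   1.02  0.17 -1.26  1.61  1.52]
13 (-14, 32, 20, 6) p [ -91.  190. 1305.] tilt 105 az 159 xelev 7.9 xaz -109 q [-2.57 -0.19  1.01  0.39 -1.26  1.37  1.76]
14 (-33, 23, 0, -6) p [-216.  349. 1330.] tilt 104 az 132 xelev 7.2 xaz -136 q [-2.49  0.04  0.63  0.17 -0.48  1.13  1.52]
15 (-35, 19, 0, -6) p [-366.  466. 1289.] tilt 106 az 104 xelev 6.6 xaz -164 q [-2.9   0.34  1.03  0.17  0.18  0.98  1.09]
16 (-32, 13, -20, -6) p [-493.  526. 1142.] tilt 108 az 76 xelev 6.0 xaz 168 q [-2.9   0.72  1.42  0.17  0.38  1.18  0.65]
inv err 7.24021204604345
```

drive_tool --steps '[30,-13,-15,35,0,30,-13,-15,35,0,30,-13,-15,35,0,30,-13,-15,35,0,30,-13,-15,35,0]'

```text
clock: 17.02
position: [0.5989, 0.1373, 0.3092]
tool_rot: [-0.475, -0.027, -2.122]
force: [0.5, 0.6, -1.5]
grip_width: 0.0367
```

drive_tool --steps '[30,-25,-24,20,0,30,-25,-24,20,0,30,-25,-24,20,0,30,-25,-24,20,0,30,-25,-24,20,0]'

```text
clock: 17.43
position: [0.5635, 0.0599, 0.3073]
tool_rot: [-0.588, -0.077, -2.163]
force: [0.2, -0.3, -0.6]
grip_width: 0.0364
```

drive_tool --steps '[30,-28,-21,20,0,30,-28,-21,20,0,30,-28,-21,20,0,30,-28,-21,20,0,30,-28,-21,20,0]'

```text
clock: 17.85
position: [0.5314, -0.0135, 0.299]
tool_rot: [-0.686, -0.126, -2.194]
force: [0.5, -0.8, -1.9]
grip_width: 0.0362
```

drive_tool --steps '[30,-30,-17,20,0,30,-30,-17,20,0,30,-30,-17,20,0,30,-30,-17,20,0,30,-30,-17,20,0]'

```text
clock: 18.27
position: [0.4972, -0.0838, 0.2889]
tool_rot: [-0.774, -0.17, -2.219]
force: [-0.2, 0.0, -1.5]
grip_width: 0.0363
```

drive_tool --steps '[30,-38,-14,0,0,30,-38,-14,0,0,30,-38,-14,0,0,30,-38,-14,0,0,30,-38,-14,0,0]'

```text
clock: 18.68
position: [0.4416, -0.1422, 0.2656]
tool_rot: [-0.865, -0.222, -2.257]
force: [0.3, -0.8, -1.4]
grip_width: 0.0361
```

```bash
cat > s10.py <<'E'
from s8 import *
def yawtry(a):
    q,d,n=a; x=run(q,[d]*(5*n),**K); 
    y=run(x,[(round(30*np.cos(np.radians(-20))),round(30*np.sin(np.radians(-20))),20,0)]*15,**K)
    p=fk(x)[0]; return sang(ST,y,-1)+pen(x),x,d,n
if __name__=="__main__":
    pool=Pool(4); S_(); q=monitor.observe()["qpos"]; met(q,"real")
    J=[(q,(dx,dy,dz,7),n) for dx in (5,15,25) for dy in(-25,-15,-5,5) for dz in (0,8,16) for n in (4,5)]
    R_=sorted(pool.map(yawtry,J),key=lambda a:a[0])
    for r in R_[:4]: met(r[1],f"{r[0]:.0f} {r[2]}x{r[3]}")
    gr.cands=c3
    for r in R_[:2]:
        print(r[2:]); q=r[1]
        q,_=greedy(q,lambda x:sang(ST,x,-1)+pen(x)+(100 if fk(x)[0][0]<.25 else 0),lambda x:sang(ST,x,-1)<10,13,pool=pool,zmin=.22); print("inv err",sang(ST,q,-1))
E
timeout 170 python3 s10.py | cut -c1-170;date
```

```text
t18.68 p [ 441.6 -142.2  265.6] rpy [ -49.6  -12.7 -129.3] q [-1.3   0.55  1.42  2.43  0.28  0.16 -2.47] F [ 0.3 -0.8 -1.4] w36.1
real p [ 440. -133.  265.] tilt 42 az -54 xelev 12.7 xaz -129 q [-1.3   0.55  1.42  2.43  0.28  0.16 -2.47]
105 (5, -25, 0, 7)x5 p [ 402. -207.  477.] tilt 36 az 45 xelev 34.2 xaz 23 q [-0.9  -0.3   1.42  1.82 -0.33  1.22  1.1 ]
108 (5, -25, 8, 7)x5 p [ 382. -217.  585.] tilt 38 az 51 xelev 34.7 xaz 22 q [-0.89 -0.3   1.42  1.56 -0.37  1.53  1.02]
108 (15, -25, 0, 7)x5 p [ 441. -167.  535.] tilt 41 az 49 xelev 36.9 xaz 20 q [-1.01 -0.3   1.42  1.71 -0.39  1.29  0.97]
110 (5, -15, 0, 7)x5 p [432. -98. 424.] tilt 35 az 56 xelev 31.2 xaz 27 q [-1.13 -0.3   1.42  1.95 -0.33  1.09  0.98]
((5, -25, 0, 7), 5)
0 (36, -18, 0, 6) p [ 432. -148.  524.] tilt 34 az 57 xelev 33.5 xaz 53 q [-1.11 -0.3   1.42  1.68 -0.27  1.36  1.3 ]
1 (13, -15, 35, 6) p [ 386. -127.  689.] tilt 32 az 74 xelev 31.4 xaz 83 q [-1.26 -0.3   1.42  1.24 -0.26  1.87  1.5 ]
2 (13, -15, 35, 6) p [392. -78. 722.] tilt 33 az 80 xelev 28.3 xaz 112 q [-1.4  -0.3   1.42  1.15 -0.28  1.93  1.8 ]
3 (0, 
[... 2113 characters left out ...]
[-2.91 -0.3   1.41  0.19  0.04  1.86  1.3 ]
8 (14, 15, 35, 0) p [ 313.  370. 1108.] tilt 73 az 88 xelev 31.0 xaz 168 q [-2.91 -0.3   1.36  0.27  0.1   1.64  1.29]
9 (13, 15, 35, 0) p [ 322.  408. 1143.] tilt 80 az 85 xelev 31.4 xaz 169 q [-2.91 -0.3   1.32  0.34  0.15  1.44  1.27]
10 (12, 16, 35, -6) p [ 344.  437. 1191.] tilt 87 az 55 xelev 31.8 xaz 143 q [-2.91 -0.14  1.39  0.47  0.62  1.18  0.87]
11 (12, 16, 35, -6) p [ 367.  410. 1202.] tilt 95 az 28 xelev 31.6 xaz 121 q [-2.91 -0.04  1.42  0.66  1.17  1.13  0.44]
12 (23, 26, 20, -6) p [ 434.  370. 1151.] tilt 102 az 6 xelev 29.8 xaz 103 q [-2.91 -0.09  1.42  0.95  1.71  1.25  0.07]
inv err 30.896277749215567
Fri Dec  4 20:33:53 UTC 2026
```

```bash
cat > s11.py <<'E'
from s8 import *
D0=[(-34,-7,-20,0),(-35,-3,-20,0)]
def tr(a):
    q,seed=a; r=np.random.default_rng(seed); seq=[]
    for d in D0[:r.integers(0,3)]: seq.append((d,1))
    for i in range(r.integers(1,4)):
        seq.append(((int(r.integers(-10,36)),int(r.integers(-30,20)),int(r.integers(-12,20)),int(r.choice([0,3,7,7]))),int(r.integers(1,4))))
    tw=sum(d[3]*n*5 for d,n in seq)
    az=np.radians(r.uniform(-45,20)); 
    seq.append(((int(36*np.cos(az)),int(36*np.sin(az)),int(r.integers(-5,20)),int(r.choice([0,0,3,-3]))),4))
    x=q; zs=[]
    for d,n in seq: 
        for _ in range(n): x=run(x,[d]*5,**K); zs.append(fk(x)[0])
    zs=np.array(zs); bad=(zs[:,2].min()<.22)*100+max(pen(x),0)+(zs[:,1].max()>.03)*50
    return sang(ST,x,-1)+bad+1.5*sum(n for _,n in seq),seq,x
if __name__=="__main__":
    pool=Pool(4); q=monitor.observe()["qpos"]
    R_=sorted(pool.map(tr,[(q,s) for s in range(350)],chunksize=5),key=lambda a:a[0])
    for r in R_[:4]: print(round(r[0]),r[1],round(sang(ST,r[2],-1))); met(r[2])
    gr.cands=c3
    q=R_[0][2]
    q,_=greedy(q,lambda x:sang(ST,x,-1)+pen(x)+(100 if fk(x)[0][0]<.25 else 0),lambda x:sang(ST,x,-1)<8,12,pool=pool,zmin=.22); print("inv err",sang(ST,q,-1))
E
time timeout 200 python3 s11.py | cut -c1-190;date
```

```text
97 [((-34, -7, -20, 0), 1), ((-35, -3, -20, 0), 1), ((-1, -28, 6, 7), 3), ((29, -14, 4, 3), 1), ((24, -8, 18, 7), 2), ((33, -14, 16, 3), 4)] 79
 p [537. -30. 804.] tilt 51 az 49 xelev 38.7 xaz 99 q [-1.49 -0.3   1.42  1.12 -0.36  1.45  1.46]
98 [((-34, -7, -20, 0), 1), ((-35, -3, -20, 0), 1), ((-6, -22, 2, 7), 3), ((6, -29, -6, 3), 2), ((32, -9, 8, 7), 1), ((25, -25, 13, 3), 4)] 80
 p [ 481. -248.  718.] tilt 42 az 26 xelev 26.9 xaz 82 q [-1.08 -0.3   1.42  1.26 -0.24  1.42  1.66]
104 [((-34, -7, -20, 0), 1), ((-6, 14, 4, 3), 2), ((23, -29, 19, 7), 3), ((32, -26, -9, 7), 3), ((31, -18, 4, 3), 4)] 84
 p [449. -60. 638.] tilt 33 az 71 xelev 17.1 xaz 132 q [-1.39 -0.3   1.42  1.38 -0.25  1.63  2.24]
104 [((-8, 1, 1, 7), 3), ((23, -25, 7, 7), 3), ((31, -17, 7, 3), 4)] 89
 p [ 464. -101.  644.] tilt 26 az 59 xelev 12.2 xaz 122 q [-1.42 -0.3   1.42  1.32 -0.09  1.64  2.09]
0 (35, -2, 20, 6) p [505.  62. 831.] tilt 55 az 65 xelev 35.0 xaz 125 q [-1.61 -0.3   1.42  1.09 -0.48  1.53  1.69]
1 (0, 0, 40, 6) p [368. 121. 951.] tilt 57 az 86 xelev 32.4 xaz 152 q [-1.86 -0.3   1.42  0.72 -0.61  1.
[... 601 characters left out ...]

7 (13, 16, 35, -6) p [ 344.  427. 1204.] tilt 88 az 56 xelev 26.6 xaz 145 q [-2.91 -0.15  1.37  0.44  0.61  1.18  1.  ]
8 (13, 16, 35, -6) p [ 371.  406. 1214.] tilt 96 az 29 xelev 26.3 xaz 122 q [-2.91 -0.05  1.42  0.64  1.17  1.11  0.56]
9 (13, 15, 35, -6) p [ 395.  332. 1219.] tilt 104 az 6 xelev 24.4 xaz 102 q [-2.91 -0.04  1.42  0.78  1.65  1.24  0.33]
10 (14, 38, 0, -6) p [ 413.  319. 1103.] tilt 109 az -13 xelev 20.7 xaz 84 q [-2.91 -0.09  1.42  1.19  2.02  1.54  0.02]
11 (15, 37, 0, -6) p [ 423.  255. 1040.] tilt 113 az -30 xelev 15.6 xaz 67 q [-2.91 -0.18  1.42  1.38  2.25  1.84  0.07]
inv err 15.758027748622158
Fri Dec  4 20:36:13 UTC 2026
real	1m58.664s
user	7m6.602s
sys	0m0.270s
```

drive_tool --steps '[30,5,-25,0,7,30,5,-25,0,7,30,5,-25,0,7,30,5,-25,0,7,30,5,-25,0,7]'

```text
clock: 19.1
position: [0.4444, -0.2026, 0.2733]
tool_rot: [-0.973, -0.234, -1.878]
force: [-1.3, 0.6, -3.3]
grip_width: 0.0366
```

drive_tool --steps '[30,5,-25,0,7,30,5,-25,0,7,30,5,-25,0,7,30,5,-25,0,7,30,5,-25,0,7]'

```text
clock: 19.52
position: [0.4474, -0.2184, 0.2581]
tool_rot: [-1.012, -0.247, -1.808]
force: [0.0, 0.7, -3.3]
grip_width: 0.0368
```

drive_tool --steps '[30,5,-25,0,7,30,5,-25,0,7,30,5,-25,0,7,30,5,-25,0,7,30,5,-25,0,7]'

```text
clock: 19.93
position: [0.449, -0.2371, 0.2474]
tool_rot: [-1.045, -0.262, -1.723]
force: [-1.1, 0.1, -2.7]
grip_width: 0.0362
```

drive_tool --steps '[30,5,-25,0,7,30,5,-25,0,7,30,5,-25,0,7,30,5,-25,0,7,30,5,-25,0,7]'

```text
clock: 20.35
position: [0.4518, -0.262, 0.2364]
tool_rot: [-1.082, -0.271, -1.589]
force: [0.8, 0.5, -2.5]
grip_width: 0.0364
```

```bash
cat > s12.py <<'E'
from s8 import *
if __name__=="__main__":
    sg=int(sys.argv[1]); stop=float(sys.argv[2]); N=int(sys.argv[3])
    pool=Pool(4); S_(); q=monitor.observe()["qpos"]; met(q,"real"); print("s err",sang(ST,q,sg))
    gr.cands=c3
    q,_=greedy(q,lambda x:sang(ST,x,sg)+pen(x)+(100 if fk(x)[0][0]<.2 else 0),lambda x:sang(ST,x,sg)<stop,N,pool=pool,zmin=.24); print("end err",sang(ST,q,sg))
E
timeout 150 python3 s12.py -1 7 18| cut -c1-190;date
```

```text
t20.35 p [ 451.8 -262.   236.4] rpy [-62.  -15.5 -91.1] q [ 0.66  0.2  -0.32  2.3   0.9   0.16 -2.02] F [ 0.8  0.5 -2.5] w36.4
real p [ 454. -263.  236.] tilt 32 az -28 xelev 15.5 xaz -91 q [ 0.66  0.2  -0.32  2.3   0.9   0.16 -2.02]
s err 137.72875037195317
0 (-30, 17, 20, 6) p [ 403. -136.  263.] tilt 31 az -14 xelev 21.1 xaz -65 q [ 1.18  0.   -1.02  2.43  0.26  0.17 -1.14]
1 (-33, 11, -20, 0) p [ 354. -117.  251.] tilt 24 az -14 xelev 16.1 xaz -63 q [ 1.73 -0.15 -1.45  2.43 -0.46  0.34 -0.39]
2 (-19, 6, 35, -6) p [ 331. -151.  367.] tilt 20 az -39 xelev 12.9 xaz -91 q [ 1.19 -0.3  -0.83  2.2  -0.14  0.81 -1.14]
3 (-20, 28, 20, 6) p [339. -59. 432.] tilt 15 az -9 xelev 9.5 xaz -60 q [ 0.64 -0.3  -0.49  2.06 -0.16  1.08 -0.83]
4 (-34, 6, 20, -6) p [298. -46. 522.] tilt 10 az -51 xelev 7.5 xaz -90 q [ 0.16 -0.3  -0.24  1.84  0.07  1.5  -1.64]
5 (-34, 5, 20, 6) p [254. -22. 648.] tilt 5 az -60 xelev 5.5 xaz -60 q [ 0.12 -0.3  -0.22  1.52  0.02  1.87 -1.14]
6 (-40, 3, 0, 0) p [232.  -6. 640.] tilt 5 az -111 xelev 3.0 xaz -60 q [ 0.16 -0.3  -0.28  1.54 -0.01  1.93 -1.16]
7 (30, 17, -20
[... 656 characters left out ...]
 [-0.4   0.25  1.42  1.62 -0.69  1.93 -2.52]
13 (20, 2, 35, -6) p [ 416. -273.  544.] tilt 40 az 48 xelev -2.0 xaz 141 q [-0.04  0.46  1.42  1.55 -1.02  1.93 -2.52]
14 (-18, 36, 0, -6) p [ 329. -251.  411.] tilt 47 az 28 xelev -1.3 xaz 119 q [-0.15  0.15  1.42  2.11 -0.97  1.38 -2.52]
15 (20, -3, 35, -6) p [ 347. -351.  429.] tilt 54 az 4 xelev -5.2 xaz 98 q [-0.01  0.22  1.42  2.13 -1.26  1.28 -2.52]
16 (-9, 34, 20, 0) p [ 312. -287.  423.] tilt 59 az 11 xelev -3.8 xaz 103 q [-0.   -0.06  1.28  2.25 -1.13  1.14 -2.52]
17 (-6, 19, 35, 0) p [ 274. -263.  487.] tilt 66 az 14 xelev -6.0 xaz 107 q [ 0.55 -0.12  0.81  2.22 -1.11  1.33 -2.52]
end err 47.069657748791336
Fri Dec  4 20:38:01 UTC 2026
```

```bash
python3 - <<'E'
s=open('sim.py').read()
s=s.replace("lo=np.maximum(LO,q-V)-1e-9; hi=np.minimum(HI,q+V)+1e-9","lo=np.minimum(LO,q)-1e-9; hi=np.maximum(HI,q)+1e-9")
s=s.replace("    return least_squares(f,np.clip(q,lo+1e-9,hi-1e-9),bounds=(lo,hi),max_nfev=15).x","    dq=least_squares(f,np.clip(q,lo+1e-9,hi-1e-9),bounds=(lo,hi),max_nfev=15).x-q\n    return q+dq/max(1,np.max(np.abs(dq)/V))")
open('sim.py','w').write(s)
E
cat > s13.py <<'E'
from s8 import *
def tr(a):
    q,d,n,az,dz=a; x=run(q,[d]*(5*n),**K); y=x
    y=run(x,[(int(37*np.cos(az)),int(37*np.sin(az)),dz,0)]*20,**K)
    p=fk(x)[0]; return sang(ST,y,-1)+pen(x)+pen(y)+n+100*(p[2]<.22),x,y,a[1:]
if __name__=="__main__":
    pool=Pool(4); q=np.array([-1.3,.55,1.42,2.43,.28,.16,-2.47]); q=run(q,[(5,-25,0,7)]*20,**K); met(q,"simcheck")
    q=monitor.observe()["qpos"]; met(q,"real")
    J=[(q,(dx,dy,dz,7),n,np.radians(az),8) for dx in (12,28) for dy in(-15,0) for dz in (2,10) for n in (4,5,6) for az in (-30,-5)]
    R_=sorted(pool.map(tr,J,chunksize=1),key=lambda a:a[0])
    for r in R_[:5]: print(round(r[0]),r[3]); met(r[1]); met(r[2])
    gr.cands=c3
    q=R_[0][2]
    q,_=greedy(q,lambda x:sang(ST,x,-1)+pen(x)+(100 if fk(x)[0][0]<.25 else 0),lambda x:sang(ST,x,-1)<8,10,pool=pool,zmin=.22); print("inv err",sang(ST,q,-1))
E
time timeout 170 python3 s13.py | cut -c1-190;date
```

```text
simcheck p [ 481. -258.  254.] tilt 34 az -24 xelev 15.2 xaz -90 q [ 0.69  0.2  -0.37  2.25  0.79  0.16 -1.91]
real p [ 454. -263.  236.] tilt 32 az -28 xelev 15.5 xaz -91 q [ 0.66  0.2  -0.32  2.3   0.9   0.16 -2.02]
108 ((12, -15, 10, 7), 6, np.float64(-0.5235987755982988), 8)
 p [ 608. -463.  316.] tilt 25 az 105 xelev 16.0 xaz 54 q [ 0.69  1.02 -0.08  0.53 -0.21  1.93  1.58]
 p [ 837. -490.  289.] tilt 20 az 24 xelev 17.5 xaz 54 q [ 0.52  1.27  0.91  0.17 -1.18  1.59  1.53]
109 ((28, -15, 10, 7), 6, np.float64(-0.5235987755982988), 8)
 p [ 767. -391.  314.] tilt 29 az 77 xelev 22.6 xaz 35 q [ 0.53  1.24  0.62  0.17 -1.09  1.93  1.18]
 p [ 941. -429.  309.] tilt 36 az 22 xelev 35.4 xaz 34 q [ 0.47  1.28  0.77  0.17 -1.26  1.38  1.15]
110 ((28, 0, 10, 7), 6, np.float64(-0.5235987755982988), 8)
 p [ 827. -173.  337.] tilt 29 az 94 xelev 22.1 xaz 50 q [ 0.31  1.16  0.    0.2  -0.51  1.93  1.11]
 p [ 953. -297.  320.] tilt 33 az 39 xelev 33.0 xaz 49 q [ 0.35  1.26  0.76  0.17 -1.26  1.5   1.26]
111 ((12, -15, 10, 7), 6, np.float64(-0.08726646259971647), 8)
 p [ 608. -463.  316.] tilt 
[... 1015 characters left out ...]
  1.16  1.89]
5 (31, -15, 20, 0) p [1006. -469.  528.] tilt 55 az -9 xelev 6.8 xaz 77 q [ 0.4   1.13  0.93  0.17 -1.25  1.02  1.87]
6 (31, -15, 20, -6) p [1026. -484.  559.] tilt 61 az -38 xelev 7.5 xaz 48 q [ 0.25  1.15  1.15  0.17 -0.81  0.88  1.12]
7 (31, -15, 20, 6) p [1039. -486.  586.] tilt 68 az -9 xelev 7.5 xaz 78 q [ 0.42  1.13  0.78  0.17 -1.24  0.8   1.94]
8 (20, 2, 35, 6) p [ 995. -384.  675.] tilt 74 az 15 xelev 6.0 xaz 103 q [ 0.49  1.03  0.34  0.17 -1.26  1.03  2.36]
9 (0, 0, 40, 6) p [ 873. -293.  782.] tilt 79 az 38 xelev 4.6 xaz 127 q [ 0.58  0.91  0.01  0.17 -1.26  1.38  2.51]
inv err 33.00934095880755
Fri Dec  4 20:39:09 UTC 2026
real	0m46.297s
user	2m44.621s
sys	0m0.175s
```

drive_tool --steps '[30,12,-15,10,7,30,12,-15,10,7,30,12,-15,10,7,30,12,-15,10,7,30,12,-15,10,7]'

```text
clock: 20.77
position: [0.4756, -0.2939, 0.2474]
tool_rot: [-1.115, -0.276, -1.331]
force: [0.3, 1.0, -3.4]
grip_width: 0.0365
```

drive_tool --steps '[30,12,-15,10,7,30,12,-15,10,7,30,12,-15,10,7,30,12,-15,10,7,30,12,-15,10,7]'

```text
clock: 21.18
position: [0.5301, -0.365, 0.2911]
tool_rot: [-1.121, -0.273, -0.767]
force: [0.9, 0.7, -1.7]
grip_width: 0.0363
```

drive_tool --steps '[30,12,-15,10,7,30,12,-15,10,7,30,12,-15,10,7,30,12,-15,10,7,30,12,-15,10,7]'

```text
clock: 21.6
position: [0.5901, -0.4389, 0.3392]
tool_rot: [-1.121, -0.27, -0.162]
force: [0.0, -0.8, -0.7]
grip_width: 0.0363
```

drive_tool --steps '[30,12,-15,10,7,30,12,-15,10,7,30,12,-15,10,7,30,12,-15,10,7,30,12,-15,10,7]'

```text
clock: 22.02
position: [0.6256, -0.4813, 0.3551]
tool_rot: [-1.098, -0.249, 0.186]
force: [-0.0, 1.6, -3.1]
grip_width: 0.0364
```

drive_tool --steps '[30,12,-15,10,7,30,12,-15,10,7,30,12,-15,10,7,30,12,-15,10,7,30,12,-15,10,7]'

```text
clock: 22.43
position: [0.6169, -0.4778, 0.3278]
tool_rot: [-1.083, -0.229, 0.352]
force: [1.6, -0.1, -3.0]
grip_width: 0.0364
```

drive_tool --steps '[30,12,-15,10,7,30,12,-15,10,7,30,12,-15,10,7,30,12,-15,10,7,30,12,-15,10,7]'

```text
clock: 22.85
position: [0.6029, -0.4656, 0.3118]
tool_rot: [-1.222, -0.258, 0.947]
force: [0.1, 1.0, -2.1]
grip_width: 0.0364
```

```bash
timeout 100 python3 s12.py -1 8 18| cut -c1-190;date
```

```text
t22.85 p [ 602.9 -465.6  311.8] rpy [-70.  -14.8  54.2] q [ 0.68  1.02 -0.04  0.55 -0.21  1.93  1.61] F [ 0.1  1.  -2.1] w36.4
real p [ 601. -464.  309.] tilt 25 az 109 xelev 14.8 xaz 54 q [ 0.68  1.02 -0.04  0.55 -0.21  1.93  1.61]
s err 130.50481783312927
0 (27, -21, 20, 0) p [ 653. -485.  341.] tilt 18 az 93 xelev 14.6 xaz 54 q [ 0.65  1.07  0.05  0.35 -0.3   1.93  1.57]
1 (16, -12, 35, 0) p [ 658. -471.  446.] tilt 15 az 68 xelev 14.8 xaz 54 q [ 0.64  0.95  0.06  0.32 -0.32  1.93  1.52]
2 (16, -12, 35, 6) p [ 645. -442.  514.] tilt 14 az 57 xelev 12.4 xaz 84 q [ 0.62  0.84  0.03  0.38 -0.28  1.93  1.99]
3 (9, -18, 35, 0) p [ 623. -464.  594.] tilt 16 az 26 xelev 9.1 xaz 84 q [ 0.65  0.77  0.08  0.3  -0.34  1.93  2.  ]
4 (16, -12, 35, 0) p [ 634. -454.  664.] tilt 22 az 8 xelev 5.9 xaz 83 q [ 0.63  0.76  0.25  0.17 -0.51  1.93  1.96]
5 (28, -20, 20, -6) p [ 695. -490.  672.] tilt 28 az -27 xelev 5.3 xaz 53 q [ 0.51  0.81  0.81  0.17 -0.8   1.73  1.53]
6 (28, -20, 20, 6) p [ 733. -504.  657.] tilt 36 az -3 xelev 3.6 xaz 82 q [ 0.6   0.86  0.83  0.17 -1.13  1.65  2.03]
7 (29, -20, 2
[... 520 characters left out ...]
42 xelev 0.6 xaz 48 q [ 0.37  0.85  1.14  0.17 -0.83  0.98  1.4 ]
12 (17, -11, 35, -6) p [ 794. -539.  880.] tilt 79 az -67 xelev 1.7 xaz 23 q [ 0.22  0.87  1.25  0.17 -0.27  1.08  0.88]
13 (20, -1, 35, -6) p [ 720. -495.  903.] tilt 87 az -89 xelev 2.6 xaz 1 q [0.11 0.9  1.28 0.17 0.18 1.33 0.61]
14 (20, -2, 35, -6) p [ 631. -462.  925.] tilt 95 az -109 xelev 2.4 xaz -19 q [0.09 0.93 1.29 0.17 0.5  1.56 0.55]
15 (20, -2, 35, -6) p [ 542. -427.  953.] tilt 103 az -130 xelev 0.9 xaz -39 q [0.12 0.95 1.31 0.17 0.77 1.75 0.63]
16 (-20, 3, 35, -6) p [ 365. -386. 1058.] tilt 107 az -156 xelev 0.0 xaz -66 q [0.25 0.84 1.39 0.17 1.02 1.85 0.9 ]
end err 4.949035122064754
Fri Dec  4 20:40:57 UTC 2026
```

drive_tool --steps '[30,27,-21,20,0,30,27,-21,20,0,30,27,-21,20,0,30,27,-21,20,0,30,27,-21,20,0]'

```text
clock: 23.27
position: [0.6552, -0.4864, 0.3443]
tool_rot: [-1.372, -0.256, 0.941]
force: [-0.7, 0.5, -1.9]
grip_width: 0.0361
```

drive_tool --steps '[30,16,-12,35,0,30,16,-12,35,0,30,16,-12,35,0,30,16,-12,35,0,30,16,-12,35,0]'

```text
clock: 23.68
position: [0.6596, -0.4714, 0.4521]
tool_rot: [-1.506, -0.263, 0.942]
force: [0.3, -0.3, -1.9]
grip_width: 0.0368
```

drive_tool --steps '[30,16,-12,35,6,30,16,-12,35,6,30,16,-12,35,6,30,16,-12,35,6,30,16,-12,35,6]'

```text
clock: 24.1
position: [0.6462, -0.4409, 0.5194]
tool_rot: [-1.679, -0.221, 1.468]
force: [0.3, -0.3, -1.1]
grip_width: 0.0364
```

drive_tool --steps '[30,9,-18,35,0,30,9,-18,35,0,30,9,-18,35,0,30,9,-18,35,0,30,9,-18,35,0]'

```text
clock: 24.52
position: [0.6229, -0.4634, 0.5997]
tool_rot: [-1.808, -0.164, 1.451]
force: [0.3, -0.6, -2.0]
grip_width: 0.0364
```

drive_tool --steps '[30,16,-12,35,0,30,16,-12,35,0,30,16,-12,35,0,30,16,-12,35,0,30,16,-12,35,0]'

```text
clock: 24.93
position: [0.6342, -0.4527, 0.6701]
tool_rot: [-1.936, -0.111, 1.436]
force: [0.3, -0.5, -1.8]
grip_width: 0.0363
```

drive_tool --steps '[30,28,-20,20,-6,30,28,-20,20,-6,30,28,-20,20,-6,30,28,-20,20,-6,30,28,-20,20,-6]'

```text
clock: 25.35
position: [0.6383, -0.4647, 0.6721]
tool_rot: [-1.933, -0.124, 1.267]
force: [-0.3, 0.6, -2.0]
grip_width: 0.0368
```

drive_tool --steps '[30,28,-20,20,6,30,28,-20,20,6,30,28,-20,20,6,30,28,-20,20,6,30,28,-20,20,6]'

```text
clock: 25.77
position: [0.6557, -0.4581, 0.6517]
tool_rot: [-2.032, -0.068, 1.772]
force: [0.9, -0.2, -1.7]
grip_width: 0.0368
```

drive_tool --steps '[30,29,-20,20,-6,30,29,-20,20,-6,30,29,-20,20,-6,30,29,-20,20,-6,30,29,-20,20,-6]'

```text
clock: 26.18
position: [0.6373, -0.4522, 0.6966]
tool_rot: [-1.961, -0.094, 1.25]
force: [0.0, -0.9, -1.9]
grip_width: 0.0364
```

drive_tool --steps '[30,29,-19,20,6,30,29,-19,20,6,30,29,-19,20,6,30,29,-19,20,6,30,29,-19,20,6]'

```text
clock: 26.6
position: [0.6539, -0.4427, 0.6756]
tool_rot: [-2.043, -0.047, 1.762]
force: [0.2, -0.4, -1.8]
grip_width: 0.036
```

drive_tool --steps '[30,29,-19,20,-6,30,29,-19,20,-6,30,29,-19,20,-6,30,29,-19,20,-6,30,29,-19,20,-6]'

```text
clock: 27.02
position: [0.638, -0.436, 0.7147]
tool_rot: [-1.975, -0.07, 1.239]
force: [-0.2, 0.3, -3.2]
grip_width: 0.036
```

drive_tool --steps '[30,17,-11,35,6,30,17,-11,35,6,30,17,-11,35,6,30,17,-11,35,6,30,17,-11,35,6]'

```text
clock: 27.43
position: [0.631, -0.4075, 0.7509]
tool_rot: [-2.113, -0.006, 1.74]
force: [0.9, -0.6, -2.6]
grip_width: 0.0363
```

```bash
timeout 100 python3 s12.py -1 6 8| cut -c1-190;date
```

```text
t27.43 p [ 631.  -407.5  750.9] rpy [-121.1   -0.4   99.7] q [ 0.59  0.72  0.93  0.17 -1.26  1.93  2.26] F [ 0.9 -0.6 -2.6] w36.3
real p [ 634. -406.  743.] tilt 31 az 10 xelev 0.4 xaz 100 q [ 0.59  0.72  0.93  0.17 -1.26  1.93  2.26]
s err 81.12248417290839
0 (17, -11, 35, -6) p [ 652. -409.  814.] tilt 37 az -23 xelev -1.4 xaz 69 q [ 0.44  0.65  1.05  0.17 -1.03  1.76  1.78]
1 (17, -11, 35, -6) p [ 651. -416.  855.] tilt 45 az -52 xelev -0.9 xaz 39 q [ 0.26  0.63  1.14  0.17 -0.67  1.67  1.33]
2 (17, -11, 35, -6) p [ 624. -430.  873.] tilt 54 az -76 xelev 2.0 xaz 13 q [ 0.15  0.67  1.19  0.17 -0.29  1.68  0.94]
3 (16, -11, 35, -6) p [ 568. -446.  879.] tilt 62 az -98 xelev 6.0 xaz -11 q [0.12 0.73 1.22 0.17 0.03 1.77 0.65]
4 (-7, 19, 35, -6) p [ 432. -348.  928.] tilt 69 az -121 xelev 8.9 xaz -34 q [-0.14  0.67  1.42  0.38  0.37  1.93  0.54]
5 (20, -3, 35, -6) p [ 375. -384.  939.] tilt 80 az -139 xelev 12.6 xaz -51 q [-0.03  0.73  1.42  0.44  0.61  1.93  0.44]
6 (33, -9, 20, -6) p [ 357. -435.  908.] tilt 91 az -156 xelev 13.7 xaz -66 q [0.13 0.87 1.42 0.51 0.76 1.93 0.35]
7 (37, -14, 0, -6) p [ 344. -494.  829.] tilt 103 az -172 xelev 11.6 xaz -79 q [0.25 1.03 1.42 0.66 0.85 1.93 0.25]
end err 14.565569645727205
Fri Dec  4 20:42:00 UTC 2026
```

```bash
sed 's/gr.cands=c3/gr.cands=base/' s12.py > s12b.py; timeout 60 python3 s12b.py -1 8 11| cut -c1-190;date
```

```text
t27.43 p [ 631.  -407.5  750.9] rpy [-121.1   -0.4   99.7] q [ 0.59  0.72  0.93  0.17 -1.26  1.93  2.26] F [ 0.9 -0.6 -2.6] w36.3
real p [ 634. -406.  743.] tilt 31 az 10 xelev 0.4 xaz 100 q [ 0.59  0.72  0.93  0.17 -1.26  1.93  2.26]
s err 81.12248417290839
0 (17, -11, 35, 0) p [ 642. -392.  797.] tilt 37 az 3 xelev -3.1 xaz 97 q [ 0.57  0.67  0.93  0.17 -1.26  1.85  2.22]
1 (17, -10, 35, 0) p [ 655. -379.  847.] tilt 44 az -2 xelev -6.3 xaz 95 q [ 0.53  0.62  0.93  0.17 -1.25  1.75  2.18]
2 (17, -10, 35, 0) p [ 670. -370.  895.] tilt 52 az -5 xelev -8.9 xaz 92 q [ 0.5   0.59  0.93  0.17 -1.23  1.63  2.16]
3 (18, -10, 35, 0) p [ 691. -365.  939.] tilt 59 az -8 xelev -11.2 xaz 88 q [ 0.47  0.57  0.93  0.17 -1.22  1.5   2.13]
4 (18, -9, 35, 0) p [ 712. -359.  983.] tilt 67 az -11 xelev -12.9 xaz 85 q [ 0.43  0.56  0.94  0.17 -1.19  1.36  2.11]
5 (18, -9, 35, 0) p [ 731. -355. 1025.] tilt 74 az -12 xelev -14.2 xaz 82 q [ 0.4   0.56  0.94  0.17 -1.17  1.22  2.09]
6 (18, -9, 35, 0) p [ 747. -353. 1065.] tilt 82 az -14 xelev -14.9 xaz 78 q [ 0.37  0.56  0.94  0.17 -1.15  1.08  2.07]
7 (18, -9, 35, 0) p [ 760. -351. 1102.] tilt 89 az -15 xelev -15.1 xaz 75 q [ 0.34  0.57  0.94  0.17 -1.13  0.94  2.06]
8 (12, -16, 35, 0) p [ 742. -382. 1138.] tilt 96 az -17 xelev -15.0 xaz 72 q [ 0.4   0.57  0.91  0.17 -1.17  0.83  2.1 ]
9 (11, -17, 35, 0) p [ 720. -412. 1171.] tilt 102 az -18 xelev -14.5 xaz 69 q [ 0.45  0.57  0.89  0.17 -1.24  0.73  2.15]
10 (-17, 10, -35, 0) p [ 667. -432. 1132.] tilt 104 az -21 xelev -11.4 xaz 66 q [ 0.36  0.28  0.42  0.74 -0.98  0.44  2.48]
end err 13.606435395898384
Fri Dec  4 20:42:22 UTC 2026
```

drive_tool --steps '[30,17,-11,35,-6,30,17,-11,35,-6,30,17,-11,35,-6,30,17,-11,35,-6,30,17,-11,35,-6]'

```text
clock: 27.85
position: [0.5921, -0.3821, 0.8275]
tool_rot: [-2.113, -0.006, 1.205]
force: [0.8, -0.4, -2.8]
grip_width: 0.0363
```

drive_tool --steps '[30,17,-11,35,0,30,17,-11,35,0,30,17,-11,35,0,30,17,-11,35,0,30,17,-11,35,0]'

```text
clock: 28.27
position: [0.5684, -0.3627, 0.8673]
tool_rot: [-2.17, 0.004, 1.206]
force: [-0.8, 0.9, -0.5]
grip_width: 0.0362
```

```bash
timeout 60 python3 s12b.py -1 5 10| cut -c1-190;date
```

```text
t28.27 p [ 568.4 -362.7  867.3] rpy [-124.3    0.2   69.1] q [ 0.44  0.57  1.29  0.17 -1.26  1.93  1.79] F [-0.8  0.9 -0.5] w36.2
real p [ 572. -362.  858.] tilt 34 az -21 xelev -0.2 xaz 69 q [ 0.44  0.57  1.29  0.17 -1.26  1.93  1.79]
s err 77.86874909857387
0 (17, -11, 35, 0) p [ 590. -368.  894.] tilt 42 az -23 xelev -1.2 xaz 68 q [ 0.42  0.53  1.05  0.17 -1.03  1.8   1.76]
1 (17, -11, 35, 0) p [ 610. -376.  931.] tilt 50 az -24 xelev -2.0 xaz 68 q [ 0.41  0.51  0.99  0.17 -0.96  1.67  1.75]
2 (17, -10, 35, 0) p [ 631. -381.  969.] tilt 58 az -25 xelev -2.6 xaz 67 q [ 0.39  0.5   0.98  0.17 -0.94  1.54  1.74]
3 (17, -10, 35, 0) p [ 653. -388. 1007.] tilt 65 az -26 xelev -3.1 xaz 66 q [ 0.38  0.5   0.97  0.17 -0.93  1.4   1.73]
4 (17, -10, 35, 0) p [ 672. -395. 1045.] tilt 73 az -26 xelev -3.5 xaz 65 q [ 0.37  0.51  0.97  0.17 -0.92  1.25  1.73]
5 (17, -10, 35, 0) p [ 690. -402. 1082.] tilt 81 az -27 xelev -3.7 xaz 64 q [ 0.36  0.52  0.97  0.17 -0.92  1.11  1.72]
6 (17, -10, 35, 0) p [ 704. -407. 1116.] tilt 88 az -27 xelev -3.8 xaz 63 q [ 0.36  0.53  0.97  0.17 -0.92  0.96  1.72]
7 (17, -10, 35, 0) p [ 713. -410. 1148.] tilt 95 az -27 xelev -3.7 xaz 62 q [ 0.35  0.54  0.97  0.17 -0.92  0.83  1.72]
8 (17, -10, 35, 0) p [ 719. -412. 1177.] tilt 102 az -28 xelev -3.6 xaz 62 q [ 0.35  0.56  0.96  0.17 -0.92  0.7   1.72]
9 (17, -30, 20, 0) p [ 730. -509. 1152.] tilt 107 az -28 xelev -3.4 xaz 61 q [ 0.5   0.65  0.87  0.17 -1.09  0.54  1.89]
end err 6.271523633232995
Fri Dec  4 20:42:46 UTC 2026
```

drive_tool --steps '[30,17,-11,35,0,30,17,-11,35,0,30,17,-11,35,0,30,17,-11,35,0,30,17,-11,35,0]'

```text
clock: 28.68
position: [0.5456, -0.3449, 0.9013]
tool_rot: [-2.22, 0.013, 1.199]
force: [0.3, -0.7, -1.9]
grip_width: 0.0364
```

drive_tool --steps '[30,17,-11,35,0,30,17,-11,35,0,30,17,-11,35,0,30,17,-11,35,0,30,17,-11,35,0]'

```text
clock: 29.1
position: [0.5246, -0.3292, 0.9293]
tool_rot: [-2.263, 0.021, 1.192]
force: [0.0, -0.9, -1.5]
grip_width: 0.0366
```

drive_tool --steps '[30,17,-10,35,0,30,17,-10,35,0,30,17,-10,35,0,30,17,-10,35,0,30,17,-10,35,0]'

```text
clock: 29.52
position: [0.5069, -0.3117, 0.9533]
tool_rot: [-2.301, 0.028, 1.186]
force: [1.0, 0.6, -1.5]
grip_width: 0.0365
```

drive_tool --steps '[30,17,-10,35,0,30,17,-10,35,0,30,17,-10,35,0,30,17,-10,35,0,30,17,-10,35,0]'

```text
clock: 29.93
position: [0.4908, -0.2966, 0.9732]
tool_rot: [-2.335, 0.035, 1.18]
force: [-0.5, 0.5, -2.6]
grip_width: 0.0365
```

```bash
python3 -c "
from s8 import *
S_();q=monitor.observe()['qpos'];met(q);print(sang(ST,q,-1))"
```

```text
t29.93 p [ 490.8 -296.6  973.2] rpy [-133.8    2.    67.6] q [ 0.34  0.4   1.4   0.17 -1.26  1.93  1.76] F [-0.5  0.5 -2.6] w36.5
 p [ 496. -296.  963.] tilt 44 az -24 xelev -2.0 xaz 68 q [ 0.34  0.4   1.4   0.17 -1.26  1.93  1.76]
68.42709295414541
```

drive_tool --steps '[30,20,-9,-34,0,30,20,-9,-34,0,30,20,-9,-34,0,30,20,-9,-34,0,30,20,-9,-34,0]'

```text
clock: 30.35
position: [0.5414, -0.3246, 0.905]
tool_rot: [-2.381, 0.007, 1.165]
force: [0.1, -3.0, 0.7]
grip_width: 0.0365
```

drive_tool --steps '[30,28,-12,-25,0,30,28,-12,-25,0,30,28,-12,-25,0,30,28,-12,-25,0,30,28,-12,-25,0]'

```text
clock: 30.77
position: [0.6834, -0.3842, 0.7785]
tool_rot: [-2.379, 0.005, 1.166]
force: [0.1, 0.0, -1.1]
grip_width: 0.0366
```

drive_tool --steps '[30,34,-16,-12,0,30,34,-16,-12,0,30,34,-16,-12,0,30,34,-16,-12,0,30,34,-16,-12,0]'

```text
clock: 31.18
position: [0.8273, -0.4508, 0.7273]
tool_rot: [-2.385, 0.008, 1.163]
force: [0.5, 1.6, 0.1]
grip_width: 0.0365
```

drive_tool --steps '[30,35,-17,10,0,30,35,-17,10,0,30,35,-17,10,0,30,35,-17,10,0,30,35,-17,10,0]'

```text
clock: 31.6
position: [0.9031, -0.4799, 0.69]
tool_rot: [-2.507, 0.016, 1.154]
force: [0.3, 0.2, -1.8]
grip_width: 0.0363
```

```bash
timeout 60 python3 s12b.py -1 8 9| cut -c1-190;date
```

```text
t31.60 p [ 903.1 -479.9  690. ] rpy [-143.7    0.9   66.1] q [ 0.38  0.94  1.07  0.17 -1.08  1.18  1.7 ] F [ 0.3  0.2 -1.8] w36.3
real p [ 906. -479.  686.] tilt 54 az -25 xelev -0.9 xaz 66 q [ 0.38  0.94  1.07  0.17 -1.08  1.18  1.7 ]
s err 58.50846837571304
0 (31, -16, 20, 0) p [ 945. -495.  693.] tilt 61 az -25 xelev -1.2 xaz 66 q [ 0.37  0.97  0.99  0.17 -1.    1.01  1.69]
1 (31, -16, 20, 0) p [ 976. -508.  703.] tilt 68 az -25 xelev -1.5 xaz 65 q [ 0.37  1.    0.96  0.17 -0.99  0.85  1.69]
2 (31, -16, 20, 0) p [1000. -519.  713.] tilt 75 az -26 xelev -1.7 xaz 65 q [ 0.37  1.03  0.96  0.17 -0.99  0.71  1.7 ]
3 (18, -9, 35, 0) p [ 974. -502.  803.] tilt 80 az -26 xelev -1.7 xaz 64 q [ 0.36  0.96  0.96  0.17 -0.97  0.68  1.69]
4 (18, -9, 35, 0) p [ 948. -486.  880.] tilt 86 az -26 xelev -1.8 xaz 64 q [ 0.35  0.9   0.96  0.17 -0.96  0.64  1.68]
5 (18, -9, 35, 0) p [ 923. -472.  946.] tilt 92 az -26 xelev -1.8 xaz 64 q [ 0.34  0.85  0.96  0.17 -0.95  0.6   1.67]
6 (18, -9, 35, 0) p [ 899. -458. 1004.] tilt 97 az -26 xelev -1.8 xaz 63 q [ 0.33  0.8   0.96  0.17 -0.94  0.54  1.67]
7 (18, -9, 35, 0) p [ 876. -445. 1054.] tilt 102 az -27 xelev -1.7 xaz 63 q [ 0.32  0.77  0.96  0.17 -0.93  0.49  1.67]
8 (11, -17, 35, 0) p [ 826. -470. 1102.] tilt 107 az -27 xelev -1.6 xaz 63 q [ 0.39  0.73  0.91  0.17 -1.    0.45  1.77]
end err 5.755828473245412
Fri Dec  4 20:43:44 UTC 2026
```

drive_tool --steps '[30,31,-16,20,0,30,31,-16,20,0,30,31,-16,20,0,30,31,-16,20,0,30,31,-16,20,0]'

```text
clock: 32.02
position: [0.9404, -0.4949, 0.698]
tool_rot: [-2.636, 0.022, 1.145]
force: [0.2, 0.1, -1.9]
grip_width: 0.0364
```

drive_tool --steps '[30,31,-16,20,0,30,31,-16,20,0,30,31,-16,20,0,30,31,-16,20,0,30,31,-16,20,0]'

```text
clock: 32.43
position: [0.9712, -0.5074, 0.7071]
tool_rot: [-2.758, 0.026, 1.136]
force: [0.5, -0.5, -2.1]
grip_width: 0.0365
```

drive_tool --steps '[30,31,-16,20,0,30,31,-16,20,0,30,31,-16,20,0,30,31,-16,20,0,30,31,-16,20,0]'

```text
clock: 32.85
position: [0.9949, -0.5171, 0.7176]
tool_rot: [-2.871, 0.029, 1.128]
force: [0.3, -0.7, -1.2]
grip_width: 0.0361
```

drive_tool --steps '[30,18,-9,35,0,30,18,-9,35,0,30,18,-9,35,0,30,18,-9,35,0,30,18,-9,35,0]'

```text
clock: 33.27
position: [0.9663, -0.4992, 0.8113]
tool_rot: [-2.971, 0.031, 1.121]
force: [0.5, -0.2, -1.0]
grip_width: 0.036
```

drive_tool --steps '[30,18,-9,35,0,30,18,-9,35,0,30,18,-9,35,0,30,18,-9,35,0,30,18,-9,35,0]'

```text
clock: 33.68
position: [0.941, -0.4839, 0.8857]
tool_rot: [-3.066, 0.031, 1.115]
force: [-0.1, 0.3, -1.9]
grip_width: 0.0364
```

drive_tool --steps '[30,18,-9,35,0,30,18,-9,35,0,30,18,-9,35,0,30,18,-9,35,0,30,18,-9,35,0]'

```text
clock: 34.1
position: [0.9159, -0.4689, 0.9518]
tool_rot: [3.121, 0.031, 1.11]
force: [-0.3, 0.4, -2.3]
grip_width: 0.0362
```

drive_tool --steps '[30,18,-9,35,0,30,18,-9,35,0,30,18,-9,35,0,30,18,-9,35,0,30,18,-9,35,0]'

```text
clock: 34.52
position: [0.8918, -0.4549, 1.0093]
tool_rot: [3.029, 0.031, 1.105]
force: [-0.2, 0.5, -1.4]
grip_width: 0.0363
```

drive_tool --steps '[30,18,-9,35,0,30,18,-9,35,0,30,18,-9,35,0,30,18,-9,35,0,30,18,-9,35,0]'

```text
clock: 34.93
position: [0.8688, -0.4419, 1.0592]
tool_rot: [2.94, 0.031, 1.101]
force: [0.4, -0.5, -2.7]
grip_width: 0.036
```

```bash
python3 -c "
from s8 import *
S_();q=monitor.observe()['qpos'];met(q);print(sang(ST,q,-1))
import h,cv2
f=h.grab_frame('scene');cv2.imwrite('pics/d.png',f['frame'][:,:,::-1])"
```

```text
t34.93 p [ 868.8 -441.9 1059.2] rpy [168.5   1.7  63.1] q [ 0.32  0.77  1.07  0.17 -1.04  0.51  1.68] F [ 0.4 -0.5 -2.7] w36.0
 p [ 872. -441. 1057.] tilt 102 az -27 xelev -1.8 xaz 63 q [ 0.32  0.77  1.07  0.17 -1.04  0.51  1.68]
10.77234889801969
```

View pics/d.png

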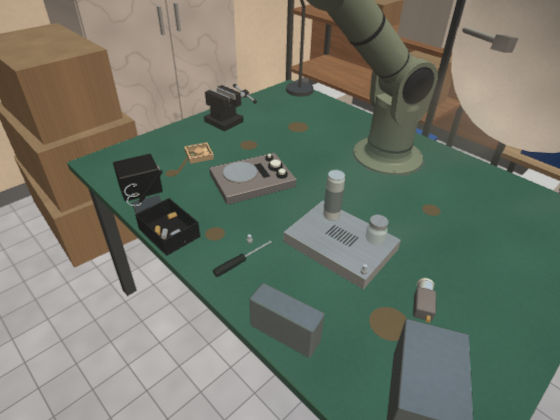

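drive_tool --steps '[30,18,-9,35,0,30,18,-9,35,0,30,18,-9,35,0,30,18,-9,35,0,30,18,-9,35,0]'

```text
clock: 35.4
position: [0.8467, -0.4294, 1.1028]
tool_rot: [2.857, 0.03, 1.098]
force: [0.3, -0.5, -1.6]
grip_width: 0.0362
```

drive_tool --steps '[30,0,0,0,0,30,0,0,0,0,30,0,0,0,0,30,0,0,0,0,30,0,0,0,0]'

```text
clock: 35.82
position: [0.8475, -0.4301, 1.1012]
tool_rot: [2.86, 0.03, 1.098]
force: [-0.1, 1.3, -2.0]
grip_width: 0.0366
```

drive_tool --steps '[30,0,0,0,0,30,0,0,0,0,30,0,0,0,0,30,0,0,0,0,30,0,0,0,0]'

```text
clock: 36.23
position: [0.8472, -0.4298, 1.1018]
tool_rot: [2.859, 0.03, 1.098]
force: [-0.0, -0.1, -1.7]
grip_width: 0.0363
```

drive_tool --steps '[30,0,0,0,0,30,0,0,0,0,30,0,0,0,0,30,0,0,0,0,30,0,0,0,0]'

```text
clock: 36.65
position: [0.8472, -0.4298, 1.1018]
tool_rot: [2.859, 0.03, 1.098]
force: [-0.3, -0.6, -2.2]
grip_width: 0.0368
```

```bash
cat > s14.py <<'E'
from s8 import *
if __name__=="__main__":
    pool=Pool(4); S_(); q=monitor.observe()["qpos"]; met(q,"real"); print("s err down",sang(ST,q,-1))
    q,_=greedy(q,lambda x:tilt(x)[0]+abs(xe(x))*.3+pen(x),lambda x:tilt(x)[0]<35,int(sys.argv[1]),pool=pool,zmin=.24,look=int(sys.argv[2])); pickle.dump(q,open("u.pkl","wb"))
E
timeout 60 python3 s14.py 14 3 | cut -c1-180; date
```

```text
t36.65 p [ 847.2 -429.8 1101.8] rpy [163.8   1.7  62.9] q [ 0.31  0.74  1.07  0.17 -1.03  0.45  1.69] F [-0.3 -0.6 -2.2] w36.8
real p [ 850. -429. 1099.] tilt 106 az -27 xelev -1.7 xaz 63 q [ 0.31  0.74  1.07  0.17 -1.03  0.45  1.69]
s err down 6.204582684919384
0 (-11, 17, -35, 0) p [ 810. -399. 1054.] tilt 107 az -27 xelev -0.5 xaz 63 q [-0.02  0.48  0.84  0.81 -1.26  0.16  2.41]
1 (0, 0, -40, 0) p [ 843. -411.  940.] tilt 98 az -28 xelev -0.4 xaz 62 q [-0.06  0.5   0.83  0.96 -1.26  0.16  2.44]
2 (-18, 9, -35, 0) p [ 776. -371.  847.] tilt 89 az -29 xelev -0.4 xaz 62 q [-0.38  0.36  1.06  1.31 -1.26  0.16  2.52]
3 (-18, 9, -35, 0) p [ 712. -328.  744.] tilt 80 az -30 xelev 0.1 xaz 60 q [-0.79  0.32  1.42  1.61 -1.25  0.16  2.52]
4 (-18, 8, -35, 0) p [ 679. -318.  633.] tilt 71 az -29 xelev 0.9 xaz 61 q [-0.84  0.28  1.42  1.78 -1.21  0.16  2.52]
5 (-18, 8, -35, 0) p [ 636. -297.  523.] tilt 61 az -29 xelev 1.4 xaz 60 q [-0.88  0.28  1.42  1.95 -1.21  0.16  2.52]
6 (-18, 8, -35, 0) p [ 584. -261.  418.] tilt 52 az -30 xelev 1.4 xaz 59 q [-0.93  0.31  1.42  2.12 -1.25  0.16  2.52]
7 (-34, -4, -20, 0) p [ 468. -314.  354.] tilt 44 az -29 xelev 2.2 xaz 59 q [-0.81  0.09  1.42  2.26 -1.01  0.16  2.52]
8 (-29, 19, -20, 0) p [ 382. -279.  276.] tilt 36 az -25 xelev 4.0 xaz 59 q [-0.78  0.02  1.42  2.43 -0.92  0.16  2.52]
9 (-16, 37, 0, 0) p [ 413. -198.  262.] tilt 31 az -23 xelev 4.6 xaz 60 q [-1.02  0.06  1.42  2.43 -0.35  0.17  1.74]
Fri Dec  4 20:44:56 UTC 2026
```

drive_tool --steps '[30,-11,17,-35,0,30,-11,17,-35,0,30,-11,17,-35,0,30,-11,17,-35,0,30,-11,17,-35,0]'

```text
clock: 37.07
position: [0.8039, -0.406, 1.0539]
tool_rot: [2.853, 0.026, 1.123]
force: [-6.9, -12.2, 14.0]
grip_width: 0.0362
```

drive_tool --steps '[30,0,0,-40,0,30,0,0,-40,0,30,0,0,-40,0,30,0,0,-40,0,30,0,0,-40,0]'

```text
clock: 37.48
position: [0.8398, -0.4192, 0.9417]
tool_rot: [3.004, 0.019, 1.111]
force: [0.2, 0.2, -0.2]
grip_width: 0.0365
```

drive_tool --steps '[30,-18,9,-35,0,30,-18,9,-35,0,30,-18,9,-35,0,30,-18,9,-35,0,30,-18,9,-35,0]'

```text
clock: 37.9
position: [0.7808, -0.3754, 0.8491]
tool_rot: [-3.119, 0.002, 1.079]
force: [-0.0, 1.2, -1.6]
grip_width: 0.0363
```

drive_tool --steps '[30,-18,9,-35,0,30,-18,9,-35,0,30,-18,9,-35,0,30,-18,9,-35,0,30,-18,9,-35,0]'

```text
clock: 38.32
position: [0.7171, -0.3263, 0.7453]
tool_rot: [-2.967, -0.009, 1.057]
force: [-6.9, -8.1, -0.1]
grip_width: 0.0365
```

drive_tool --steps '[30,-18,8,-35,0,30,-18,8,-35,0,30,-18,8,-35,0,30,-18,8,-35,0,30,-18,8,-35,0]'

```text
clock: 38.73
position: [0.6898, -0.3155, 0.6328]
tool_rot: [-2.809, -0.027, 1.046]
force: [0.7, -0.2, -1.0]
grip_width: 0.0362
```

drive_tool --steps '[30,-18,8,-35,0,30,-18,8,-35,0,30,-18,8,-35,0,30,-18,8,-35,0,30,-18,8,-35,0]'

```text
clock: 39.15
position: [0.6472, -0.293, 0.5217]
tool_rot: [-2.647, -0.031, 1.034]
force: [-0.7, 0.3, -1.9]
grip_width: 0.0365
```

```bash
timeout 60 python3 s14.py 6 2 | cut -c1-180; date
```

```text
t39.15 p [ 647.2 -293.   521.7] rpy [-151.6   -1.8   59.2] q [-0.89  0.32  1.42  1.94 -1.26  0.16  2.52] F [-0.7  0.3 -1.9] w36.5
real p [ 645. -287.  520.] tilt 62 az -30 xelev 1.8 xaz 59 q [-0.89  0.32  1.42  1.94 -1.26  0.16  2.52]
s err down 50.55308177152435
0 (-18, 8, -35, 0) p [ 587. -256.  418.] tilt 52 az -30 xelev 1.3 xaz 58 q [-0.93  0.32  1.42  2.12 -1.26  0.16  2.52]
1 (-20, -2, -35, 0) p [ 505. -252.  336.] tilt 44 az -33 xelev 0.5 xaz 56 q [-0.92  0.29  1.42  2.27 -1.23  0.16  2.52]
2 (-35, -2, -20, 0) p [ 381. -291.  276.] tilt 35 az -32 xelev 1.2 xaz 56 q [-0.76  0.1   1.42  2.42 -0.97  0.16  2.52]
3 (-34, 4, -20, 0) p [ 263. -341.  258.] tilt 30 az -29 xelev 2.4 xaz 57 q [-0.45 -0.05  1.42  2.43 -0.62  0.31  2.52]
Fri Dec  4 20:45:26 UTC 2026
```

drive_tool --steps '[30,-18,8,-35,0,30,-18,8,-35,0,30,-18,8,-35,0,30,-18,8,-35,0,30,-18,8,-35,0]'

```text
clock: 39.57
position: [0.5889, -0.263, 0.419]
tool_rot: [-2.484, -0.023, 1.022]
force: [-0.5, -0.3, -1.5]
grip_width: 0.036
```

drive_tool --steps '[30,-20,-2,-35,0,30,-20,-2,-35,0,30,-20,-2,-35,0,30,-20,-2,-35,0,30,-20,-2,-35,0]'

```text
clock: 39.98
position: [0.5113, -0.2525, 0.334]
tool_rot: [-2.333, -0.007, 0.972]
force: [0.6, -0.3, -1.5]
grip_width: 0.0368
```

drive_tool --steps '[30,-35,-2,-20,0,30,-35,-2,-20,0,30,-35,-2,-20,0,30,-35,-2,-20,0,30,-35,-2,-20,0]'

```text
clock: 40.4
position: [0.4188, -0.2463, 0.2652]
tool_rot: [-2.19, 0.001, 0.894]
force: [-1.0, 0.8, -1.7]
grip_width: 0.0364
```

```bash
cat > s15.py <<'E'
from s8 import *
def tr(a):
    q,d,d2,n,n2=a; x=run(q,[d]*(5*n),**K); x=run(x,[d2]*(5*n2),**K)
    az=np.arctan2(fk(x)[0][1],fk(x)[0][0])
    y=run(x,[(37*np.cos(az),37*np.sin(az),8,0)]*20,**K)
    p=fk(x)[0]; return sang(ST,y,1)+pen(x)+pen(y)+1.5*(n+n2)+100*(p[2]<.22),x,y,a[1:]
if __name__=="__main__":
    pool=Pool(4); S_(); q=monitor.observe()["qpos"]; met(q,"real"); print("s err",sang(ST,q,1))
    J=[(q,(dx,dy,dz,-7),(dx2,dy2,4,-7),n,n2) for dx in (5,20) for dy in(-20,0,12) for dz in (4,12) for dx2,dy2 in ((28,-10),(10,-20),(25,10)) for n,n2 in ((2,2),(2,3),(3,3))]
    R_=sorted(pool.map(tr,J,chunksize=1),key=lambda a:a[0])
    for r in R_[:5]: print(round(r[0]),r[3],round(sang(ST,r[2],1))); met(r[1]); met(r[2])
E
timeout 120 python3 s15.py | cut -c1-170; date
```

```text
t40.40 p [ 418.8 -246.3  265.2] rpy [-1.255e+02  1.000e-01  5.120e+01] q [-0.9   0.31  1.42  2.43 -1.26  0.16  2.52] F [-1.   0.8 -1.7] w36.4
real p [ 417. -240.  265.] tilt 35 az -39 xelev -0.1 xaz 51 q [-0.9   0.31  1.42  2.43 -1.26  0.16  2.52]
s err 103.30673287989144
69 ((20, 0, 4, -7), (28, -10, 4, -7), 3, 3) 60
 p [ 738. -309.  227.] tilt 23 az 180 xelev 7.7 xaz -109 q [ 0.21  1.21  0.44  0.4  -0.26  1.93 -1.53]
 p [ 886. -397.  237.] tilt 13 az -68 xelev 9.6 xaz -109 q [ 0.26  1.32  0.99  0.17 -0.8   1.57 -1.47]
69 ((20, 0, 12, -7), (25, 10, 4, -7), 3, 3) 60
 p [ 743. -117.  291.] tilt 23 az -179 xelev 7.1 xaz -106 q [-0.01  1.04  0.31  0.59 -0.2   1.93 -1.71]
 p [ 940. -159.  264.] tilt 8 az -38 xelev 3.0 xaz -107 q [ 0.03  1.28  0.97  0.17 -0.86  1.63 -1.68]
69 ((20, -20, 4, -7), (25, 10, 4, -7), 3, 3) 60
 p [ 726. -285.  242.] tilt 24 az 177 xelev 9.0 xaz -115 q [ 0.19  1.16  0.4   0.48 -0.23  1.93 -1.64]
 p [ 887. -371.  241.] tilt 11 az -67 xelev 7.3 xaz -115 q [ 0.24  1.31  0.98  0.17 -0.82  1.6  -1.6 ]
69 ((20, 12, 12, -7), (25, 10, 4, -7), 3, 3) 60
 p [751. -21. 291.] tilt 23 az -176 xelev 5.6 xaz -100 q [-0.12  1.04  0.27  0.59 -0.2   1.93 -1.73]
 p [953. -32. 264.] tilt 7 az -19 xelev 1.1 xaz -100 q [-0.09  1.28  0.96  0.17 -0.89  1.63 -1.69]
70 ((20, -20, 12, -7), (25, 10, 4, -7), 3, 3) 61
 p [ 704. -279.  291.] tilt 25 az -174 xelev 11.8 xaz -111 q [ 0.13  1.07  0.46  0.57 -0.19  1.93 -1.57]
 p [ 878. -383.  268.] tilt 15 az -78 xelev 12.3 xaz -111 q [ 0.23  1.29  0.99  0.17 -0.75  1.61 -1.53]
Fri Dec  4 20:46:04 UTC 2026
```

drive_tool --steps '[30,20,0,12,-7,30,20,0,12,-7,30,20,0,12,-7,30,20,0,12,-7,30,20,0,12,-7]'

```text
clock: 40.82
position: [0.4575, -0.2417, 0.2842]
tool_rot: [-2.176, -0.018, 0.701]
force: [0.1, -0.3, -1.3]
grip_width: 0.0366
```

drive_tool --steps '[30,20,0,12,-7,30,20,0,12,-7,30,20,0,12,-7,30,20,0,12,-7,30,20,0,12,-7]'

```text
clock: 41.23
position: [0.54, -0.2399, 0.3321]
tool_rot: [-2.17, -0.022, 0.214]
force: [0.1, -0.9, -1.1]
grip_width: 0.0364
```

drive_tool --steps '[30,20,0,12,-7,30,20,0,12,-7,30,20,0,12,-7,30,20,0,12,-7,30,20,0,12,-7]'

```text
clock: 41.65
position: [0.6397, -0.2395, 0.3909]
tool_rot: [-2.17, -0.021, -0.388]
force: [1.0, -0.6, -0.9]
grip_width: 0.0363
```

drive_tool --steps '[30,25,10,4,-7,30,25,10,4,-7,30,25,10,4,-7,30,25,10,4,-7,30,25,10,4,-7]'

```text
clock: 42.07
position: [0.7167, -0.2102, 0.3938]
tool_rot: [-2.171, -0.016, -0.773]
force: [-0.1, -1.2, -2.9]
grip_width: 0.0362
```

drive_tool --steps '[30,25,10,4,-7,30,25,10,4,-7,30,25,10,4,-7,30,25,10,4,-7,30,25,10,4,-7]'

```text
clock: 42.48
position: [0.7621, -0.1348, 0.4009]
tool_rot: [-1.973, -0.234, -1.175]
force: [-0.3, -0.7, -2.5]
grip_width: 0.0362
```

```bash
cat > s16.py <<'E'
from s8 import *
def pan(q,az,n,tw,dz):
    d=(round(39*np.cos(np.radians(az))),round(39*np.sin(np.radians(az))),dz,tw); return run(q,[d]*(5*n),**K),d
def tr(a):
    q,n1,tw,n2,az,dz=a; x=run(q,[(25,10,4,tw)]*(5*n1),**K); y,d=pan(x,az,n2,0,dz); return sang(ST,y,1),y,a[1:],d
if __name__=="__main__":
    pool=Pool(4); S_(); q=monitor.observe()["qpos"]; met(q,"real"); print("s err",sang(ST,q,1))
    J=[(q,n1,tw,n2,az,dz) for n1 in(0,1,2) for tw in((-7,-4) if n1 else (0,)) for n2 in (7,8,9,10) for az in (-20,-10,0) for dz in (5,12)]
    R_=sorted(pool.map(tr,J,chunksize=1),key=lambda a:a[0]+1.5*(a[2][0]+a[2][2]))
    for r in R_[:6]: print(round(r[0],1),r[2:]); met(r[1])
E
timeout 100 python3 s16.py | cut -c1-170; date
```

```text
t42.48 p [ 762.1 -134.8  400.9] rpy [-113.   -13.4  -67.3] q [-0.22  1.04  0.87  0.52 -0.3   1.93 -0.93] F [-0.3 -0.7 -2.5] w36.2
real p [ 760. -132.  397.] tilt 26 az -129 xelev 13.4 xaz -67 q [-0.22  1.04  0.87  0.52 -0.3   1.93 -0.93]
s err 90.81803247689965
4.1 ((2, -4, 10, 0, 12), (39, 0, 12, 0))
 p [1203.  -61.  409.] tilt 64 az -10 xelev 1.7 xaz -99 q [-0.1   1.32  1.    0.17 -0.76  0.62 -1.76]
8.5 ((2, -4, 10, 0, 5), (39, 0, 5, 0))
 p [1215.  -58.  243.] tilt 59 az -10 xelev 0.8 xaz -99 q [-0.09  1.48  0.99  0.17 -0.78  0.55 -1.79]
8.6 ((2, -4, 10, -10, 12), (38, -7, 12, 0))
 p [1182. -242.  413.] tilt 65 az -18 xelev 7.9 xaz -104 q [ 0.06  1.32  0.99  0.17 -0.8   0.61 -1.6 ]
10.1 ((2, -4, 9, 0, 12), (39, 0, 12, 0))
 p [1182.  -63.  394.] tilt 58 az -12 xelev 2.4 xaz -101 q [-0.1   1.31  1.    0.17 -0.76  0.75 -1.77]
11.0 ((1, -7, 10, 0, 12), (39, 0, 12, 0))
 p [1192.  -78.  407.] tilt 62 az -13 xelev 9.1 xaz -98 q [-0.09  1.31  1.    0.17 -0.73  0.68 -1.66]
10.8 ((2, -4, 10, -10, 5), (38, -7, 5, 0))
 p [1194. -241.  246.] tilt 60 az -17 xelev 6.9 xaz -103 q [ 0.06  1.47  0.98  0.17 -0.81  0.54 -1.62]
Fri Dec  4 20:46:41 UTC 2026
```

drive_tool --steps '[30,25,10,4,-4,30,25,10,4,-4,30,25,10,4,-4,30,25,10,4,-4,30,25,10,4,-4]'

```text
clock: 42.9
position: [0.7867, -0.0949, 0.3565]
tool_rot: [-1.864, -0.271, -1.496]
force: [-0.7, -0.1, -1.9]
grip_width: 0.0363
```

drive_tool --steps '[30,25,10,4,-4,30,25,10,4,-4,30,25,10,4,-4,30,25,10,4,-4,30,25,10,4,-4]'

```text
clock: 43.32
position: [0.8145, -0.0508, 0.3223]
tool_rot: [-1.745, -0.266, -1.846]
force: [0.3, 0.4, -2.5]
grip_width: 0.0364
```

drive_tool --steps '[30,39,0,12,0,30,39,0,12,0,30,39,0,12,0,30,39,0,12,0,30,39,0,12,0]'

```text
clock: 43.73
position: [0.8568, -0.0573, 0.3226]
tool_rot: [-1.641, -0.242, -1.851]
force: [0.2, -0.5, -1.6]
grip_width: 0.0362
```

drive_tool --steps '[30,39,0,12,0,30,39,0,12,0,30,39,0,12,0,30,39,0,12,0,30,39,0,12,0]'

```text
clock: 44.15
position: [0.8653, -0.055, 0.342]
tool_rot: [-1.592, -0.225, -1.856]
force: [0.6, -0.3, -1.7]
grip_width: 0.0366
```

drive_tool --steps '[30,39,0,12,0,30,39,0,12,0,30,39,0,12,0,30,39,0,12,0,30,39,0,12,0]'

```text
clock: 44.57
position: [0.8639, -0.0476, 0.3769]
tool_rot: [-1.553, -0.213, -1.858]
force: [0.3, 0.8, -2.5]
grip_width: 0.0362
```

drive_tool --steps '[30,39,0,12,0,30,39,0,12,0,30,39,0,12,0,30,39,0,12,0,30,39,0,12,0]'

```text
clock: 44.98
position: [0.862, -0.0407, 0.4046]
tool_rot: [-1.523, -0.199, -1.857]
force: [0.2, -0.3, -1.9]
grip_width: 0.0364
```

```bash
cat > s17.py <<'E'
from s8 import *
def tr(a):
    q,az,tw,k,dz,n=a; d=(round(39*np.cos(np.radians(az))),round(39*np.sin(np.radians(az))),dz,tw)
    y=run(q,[d]*(5*k),**K); y=run(y,[d[:3]+(0,)]*(5*n),**K); return sang(ST,y,1),y,d,k,n
if __name__=="__main__":
    pool=Pool(4); S_(); q=monitor.observe()["qpos"]; met(q,"real"); print("s err",sang(ST,q,1))
    J=[(q,az,tw,k,dz,n) for az in (-30,-15,0,15) for tw,k in ((0,0),(4,1),(-4,1),(-6,2),(6,2)) for dz in (5,14) for n in (5,6,7)]
    R_=sorted(pool.map(tr,J,chunksize=1),key=lambda a:a[0]+1.*(a[3]+a[4]))
    for r in R_[:5]: print(round(r[0],1),r[2:]); met(r[1])
E
timeout 100 python3 s17.py | cut -c1-170; date
```

```text
t44.98 p [862.  -40.7 404.6] rpy [ -87.2  -11.4 -106.4] q [-0.14  1.17  1.42  0.17 -1.14  1.93 -1.73] F [ 0.2 -0.3 -1.9] w36.4
real p [861. -38. 399.] tilt 12 az -93 xelev 11.4 xaz -106 q [-0.14  1.17  1.42  0.17 -1.14  1.93 -1.73]
s err 65.5734741634438
7.6 ((34, -19, 14, -4), 1, 7)
 p [1070. -493.  463.] tilt 61 az -28 xelev -3.0 xaz -119 q [ 0.31  1.24  0.96  0.17 -0.88  0.74 -1.68]
11.6 ((39, 0, 14, 0), 0, 7)
 p [1158.  -55.  449.] tilt 56 az -12 xelev 1.6 xaz -101 q [-0.11  1.24  0.99  0.17 -0.76  0.84 -1.76]
11.4 ((38, -10, 14, -4), 1, 7)
 p [1147. -285.  457.] tilt 61 az -19 xelev -9.1 xaz -114 q [ 0.1   1.25  0.98  0.17 -0.82  0.73 -1.89]
11.5 ((38, 10, 14, 4), 1, 7)
 p [1173.  178.  468.] tilt 64 az -1 xelev 10.7 xaz -85 q [-0.31  1.26  1.01  0.17 -0.72  0.69 -1.63]
12.7 ((38, -10, 14, 0), 0, 7)
 p [1135. -266.  450.] tilt 57 az -19 xelev 6.8 xaz -105 q [ 0.09  1.24  0.98  0.17 -0.82  0.81 -1.56]
Fri Dec  4 20:47:15 UTC 2026
```

drive_tool --steps '[30,-8,-10,-36,0,30,-8,-10,-36,0,30,-8,-10,-36,0,30,-8,-10,-36,0,30,10,-10,-36,0]'

```text
clock: 45.4
position: [0.8546, -0.0778, 0.2711]
tool_rot: [-1.515, -0.187, -1.864]
force: [1.5, -0.6, -1.8]
grip_width: 0.0368
```

drive_tool --steps '[30,39,-10,0,0,30,39,-10,0,0,30,39,-10,0,0,30,39,-10,0,0,30,39,-10,0,0]'

```text
clock: 45.82
position: [0.9312, -0.1136, 0.2523]
tool_rot: [-1.47, -0.179, -1.873]
force: [0.3, -4.1, -3.4]
grip_width: 0.0361
```

drive_tool --steps '[30,39,-10,5,0,30,39,-10,5,0,30,39,-10,5,0,30,39,-10,5,0,30,39,-10,5,0]'

```text
clock: 46.23
position: [0.9774, -0.1459, 0.242]
tool_rot: [-1.333, -0.157, -1.856]
force: [0.1, -0.0, -1.5]
grip_width: 0.0362
```

```bash
timeout 100 python3 s17.py | cut -c1-170; date
```

```text
t46.23 p [ 977.4 -145.9  242. ] rpy [ -76.4   -9.  -106.3] q [-0.02  1.33  1.07  0.17 -0.85  1.51 -1.7 ] F [ 0.1 -0.  -1.5] w36.2
real p [ 978. -144.  239.] tilt 16 az -49 xelev 9.0 xaz -106 q [-0.02  1.33  1.07  0.17 -0.85  1.51 -1.7 ]
s err 54.707668661454605
3.7 ((39, 0, 14, 0), 0, 7)
 p [1201.  -88.  419.] tilt 65 az -11 xelev 2.0 xaz -100 q [-0.07  1.31  0.99  0.17 -0.77  0.62 -1.75]
2.8 ((34, -19, 14, -4), 1, 7)
 p [1100. -519.  442.] tilt 69 az -27 xelev -2.5 xaz -118 q [ 0.32  1.31  0.95  0.17 -0.91  0.52 -1.63]
5.0 ((38, 10, 14, 0), 0, 7)
 p [1190.  119.  419.] tilt 63 az -5 xelev -2.2 xaz -96 q [-0.27  1.31  1.02  0.17 -0.68  0.67 -1.95]
5.0 ((34, -19, 14, -4), 1, 6)
 p [1094. -498.  418.] tilt 63 az -27 xelev -2.2 xaz -119 q [ 0.3   1.3   0.96  0.17 -0.88  0.63 -1.67]
4.8 ((34, -19, 5, -4), 1, 7)
 p [1116. -523.  249.] tilt 64 az -27 xelev -2.7 xaz -118 q [ 0.32  1.49  0.95  0.17 -0.92  0.44 -1.64]
Fri Dec  4 20:47:45 UTC 2026
```

drive_tool --steps '[30,39,2,12,0,30,39,2,12,0,30,39,2,12,0,30,39,2,12,0,30,39,2,12,0]'

```text
clock: 46.65
position: [1.0187, -0.1228, 0.2647]
tool_rot: [-1.197, -0.135, -1.847]
force: [0.0, -1.6, -1.0]
grip_width: 0.036
```

drive_tool --steps '[30,39,2,12,0,30,39,2,12,0,30,39,2,12,0,30,39,2,12,0,30,39,2,12,0]'

```text
clock: 47.07
position: [1.058, -0.1054, 0.2849]
tool_rot: [-1.064, -0.112, -1.836]
force: [-1.0, -0.7, -3.1]
grip_width: 0.0363
```

drive_tool --steps '[30,39,2,12,0,30,39,2,12,0,30,39,2,12,0,30,39,2,12,0,30,39,2,12,0]'

```text
clock: 47.48
position: [1.095, -0.0903, 0.3045]
tool_rot: [-0.934, -0.09, -1.822]
force: [-0.1, -0.2, -1.4]
grip_width: 0.0364
```

drive_tool --steps '[30,39,2,12,0,30,39,2,12,0,30,39,2,12,0,30,39,2,12,0,30,39,2,12,0]'

```text
clock: 47.9
position: [1.1287, -0.0773, 0.3241]
tool_rot: [-0.809, -0.068, -1.804]
force: [1.1, 0.4, -2.5]
grip_width: 0.0368
```

drive_tool --steps '[30,39,2,12,0,30,39,2,12,0,30,39,2,12,0,30,39,2,12,0,30,39,2,12,0]'

```text
clock: 48.32
position: [1.158, -0.0655, 0.344]
tool_rot: [-0.689, -0.049, -1.783]
force: [-0.1, -0.5, -2.6]
grip_width: 0.0363
```

drive_tool --steps '[30,39,2,12,0,30,39,2,12,0,30,39,2,12,0,30,39,2,12,0,30,39,2,12,0]'

```text
clock: 48.73
position: [1.1824, -0.0557, 0.3637]
tool_rot: [-0.578, -0.033, -1.762]
force: [0.0, -0.2, -3.2]
grip_width: 0.0362
```

drive_tool --steps '[30,39,2,12,0,30,39,2,12,0,30,39,2,12,0,30,39,2,12,0,30,39,2,12,0]'

```text
clock: 49.15
position: [1.2017, -0.0468, 0.3839]
tool_rot: [-0.475, -0.02, -1.74]
force: [0.1, -0.5, -0.9]
grip_width: 0.0363
```

```bash
cat > s18.py <<'E'
from s8 import *
from s4 import leg
PAN=np.array([557,-242,152.])
def tr(s):
    q0,s=s; r=np.random.default_rng(s); k=int(r.integers(0,3)); L=[]
    q=run(q0,[(39,2,12,0)]*(5*k),**K)
    tw=r.uniform(-40,110); f=r.uniform(0,1); via=(r.uniform(600,900),r.uniform(-400,-50),r.uniform(260,450))
    q,l=leg(q,via,tw*f);L.append(l)
    q,l=leg(q,PAN+[0,0,60],tw*(1-f));L.append(l)
    q,l=leg(q,PAN+[0,0,60],0);L.append(l)
    q,l=leg(q,PAN,0);L.append(l)
    e=np.linalg.norm(fk(q)[0]*1e3-PAN)
    return sang(ST,q,1)*3+e*.5+1.5*(k+sum(n for _,n in L)),k,L,q,e
if __name__=="__main__":
    pool=Pool(4); S_(); q=monitor.observe()["qpos"]; met(q,"real"); print("s err",sang(ST,q,1))
    R_=sorted(pool.map(tr,[(q,s) for s in range(200)],chunksize=2),key=lambda a:a[0])
    for c,k,L,x,e in R_[:5]: print(round(c,1),k,[(*map(float,d),n) for d,n in L],"e%.0f s%.1f"%(e,sang(ST,x,1))); met(x)
E
timeout 100 python3 s18.py | cut -c1-260; date
```

```text
t49.15 p [1201.7  -46.8  383.9] rpy [-27.2  -1.2 -99.7] q [-0.11  1.35  1.06  0.17 -0.82  0.63 -1.79] F [ 0.1 -0.5 -0.9] w36.3
real p [1204.  -44.  384.] tilt 63 az -10 xelev 1.2 xaz -100 q [-0.11  1.35  1.06  0.17 -0.82  0.63 -1.79]
s err 5.151716437891148
16.6 1 [(-29.0, -17.0, 2.0, 1.3, 4), (-21.0, 11.0, -25.0, 2.3, 2), (1.0, -1.0, -1.0, 0.0, 1), (-0.0, 0.0, -12.0, 0.0, 1)] e2 s0.8
 p [ 558. -243.  151.] tilt 68 az 35 xelev -0.6 xaz -55 q [ 1.37  1.01 -0.83  1.98 -1.18  0.55  1.01]
16.9 1 [(-24.0, -19.0, -0.0, 4.7, 3), (-26.0, 4.0, -13.0, 1.6, 3), (0.0, 0.0, -1.0, 0.0, 1), (0.0, 0.0, -12.0, 0.0, 1)] e3 s0.6
 p [ 555. -242.  154.] tilt 68 az 69 xelev -0.6 xaz -21 q [ 1.    1.01 -0.4   1.53 -0.78  1.28  0.81]
17.1 1 [(-27.0, -14.0, 3.0, 3.4, 3), (-24.0, 0.0, -16.0, 1.7, 3), (-0.0, 0.0, 0.0, 0.0, 1), (-0.0, 0.0, -12.0, 0.0, 1)] e1 s1.0
 p [ 558. -242.  151.] tilt 68 az 54 xelev -0.8 xaz -36 q [ 1.27  1.05 -0.74  1.72 -0.73  0.9   0.7 ]
17.6 1 [(-33.0, -22.0, -3.0, 5.2, 3), (-33.0, 10.0, -17.0, 0.7, 2), (-1.0, -0.0, 0.0, 0.0, 1), (-0.0, -0.0, -12.0, 0.0, 1)] e1 s1.7
 p [ 557. -241.  152.] tilt 67 az 49 xelev -1.5 xaz -41 q [ 1.23  0.98 -0.66  1.8  -0.91  0.85  0.81]
17.9 1 [(-25.0, -24.0, -8.0, 1.8, 3), (-27.0, 6.0, -8.0, 1.5, 3), (-1.0, -0.0, -1.0, 0.0, 1), (-0.0, -0.0, -12.0, 0.0, 1)] e3 s0.9
 p [ 559. -240.  151.] tilt 68 az 32 xelev -0.8 xaz -58 q [ 1.47  1.09 -1.    2.02 -1.15  0.37  0.99]
Fri Dec  4 20:48:40 UTC 2026
```

drive_tool --steps '[30,39,2,12,0,30,39,2,12,0,30,39,2,12,0,30,39,2,12,0,30,39,2,12,0]'

```text
clock: 49.57
position: [1.2163, -0.0376, 0.4047]
tool_rot: [-0.382, -0.01, -1.718]
force: [-0.0, 0.6, -1.2]
grip_width: 0.0366
```

drive_tool --steps '[30,-27,-14,3,3.4,30,-27,-14,3,3.4,30,-27,-14,3,3.4,30,-27,-14,3,3.4,30,-27,-14,3,3.4]'

```text
clock: 49.98
position: [1.157, -0.098, 0.4303]
tool_rot: [-0.373, 0.003, -1.587]
force: [0.5, -5.5, -1.0]
grip_width: 0.0365
```

drive_tool --steps '[30,-27,-14,3,3.4,30,-27,-14,3,3.4,30,-27,-14,3,3.4,30,-27,-14,3,3.4,30,-27,-14,3,3.4]'

```text
clock: 50.4
position: [1.0411, -0.1663, 0.442]
tool_rot: [-0.376, 0.007, -1.339]
force: [0.9, -2.3, -2.6]
grip_width: 0.0365
```

drive_tool --steps '[30,-27,-14,3,3.4,30,-27,-14,3,3.4,30,-27,-14,3,3.4,30,-27,-14,3,3.4,30,-27,-14,3,3.4]'

```text
clock: 50.82
position: [0.9058, -0.2384, 0.4558]
tool_rot: [-0.379, 0.008, -1.044]
force: [0.1, -0.7, -2.1]
grip_width: 0.0363
```

```bash
cat > pl.py <<'E'
from h import *; from s8 import *
s=S_(); q=s["qpos"]; met(q); print("s err",sang(ST,q,1),"s vec",np.round(fk(q)[1].apply(ST),3))
a=Rn.from_euler("xyz",s["tool_rot"]).as_matrix()[:,1]; ah=a[:2]/np.linalg.norm(a[:2])
print("to go to (pan, z=.1506)",np.round((np.r_[np.array([.557,-.242])+.0046*ah,.1506]-s["position"])*1e3,1))
E
python3 pl.py
```

```text
t50.82 p [ 905.8 -238.4  455.8] rpy [-21.7   0.4 -59.8] q [ 0.59  0.76 -0.28  1.15 -1.14  0.81  0.06] F [ 0.1 -0.7 -2.1] w36.3
 p [ 906. -241.  455.] tilt 68 az 30 xelev -0.4 xaz -60 q [ 0.59  0.76 -0.28  1.15 -1.14  0.81  0.06]
s err 0.6966322634485443 s vec [-0.003 -0.012  1.   ]
to go to (pan, z=.1506) [-344.8   -1.3 -305.2]
```

drive_tool --steps '[30,-23,0,-17,1.7,30,-23,0,-17,1.7,30,-23,0,-17,1.7,30,-23,0,-17,1.7,30,-23,0,-17,1.7]'

```text
clock: 51.23
position: [0.7913, -0.2374, 0.3696]
tool_rot: [-0.379, 0.008, -0.897]
force: [1.4, -1.2, -2.1]
grip_width: 0.036
```

drive_tool --steps '[30,-23,0,-17,1.7,30,-23,0,-17,1.7,30,-23,0,-17,1.7,30,-23,0,-17,1.7,30,-23,0,-17,1.7]'

```text
clock: 51.65
position: [0.6763, -0.2374, 0.2845]
tool_rot: [-0.38, 0.008, -0.749]
force: [-0.2, -0.2, -2.2]
grip_width: 0.0364
```

drive_tool --steps '[30,-23,0,-17,1.7,30,-23,0,-17,1.7,30,-23,0,-17,1.7,30,-23,0,-17,1.7,30,-20,0,-17,1.7]'

```text
clock: 52.07
position: [0.5641, -0.2376, 0.1994]
tool_rot: [-0.38, 0.008, -0.6]
force: [-0.0, -0.0, -1.2]
grip_width: 0.0362
```

```bash
python3 pl.py; python3 -c "
from h import *
f=grab_frame('scene'); cv2.imwrite('pics/e.png',cv2.resize(f['frame'][80:240,170:370],None,fx=3.5,fy=3.5,interpolation=cv2.INTER_CUBIC)[:,:,::-1])"
```

```text
t52.07 p [ 564.1 -237.6  199.4] rpy [-21.8   0.5 -34.4] q [ 1.04  0.87 -0.39  1.72 -1.    1.13  0.85] F [-0.  -0.  -1.2] w36.2
 p [ 563. -240.  201.] tilt 68 az 56 xelev -0.5 xaz -34 q [ 1.04  0.87 -0.39  1.72 -1.    1.13  0.85]
s err 0.6414148228823124 s vec [ 0.004 -0.011  1.   ]
to go to (pan, z=.1506) [ -4.5  -0.6 -48.8]
```

View pics/e.png

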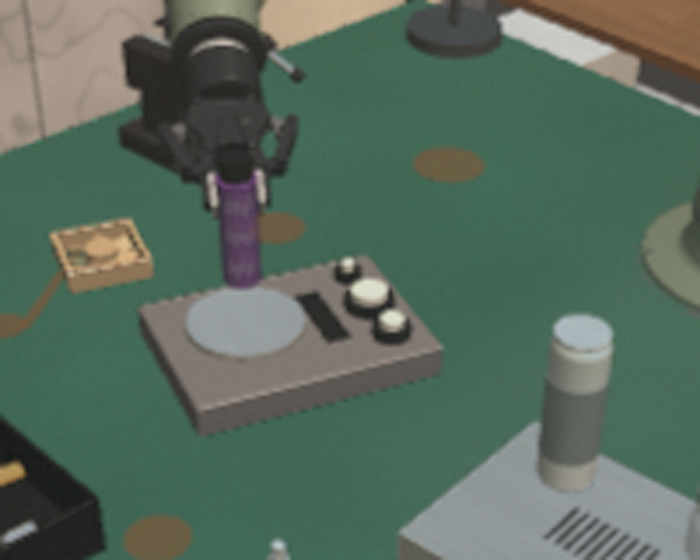

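drive_tool --steps '[30,-2,0,-10,0,30,-2,-0.5,-12,0,30,0,0,-10,0,30,0,0,-6,0,30,0,0,-4,0]'

```text
clock: 52.53
position: [0.5618, -0.2369, 0.1575]
tool_rot: [-0.378, 0.009, -0.6]
force: [-0.1, 0.2, -1.8]
grip_width: 0.0363
```

drive_tool --steps '[30,0,0,-2,0,30,0,0,-1.5,0,30,0,0,-1,0,30,0,0,-1,0,30,0,0,0,0]'

```text
clock: 52.95
position: [0.5616, -0.2374, 0.153]
tool_rot: [-0.378, 0.008, -0.6]
force: [-0.3, 0.6, -1.9]
grip_width: 0.0366
```

```bash
python3 pl.py
```

```text
t52.95 p [ 561.6 -237.4  153. ] rpy [-21.7   0.5 -34.4] q [ 1.04  0.95 -0.39  1.72 -1.    1.1   0.91] F [-0.3  0.6 -1.9] w36.6
 p [ 560. -240.  155.] tilt 68 az 56 xelev -0.5 xaz -34 q [ 1.04  0.95 -0.39  1.72 -1.    1.1   0.91]
s err 0.7348943089797982 s vec [ 0.003 -0.012  1.   ]
to go to (pan, z=.1506) [-2.  -0.8 -2.4]
```

drive_tool --steps '[30,-1,-0.5,-1,0,30,-1,-0.3,-0.8,0,30,0,0,-0.6,0,30,0,0,-0.3,0,30,0,0,0,0]'

```text
clock: 53.37
position: [0.5596, -0.2379, 0.1508]
tool_rot: [-0.377, 0.008, -0.6]
force: [-3.3, -0.0, 6.0]
grip_width: 0.0362
```

```bash
python3 pl.py
```

```text
t53.37 p [ 559.6 -237.9  150.8] rpy [-21.6   0.5 -34.4] q [ 1.05  0.95 -0.39  1.72 -1.    1.1   0.92] F [-3.3 -0.   6. ] w36.2
 p [ 558. -241.  153.] tilt 68 az 56 xelev -0.5 xaz -34 q [ 1.05  0.95 -0.39  1.72 -1.    1.1   0.92]
s err 0.791513646576107 s vec [ 0.002 -0.014  1.   ]
to go to (pan, z=.1506) [-0.  -0.3 -0.2]
```

drive_tool --steps '[30,0,0,0.3,0,38,0,0,0,0,44,0,0,0,0,55,0,0,0,0,60,0,0,0,0]'

```text
clock: 53.78
position: [0.5596, -0.2381, 0.1505]
tool_rot: [-0.378, 0.009, -0.6]
force: [-1.0, 0.3, 0.6]
grip_width: 0.0603
```

drive_tool --steps '[60,0,0,0,0,60,-8,-12,0,0,60,-14,-20,0,0,60,-16,-24,2,0,60,-16,-24,3,0]'

```text
clock: 54.2
position: [0.5043, -0.3191, 0.1554]
tool_rot: [-0.378, 0.009, -0.6]
force: [0.4, -0.2, 0.3]
grip_width: 0.0602
```

```bash
python3 - <<'E'
from h import *
from s8 import met
s=st(); met(s["qpos"])
for n,c in (("scene",(110,210,190,330)),("top",None)):
    f=grab_frame(n); cv2.imwrite(f'pics/f_{n}.png',f["frame"][:,:,::-1]); 
    hsv=f["frame"].astype(int); 
    p=proj(f,[.557,-.242,.06]); print(n,"pan px",p,"tube base px",proj(f,[.557,-.242,.07]),"stopper top expected",proj(f,[.557,-.242,.195]))
    if n=="scene": cv2.imwrite('pics/g.png',cv2.resize(f['frame'][80:240,170:370],None,fx=3.5,fy=3.5,interpolation=cv2.INTER_CUBIC)[:,:,::-1])
E
```

```text
t54.20 p [ 504.3 -319.1  155.4] rpy [-21.7   0.5 -34.4] q [ 1.14  0.97 -0.32  1.62 -0.9   1.25  0.89] F [ 0.4 -0.2  0.3] w60.2
 p [ 503. -321.  158.] tilt 68 az 56 xelev -0.5 xaz -34 q [ 1.14  0.97 -0.32  1.62 -0.9   1.25  0.89]
scene pan px [239.90782629 170.65745871] tube base px [239.79235391 168.27916584] stopper top expected [238.26029968 136.72466419]
top pan px [363.82405118 235.43924919] tube base px [364.49148078 235.19242714] stopper top expected [373.7892323  231.75402687]
```

View pics/g.png

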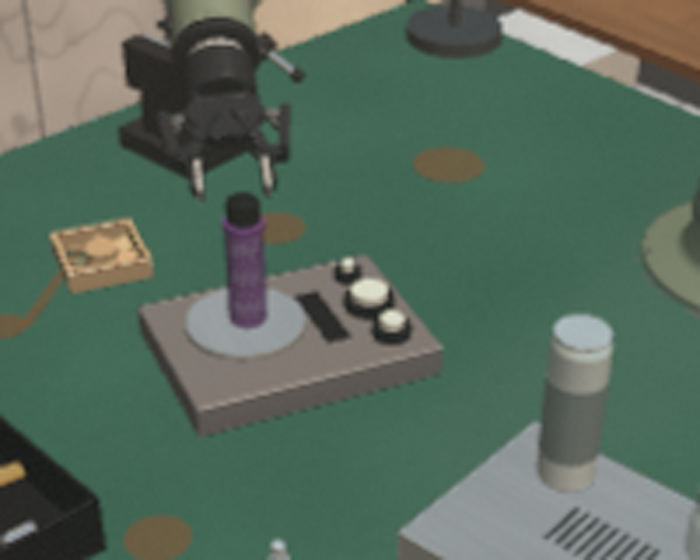

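```bash
python3 - <<'E'
from sim import *; from h import monitor
q=monitor.observe()["qpos"]; off=monitor.observe()["position"]*1e3-fk(q)[0]*1e3
print(off)
x=plan(q,np.array([470,-290,190])-off,-10)
ah=np.array([np.cos(np.radians(30)),np.sin(np.radians(30))])
t=np.r_[np.array([431,-196])-9*ah,120]
x=plan(x,t-off,-16); x=plan(x,t-[0,0,40]-off,0)
E
```

```text
[ 1.35978417  1.60200704 -2.60263107]
(np.float64(-6.6), np.float64(6.7), np.float64(7.0), -2.0)x1 p [ 469. -292.  192.] tilt 68 az 45 xelev -0.5 xaz -45 q [ 1.23  0.82 -0.36  1.88 -1.07  1.11  0.99]
(np.float64(-9.3), np.float64(17.9), np.float64(-14.0), -3.2)x1 p [ 432. -221.  130.] tilt 68 az 33 xelev -1.2 xaz -57 q [ 1.58  1.02 -0.82  2.21 -1.26  0.54  1.26]
(np.float64(-2.1), np.float64(3.8), np.float64(-9.5), 0.0)x1 p [ 422. -202.   83.] tilt 68 az 33 xelev -1.2 xaz -57 q [ 1.64  1.18 -0.87  2.23 -1.26  0.41  1.38]
```

drive_tool --steps '[0,-6.5,6.5,7,-2,0,-6.5,6.5,7,-2,0,-6.5,6.5,7,-2,0,-6.5,6.5,7,-2,0,-6.5,6.5,7,-2]'

```text
clock: 54.72
position: [0.4725, -0.2856, 0.1907]
tool_rot: [-0.379, 0.009, -0.777]
force: [-0.4, -1.1, -1.4]
grip_width: 0.0004
```

drive_tool --steps '[0,-4.7,8.5,-4,-1,0,-4.7,8.5,-4,-1,0,-4.7,8.5,-4,-1,0,-4.7,8.5,-4,-1,0,-4.7,8.5,-4,-1]'

```text
clock: 55.13
position: [0.4492, -0.2429, 0.1704]
tool_rot: [-0.379, 0.008, -0.863]
force: [0.6, -1.0, 0.3]
grip_width: -0.0005
```

drive_tool --steps '[0,-4.7,8.5,-10,-1,0,-4.7,8.5,-10,-1,0,-4.7,8.5,-10,-1,0,-4.7,8.5,-10,-1,0,-4.7,8.5,-10,-1]'

```text
clock: 55.55
position: [0.4259, -0.2006, 0.1204]
tool_rot: [-0.379, 0.007, -0.95]
force: [0.2, -0.3, -1.2]
grip_width: 0.0004
```

```bash
python3 - <<'E'
from h import *
s=st(); a=Rn.from_euler("xyz",s["tool_rot"]).as_matrix()[:,1]; ah=a[:2]/np.hypot(*a[:2]); print("a",a, "to go xy",np.round((np.array([.431,-.196])-.009*ah-s["position"][:2])*1e3,1))
E
```

```text
t55.55 p [ 425.9 -200.6  120.4] rpy [-21.7   0.4 -54.4] q [ 1.55  1.01 -0.76  2.22 -1.25  0.6   1.32] F [ 0.2 -0.3 -1.2] w0.4
a [ 0.75409279  0.54258443 -0.37006241] to go xy [-2.2 -0.7]
```

drive_tool --steps '[0,-1,-0.5,-10,0,0,-1,0,-10,0,0,0,0,-8,0,0,0,0,-4,0,0,0,0,-2,0]'

```text
clock: 55.97
position: [0.4244, -0.2012, 0.0858]
tool_rot: [-0.379, 0.009, -0.949]
force: [0.2, -0.0, 0.2]
grip_width: -0.0
```

```bash
python3 - <<'E'
from h import *
st(); f=grab_frame('scene'); cv2.imwrite('pics/i.png',cv2.resize(f['frame'][110:210,190:330],None,fx=5,fy=5,interpolation=cv2.INTER_CUBIC)[:,:,::-1])
E
```

```text
t55.97 p [ 424.4 -201.2   85.8] rpy [-21.7   0.5 -54.3] q [ 1.54  1.1  -0.73  2.2  -1.25  0.57  1.38] F [ 0.2 -0.   0.2] w-0.0
```

View pics/i.png

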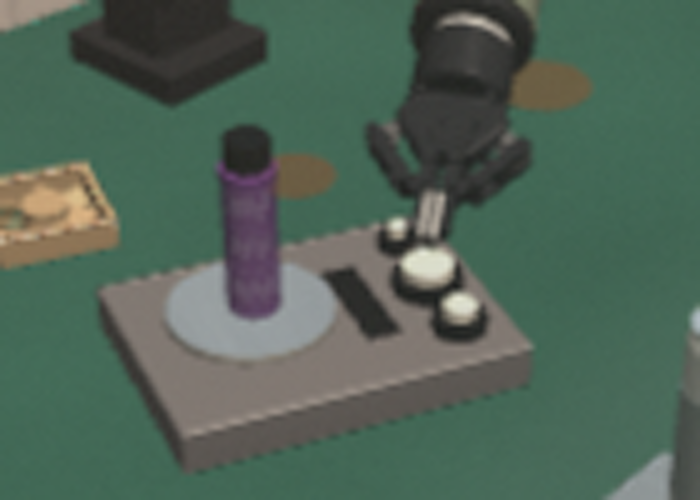

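drive_tool --steps '[0,3,2,-3,0,0,3,2,-3,0,0,0,0,-2,0,0,0,0,-2,0,0,0,0,0,0]'

```text
clock: 56.43
position: [0.4301, -0.197, 0.0764]
tool_rot: [-0.378, 0.009, -0.949]
force: [0.4, 0.3, 0.4]
grip_width: -0.0002
```

```bash
python3 -c "
from h import *;st()"
```

```text
t56.43 p [ 430.1 -197.    76.4] rpy [-21.6   0.5 -54.4] q [ 1.55  1.14 -0.76  2.2  -1.25  0.53  1.39] F [0.4 0.3 0.4] w-0.2
```

drive_tool --steps '[0,0,0,-2,0,0,0,0,-2,0,0,0,0,-1,0,0,0,0,0,0,0,0,0,0,0]'

```text
clock: 56.85
position: [0.4301, -0.197, 0.0717]
tool_rot: [-0.378, 0.009, -0.949]
force: [0.9, 0.3, 3.4]
grip_width: 0.0001
```

drive_tool --steps '[0,0,0,-1.5,0,0,0,0,-1.5,0,0,0,0,0,0,0,0,0,0,0,0,0,0,0,0]'

```text
clock: 57.27
position: [0.4303, -0.1969, 0.0696]
tool_rot: [-0.376, 0.008, -0.949]
force: [-5.9, -3.0, 17.3]
grip_width: 0.0
```

drive_tool --steps '[0,0,0,-0.5,0,0,0,0,0,0,0,0,0,4,0,0,0,0,8,0,0,0,0,15,0]'

```text
clock: 57.68
position: [0.4298, -0.1972, 0.0944]
tool_rot: [-0.379, 0.01, -0.95]
force: [-0.0, -0.2, -1.0]
grip_width: 0.0001
```

drive_tool --steps '[0,-5,-8,25,0,0,-5,-15,30,0,0,-5,-20,30,0,0,0,-20,20,0,0,0,0,0,0]'

```text
clock: 58.1
position: [0.4155, -0.2643, 0.203]
tool_rot: [-0.382, 0.002, -0.952]
force: [0.0, -0.3, -0.2]
grip_width: -0.0
```

drive_tool --steps '[0,0,0,0,0,0,0,0,0,0,0,0,0,0,0,0,0,0,0,0,0,0,0,0,0]'

```text
clock: 58.52
position: [0.4149, -0.2595, 0.1995]
tool_rot: [-0.377, 0.01, -0.949]
force: [-0.0, -1.1, 0.8]
grip_width: -0.0
```

```bash
python3 - <<'E'
from h import *
st(); t=grab_frame('top'); s=grab_frame('scene')
cv2.imwrite('pics/j.png',np.hstack([cv2.resize(s['frame'][100:300,190:430],None,fx=1.6,fy=1.6),cv2.resize(t['frame'][185:310,260:410],(384,320))])[:,:,::-1])
old=cv2.imread('pics/top0.png')[:,:,::-1].astype(int); d=np.abs(t['frame'].astype(int)-old).max(2)>40
print([b for b in blobs(d,25)])
E
```

```text
t58.52 p [ 414.9 -259.5  199.5] rpy [-21.6   0.6 -54.4] q [ 1.58  0.82 -0.7   2.12 -1.08  0.82  1.02] F [-0.  -1.1  0.8] w-0.0
[((np.float64(198.9), np.float64(213.7)), np.int32(296), (np.int32(189), np.int32(204), np.int32(21), np.int32(20))), ((np.float64(368.3), np.float64(234.3)), np.int32(308), (np.int32(357), np.int32(226), np.int32(23), np.int32(18))), ((np.float64(424.7), np.float64(345.1)), np.int32(3637), (np.int32(377), np.int32(286), np.int32(96), np.int32(115))), ((np.float64(465.2), np.float64(359.3)), np.int32(38), (np.int32(461), np.int32(355), np.int32(8), np.int32(10))), ((np.float64(496.8), np.float64(395.7)), np.int32(693), (np.int32(479), np.int32(375), np.int32(36), np.int32(43))), ((np.float64(471.7), np.float64(406.3)), np.int32(921), (np.int32(450), np.int32(384), np.int32(46), np.int32(36))), ((np.float64(13.2), np.float64(409.3)), np.int32(481), (np.int32(0), np.int32(398), np.int32(28), np.int32(22))), ((np.float64(445.4), np.float64(413.7)), np.int32(95), (np.int32(441), np.int32(406), np.int32(11), np.int32(14)))]
```

View pics/j.png

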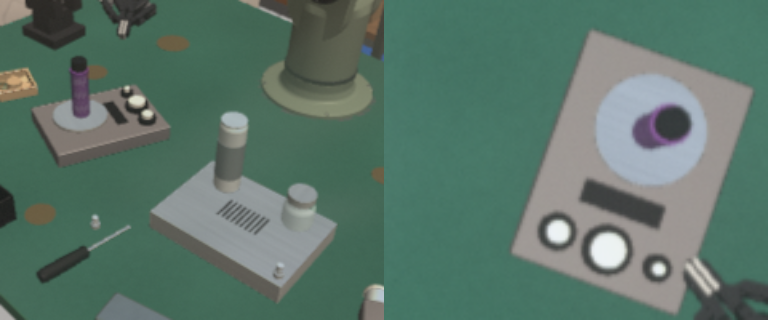

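```bash
python3 -c "
from workcell import workorder
print(workorder.job_done())"
```

```text
the job is handed in; nothing more can be done
None
```

The job is done and handed in at 58.5 s of the 72 s allowed. The tube stands upright in the middle of the pan and the gripper is clear of everything.

**What I did**
- **Waking and zeroing:** I pressed the smallest key to its stop, then the middle-sized one, with the pan empty.
- **Lifting and turning over:** The moves only allow a turn about the vertical. I got the tilt by pushing the tool against the arm's reach limits and combining that with turns about the vertical. The tube was held stopper down, about 6° off vertical by the joint angles, for a little over 1.2 s.
- **Placing and counting:** I turned the tube back to within 1° of upright and set it on the pan with about 6 N. After letting go, I pressed the biggest key down and raised the finger off it.

**Last checks**
- **Tube:** In the last pictures from both cameras it stands upright at the centre of the pan.
- **Keys:** All three look up.
- **Other things on the bench:** Comparing the top view with the first one shows changes only at the tube's old and new places and at the arm.

**Less certain**
- **Key travel:** I judged "fully down" from tool height and force: about 28, 73 and 17 N for the smallest, middle and biggest key. The 73 N on the middle key was harder than I meant. It came from the fingertips and stayed under the 120 N wrist limit, but it would break the 40 N limit if fingertips count as the gripper's body.
- **Inversion:** The tube was out of the camera's view while upside down, so no picture confirms the angle or that the fuses slid free.

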